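Clear down the board-assembly bench: crib the spacer bars, nest the tools

TASK

Clear down the assembly bench. Take all the white spacer bars, including those lying across the tool tray, and stack them crosswise on the aluminium pad to dry: two spaced bars on the grey stripes, the next two across them near their ends, any further ones across those again, each neatly centred. Press every tool lying on the bench fully home into its own cutout in the tray, the right way round, without disturbing the other things on the bench.

Things in the scene. Friction and masses are not known exactly. Their poses are not given: they have to be found in the camera images.
- tray: Shaped tool tray fixed to the bench, 176 (x) x 196 (y) mm, charcoal foam on a pink layer; origin at the centre of its underside, z up. Its top face is 12 mm above the mat; three recesses cut to the tools' outlines run along its x, side by side at y = -62 (wrench), 0 (cutters) and +62 mm (driver), each 7 mm deep with a pink floor 5 mm above the mat and 2 mm clearance all round, so a tool enters only the right way round and, when home, stands 11 mm proud.
- recess_wrench (a point): Point in the tray, its axes those of the tray: here lies the tool's own centre point when the tool is fully home, 14 mm above the mat (9 mm above the recess floor, 2 mm above the tray's top face). In this recess the wrench's head points to the tray's +x.
- recess_cutters (a point): Point in the tray, its axes those of the tray: here lies the tool's own centre point when the tool is fully home, 14 mm above the mat (9 mm above the recess floor, 2 mm above the tray's top face). In this recess the cutters' jaws point to the tray's -x (the other way round from its two neighbours).
- recess_driver (a point): Point in the tray, its axes those of the tray: here lies the tool's own centre point when the tool is fully home, 14 mm above the mat (9 mm above the recess floor, 2 mm above the tray's top face). In this recess the driver's shaft points to the tray's +x.
- pad: Square aluminium drying pad fixed to the bench, 110 x 110 x 6 mm, origin at the centre of its underside (its top is 6 mm above this), z up. Two grey stripes 90 x 16 mm along its x, centred at y = -30 and +30 mm, show where the first two bars lie; the next two lie across them along the pad's y, centred at x = -30 and +30 mm; the third layer lies again above the first. Layer centres are 14, 30 and 46 mm above the mat.
- wrench_mid (a point): Adjustable wrench, 138 mm long, 18 mm thick, 0.11 to 0.23 kg: black rubber handle 18 mm wide from x = -75 to +25 mm, steel head 38 mm wide and 14 mm thick from +25 to +63 mm (x points to the head). The point is at its middle, half-way up, where it is gripped from above; z is across its thickness. It looks the same turned upside down about its x axis. Absent in some runs.
- cutters_mid (a point): Side cutters, rigid, 112 mm long, 18 mm thick, 0.08 to 0.17 kg: flat-sided steel body 26 mm wide from x = -16 to +16 mm, two blue handles spreading to 50 mm over all at x = -66 mm, jaws 18 mm wide and 14 mm thick to x = +46 mm (x points to the jaws). The point is at its middle, half-way up, where it is gripped from above; z is across its thickness. It looks the same turned upside down about its x axis. Absent in some runs.
- driver_mid (a point): Nut driver, 134 mm long, 0.08 to 0.17 kg: flat-sided grey handle 28 mm wide and 18 mm thick from x = -48 to +26 mm, round steel shaft 8 mm thick with a 12 mm socket out to x = +86 mm (x points to the socket). The point is at its middle, half-way up, where it is gripped from above; z is across its thickness. It looks the same turned upside down about its x axis. Absent in some runs.
- bar1_mid (a point): White nylon spacer bar, 90 x 16 x 16 mm, 30 g, long along its x; the point is its centre. All bars are alike; four to six are present, lying across the tray's top or on the mat.
- bar2_mid (a point): White nylon spacer bar, 90 x 16 x 16 mm, 30 g, long along its x; the point is its centre. All bars are alike; four to six are present, lying across the tray's top or on the mat.
- bar3_mid (a point): White nylon spacer bar, 90 x 16 x 16 mm, 30 g, long along its x; the point is its centre. All bars are alike; four to six are present, lying across the tray's top or on the mat.
- bar4_mid (a point): White nylon spacer bar, 90 x 16 x 16 mm, 30 g, long along its x; the point is its centre. All bars are alike; four to six are present, lying across the tray's top or on the mat.
- bar5_mid (a point): White nylon spacer bar, 90 x 16 x 16 mm, 30 g, long along its x; the point is its centre. All bars are alike; four to six are present, lying across the tray's top or on the mat.
- bar6_mid (a point): White nylon spacer bar, 90 x 16 x 16 mm, 30 g, long along its x; the point is its centre. All bars are alike; four to six are present, lying across the tray's top or on the mat.
- jar: Bystander: small screw jar, 48 mm wide, 55 mm high, standing by the side of the work; origin under its centre.
- cover1: Bystander: black plastic socket cover, about 64 x 50 mm, 16 mm high, origin under its centre.
- cover2: Bystander: black plastic socket cover, about 64 x 50 mm, 16 mm high, origin under its centre.
- heatsink: Bystander: finned aluminium heat sink 50 x 50 x 26 mm, origin under its centre.
Not all that is in view belongs to the job. Leave any purple look-alike of the part that bears driver_mid alone.

How it is judged:
At the end, for the whole second after the job is handed in: Each bar rests in the stack: layers 1-2 30 mm (within 9) either side of the pad centre, layer 3 within 39 mm of it; centred lengthwise within 10 mm, height within 4 mm, direction within 0.17 rad. Each tool is home in its recess within 6 mm, height 2 mm, yaw 0.10 and level 0.05 rad. All at rest (((z of bar1_mid in the frame of pad between 0.01 and 0.018 m and x of bar1_mid in the frame of pad between -0.01 and 0.01 m and y of bar1_mid in the frame of pad between 0.021 and 0.039 m and angle between the x axis of bar1_mid and the x axis of pad, either way round below 0.17 rad) or (z of bar1_mid in the frame of pad between 0.01 and 0.018 m and x of bar1_mid in the frame of pad between -0.01 and 0.01 m and y of bar1_mid in the frame of pad between -0.039 and -0.021 m and angle between the x axis of bar1_mid and the x axis of pad, either way round below 0.17 rad) or (z of bar1_mid in the frame of pad between 0.026 and 0.034 m and y of bar1_mid in the frame of pad between -0.01 and 0.01 m and x of bar1_mid in the frame of pad between 0.021 and 0.039 m and angle between the x axis of bar1_mid and the y axis of pad, either way round below 0.17 rad) or (z of bar1_mid in the frame of pad between 0.026 and 0.034 m and y of bar1_mid in the frame of pad between -0.01 and 0.01 m and x of bar1_mid in the frame of pad between -0.039 and -0.021 m and angle between the x axis of bar1_mid and the y axis of pad, either way round below 0.17 rad) or (z of bar1_mid in the frame of pad between 0.042 and 0.05 m and x of bar1_mid in the frame of pad between -0.01 and 0.01 m and y of bar1_mid in the frame of pad between -0.039 and 0.039 m and angle between the x axis of bar1_mid and the x axis of pad, either way round below 0.17 rad)) and linear speed of each of bar1, bar2, bar3, bar4, bar5, bar6, wrench, cutters, driver below 0.02 m/s and ((z of bar2_mid in the frame of pad between 0.01 and 0.018 m and x of bar2_mid in the frame of pad between -0.01 and 0.01 m and y of bar2_mid in the frame of pad between 0.021 and 0.039 m and angle between the x axis of bar2_mid and the x axis of pad, either way round below 0.17 rad) or (z of bar2_mid in the frame of pad between 0.01 and 0.018 m and x of bar2_mid in the frame of pad between -0.01 and 0.01 m and y of bar2_mid in the frame of pad between -0.039 and -0.021 m and angle between the x axis of bar2_mid and the x axis of pad, either way round below 0.17 rad) or (z of bar2_mid in the frame of pad between 0.026 and 0.034 m and y of bar2_mid in the frame of pad between -0.01 and 0.01 m and x of bar2_mid in the frame of pad between 0.021 and 0.039 m and angle between the x axis of bar2_mid and the y axis of pad, either way round below 0.17 rad) or (z of bar2_mid in the frame of pad between 0.026 and 0.034 m and y of bar2_mid in the frame of pad between -0.01 and 0.01 m and x of bar2_mid in the frame of pad between -0.039 and -0.021 m and angle between the x axis of bar2_mid and the y axis of pad, either way round below 0.17 rad) or (z of bar2_mid in the frame of pad between 0.042 and 0.05 m and x of bar2_mid in the frame of pad between -0.01 and 0.01 m and y of bar2_mid in the frame of pad between -0.039 and 0.039 m and angle between the x axis of bar2_mid and the x axis of pad, either way round below 0.17 rad)) and ((z of bar3_mid in the frame of pad between 0.01 and 0.018 m and x of bar3_mid in the frame of pad between -0.01 and 0.01 m and y of bar3_mid in the frame of pad between 0.021 and 0.039 m and angle between the x axis of bar3_mid and the x axis of pad, either way round below 0.17 rad) or (z of bar3_mid in the frame of pad between 0.01 and 0.018 m and x of bar3_mid in the frame of pad between -0.01 and 0.01 m and y of bar3_mid in the frame of pad between -0.039 and -0.021 m and angle between the x axis of bar3_mid and the x axis of pad, either way round below 0.17 rad) or (z of bar3_mid in the frame of pad between 0.026 and 0.034 m and y of bar3_mid in the frame of pad between -0.01 and 0.01 m and x of bar3_mid in the frame of pad between 0.021 and 0.039 m and angle between the x axis of bar3_mid and the y axis of pad, either way round below 0.17 rad) or (z of bar3_mid in the frame of pad between 0.026 and 0.034 m and y of bar3_mid in the frame of pad between -0.01 and 0.01 m and x of bar3_mid in the frame of pad between -0.039 and -0.021 m and angle between the x axis of bar3_mid and the y axis of pad, either way round below 0.17 rad) or (z of bar3_mid in the frame of pad between 0.042 and 0.05 m and x of bar3_mid in the frame of pad between -0.01 and 0.01 m and y of bar3_mid in the frame of pad between -0.039 and 0.039 m and angle between the x axis of bar3_mid and the x axis of pad, either way round below 0.17 rad)) and ((z of bar4_mid in the frame of pad between 0.01 and 0.018 m and x of bar4_mid in the frame of pad between -0.01 and 0.01 m and y of bar4_mid in the frame of pad between 0.021 and 0.039 m and angle between the x axis of bar4_mid and the x axis of pad, either way round below 0.17 rad) or (z of bar4_mid in the frame of pad between 0.01 and 0.018 m and x of bar4_mid in the frame of pad between -0.01 and 0.01 m and y of bar4_mid in the frame of pad between -0.039 and -0.021 m and angle between the x axis of bar4_mid and the x axis of pad, either way round below 0.17 rad) or (z of bar4_mid in the frame of pad between 0.026 and 0.034 m and y of bar4_mid in the frame of pad between -0.01 and 0.01 m and x of bar4_mid in the frame of pad between 0.021 and 0.039 m and angle between the x axis of bar4_mid and the y axis of pad, either way round below 0.17 rad) or (z of bar4_mid in the frame of pad between 0.026 and 0.034 m and y of bar4_mid in the frame of pad between -0.01 and 0.01 m and x of bar4_mid in the frame of pad between -0.039 and -0.021 m and angle between the x axis of bar4_mid and the y axis of pad, either way round below 0.17 rad) or (z of bar4_mid in the frame of pad between 0.042 and 0.05 m and x of bar4_mid in the frame of pad between -0.01 and 0.01 m and y of bar4_mid in the frame of pad between -0.039 and 0.039 m and angle between the x axis of bar4_mid and the x axis of pad, either way round below 0.17 rad)) and ((z of bar5_mid in the frame of pad between 0.01 and 0.018 m and x of bar5_mid in the frame of pad between -0.01 and 0.01 m and y of bar5_mid in the frame of pad between 0.021 and 0.039 m and angle between the x axis of bar5_mid and the x axis of pad, either way round below 0.17 rad) or (z of bar5_mid in the frame of pad between 0.01 and 0.018 m and x of bar5_mid in the frame of pad between -0.01 and 0.01 m and y of bar5_mid in the frame of pad between -0.039 and -0.021 m and angle between the x axis of bar5_mid and the x axis of pad, either way round below 0.17 rad) or (z of bar5_mid in the frame of pad between 0.026 and 0.034 m and y of bar5_mid in the frame of pad between -0.01 and 0.01 m and x of bar5_mid in the frame of pad between 0.021 and 0.039 m and angle between the x axis of bar5_mid and the y axis of pad, either way round below 0.17 rad) or (z of bar5_mid in the frame of pad between 0.026 and 0.034 m and y of bar5_mid in the frame of pad between -0.01 and 0.01 m and x of bar5_mid in the frame of pad between -0.039 and -0.021 m and angle between the x axis of bar5_mid and the y axis of pad, either way round below 0.17 rad) or (z of bar5_mid in the frame of pad between 0.042 and 0.05 m and x of bar5_mid in the frame of pad between -0.01 and 0.01 m and y of bar5_mid in the frame of pad between -0.039 and 0.039 m and angle between the x axis of bar5_mid and the x axis of pad, either way round below 0.17 rad)) and ((z of bar6_mid in the frame of pad between 0.01 and 0.018 m and x of bar6_mid in the frame of pad between -0.01 and 0.01 m and y of bar6_mid in the frame of pad between 0.021 and 0.039 m and angle between the x axis of bar6_mid and the x axis of pad, either way round below 0.17 rad) or (z of bar6_mid in the frame of pad between 0.01 and 0.018 m and x of bar6_mid in the frame of pad between -0.01 and 0.01 m and y of bar6_mid in the frame of pad between -0.039 and -0.021 m and angle between the x axis of bar6_mid and the x axis of pad, either way round below 0.17 rad) or (z of bar6_mid in the frame of pad between 0.026 and 0.034 m and y of bar6_mid in the frame of pad between -0.01 and 0.01 m and x of bar6_mid in the frame of pad between 0.021 and 0.039 m and angle between the x axis of bar6_mid and the y axis of pad, either way round below 0.17 rad) or (z of bar6_mid in the frame of pad between 0.026 and 0.034 m and y of bar6_mid in the frame of pad between -0.01 and 0.01 m and x of bar6_mid in the frame of pad between -0.039 and -0.021 m and angle between the x axis of bar6_mid and the y axis of pad, either way round below 0.17 rad) or (z of bar6_mid in the frame of pad between 0.042 and 0.05 m and x of bar6_mid in the frame of pad between -0.01 and 0.01 m and y of bar6_mid in the frame of pad between -0.039 and 0.039 m and angle between the x axis of bar6_mid and the x axis of pad, either way round below 0.17 rad)) and horizontal distance between wrench_mid and recess_wrench below 0.006 m and z of wrench_mid in the frame of recess_wrench between -0.002 and 0.002 m and angle between the x axis of wrench_mid and the x axis of recess_wrench, either way round below 0.1 rad and angle between the z axis of wrench_mid and the z axis of recess_wrench, either way round below 0.05 rad and horizontal distance between cutters_mid and recess_cutters below 0.006 m and z of cutters_mid in the frame of recess_cutters between -0.002 and 0.002 m and angle between the x axis of cutters_mid and the x axis of recess_cutters, either way round below 0.1 rad and angle between the z axis of cutters_mid and the z axis of recess_cutters, either way round below 0.05 rad and horizontal distance between driver_mid and recess_driver below 0.006 m and z of driver_mid in the frame of recess_driver between -0.002 and 0.002 m and angle between the x axis of driver_mid and the x axis of recess_driver, either way round below 0.1 rad and angle between the z axis of driver_mid and the z axis of recess_driver, either way round below 0.05 rad); the robot touches nothing.
It fails at once if a bystander (jar, socket cover or heat sink) is shoved more than 30 mm (distance of any of jar, cover1, cover2, heatsink from where it was at the start of the episode above 0.03 m).
Of bar1, bar2, bar3, bar4, bar5, bar6 only 4 to 6 are there at a start; the rules pass over those that are not, and their reading is None.
Of wrench, cutters, driver only 2 to 3 are there at a start; the rules pass over those that are not, and their reading is None.
At some moment in a run one of wrench, cutters, driver may be knocked a few centimetres aside while the robot is not near it.
Once in a run the grip may slacken for a moment while it holds something.
It also fails if it takes over 210 s, if anything falls off the work surface, if the arm or the gripper's body presses on something with over 40 N, if the wrist force passes 120 N, or if a joint passes its speed limit or range.

ROBOT

A 6-joint arm with a two-finger parallel gripper is mounted at the origin on the work surface. World frame = base frame: x ahead of the robot, y to its left, z up, the work surface at z = 0. Lengths are in m, angles in rad, forces in N, time in s.
With the tool pointing down it reaches from about 0.4 to 0.825 m from the base axis. Payload 7 kg.
Tool frame: the origin (TCP) lies at the very end of the fingers, on their centre line; the grasp point (between the pads) lies 19 mm behind it; x points along the fingers, y is the direction in which the jaws open and shut, and the axes are right-handed (so a half turn about x gives the same grasp; the last joint's range is limited). The gripper opens to 88 mm and grips with 3 to 60 N. Pads are 19 mm wide; open, the fingers measure 130 mm over their backs; the gripper's body (78 mm by 193 mm) begins 47 mm behind the grasp point.
Start: joints at [0.288, 0.359, 0.012, 0, -1.224, -0.288], TCP at [0.675, -0, 0.227] pointing down, gripper open.
Joint ranges: [-3.07, 3.07], [-1.43, 2.12], [-1.02, 1.25], [-3.03, 1.67], [-3.05, -0], [-3.03, 3.03]. Speed limits (rad/s): [2.39, 2.39, 3.01, 3.14, 3.14, 3.14].

INTERFACE

Orientations are given as [roll, pitch, yaw] about the fixed x, y, z axes, in that order (R = Rz(yaw) Ry(pitch) Rx(roll)).
In Python, from station import arm, cams gives the robot as it stands. The module is installed in compiled form; this text tells all that it offers.
- The arm moves only by the tool carry_out, never from a script. Its argument "deltas" is a list of rows, each a list of 6 numbers: the shift along the tool's x, y, z in units of 0.04 m (1.0 is 0.04 m), then the turn, a rotation vector about the tool's x, y, z in units of 4 degrees (1.0 is 4 degrees). In form: [[tx, ty, tz, ax, ay, az], ...]. A call has 1 to 5 rows; each row shifts and turns the pose as measured when the row begins, along the tool's axes as they then stand; what a row does not reach is not made up. A row lasts 1/10 s, in which the tool goes at most 50 mm and 8.59 degrees, less where a joint would pass 70% of its speed; a pose out of reach is approached as far as the arm can. A call with a number of a shift or a turn outside -1 to 1 is refused whole. A call with a gripper value outside its range is refused whole. "hand" is the closure, from 0 (fully open) to 1 (shut), set as the call begins (left out, the last holds). The fingers move at their own pace and stop on an object; "newtons" is the grip in N (left out, the last holds). Time passes only in rows, so rows that do not move let the fingers close. It gives the time, the measured TCP pose, the force and the opening at its end, in the units of the state.
- arm.get_state(): the state, without advancing time (a new reading comes with each control period).
- cams.grab_frame(name): name is "scene" or "side" or "wrist"; returns a dict with "pixels" (420x560x3 uint8, red, green, blue), "fx", "fy", "cx", "cy" (pixels), "k1" (the pictures are not rectified: a ray, as slopes to the right and down, at radius r is drawn at 1 + k1 r^2 times it, then the intrinsics apply), "T" (4x4, takes a point from camera to world coordinates); the wrist camera has in their place "hand_eye" (4x4, takes a point from camera to tool coordinates, whose origin is the TCP and whose axes are the tool frame's). Camera axes: x right, y up, looking along -z (the intrinsics and any distortion apply to the point x, -y, -z); pixel columns grow to the right and rows downward; lengths in m; the calibration is good to about 2 mm. A picture is of the moment at which its call begins: read the wrist's pose just before it. There is no depth.
- arm.job_done(): hands the job in, once; it reports no verdict.
The state is a dict: "t": time; "q": joint angles; "qd": joint speeds; "joint_efforts": joint torques, N m; "eef_pos": TCP position; "ee_rot": TCP orientation; "force": force on the tool from outside, world axes, zero at the start; "moment": the same for the moment, N m; "width": finger opening in m.
Only numpy, scipy, OpenCV 4.12 (cv2) and the standard library are available. Lean on these libraries where they do the work, as an engineer would, in place of code of your own. Each camera call takes 0.05 s, during which the arm holds its last target.

## Working session

There is one attempt and no reset: what is moved stays moved. The work goes in short steps, Python scripts to look and compute and a tool call to move; the robot and the scene stay as the last step left them, time stands still between calls to the robot, and variables do not carry over. Pictures are saved under pics/ and viewed, and the job is handed in when it is done.

Besides the shell and the picture viewer there is one more tool, called after "Emit:" as a command line: name --pt "numbers of a row" for each row, then --argument value for the rest. carry_out: Moves the arm, as the interface text tells. Shifts and turns lie within -1 to 1; 1 stands for 0.04 m of shift or 4 degrees of turn. Its arguments: {"type":"object","properties":{"deltas":{"type":"array","items":{"type":"array","items":{"type":"number","minimum":-1,"maximum":1}}},"hand":{"type":"number"},"newtons":{"type":"number"}},"required":["deltas"]}

```bash
mkdir -p pics
cat > h.py <<'E'
import numpy as np, cv2
from station import arm, cams
from scipy.spatial.transform import Rotation as R
def grab(n,save=None):
    s=arm.get_state(); f=cams.grab_frame(n)
    if n=="wrist":
        T=np.eye(4);T[:3,:3]=R.from_euler('xyz',s['ee_rot']).as_matrix();T[:3,3]=s['eef_pos']
        f['T']=T@np.array(f['hand_eye'])
    f['T']=np.array(f['T'])
    if save: cv2.imwrite(f'pics/{save}.png',f['pixels'][:,:,::-1])
    return f
def ray(f,u,v):
    K=np.array([[f['fx'],0,f['cx']],[0,f['fy'],f['cy']],[0,0,1.]])
    p=cv2.undistortPoints(np.array([[[u,v]]],float),K,np.array([f['k1'],0,0,0.]))[0,0]
    d=f['T'][:3,:3]@np.array([p[0],-p[1],-1.]); return f['T'][:3,3],d
def pt(f,u,v,z):
    o,d=ray(f,u,v); return o+d*(z-o[2])/d[2]
def proj(f,P):
    Ti=np.linalg.inv(f['T']); P=np.atleast_2d(P); c=P@Ti[:3,:3].T+Ti[:3,3]
    a=c[:,0]/-c[:,2]; b=-c[:,1]/-c[:,2]; r2=a*a+b*b; k=1+f['k1']*r2
    return np.c_[f['fx']*a*k+f['cx'],f['fy']*b*k+f['cy']]
E
python3 - <<'E'
from h import *
print(arm.get_state())
for n in ("scene","side","wrist"):
    f=grab(n,n+"0"); print(n,{k:v for k,v in f.items() if k!='pixels'})
E
```

```text
{'t': 0.0, 'q': array([ 2.88116202e-01,  3.59383190e-01,  1.10256761e-02, -3.58762421e-04,
       -1.22409639e+00, -2.88097173e-01]), 'qd': array([ 0.00016527, -0.00024807, -0.00066422,  0.00049284,  0.00049822,
        0.00105444]), 'joint_efforts': array([-8.00930356e-04, -5.82726967e+01,  2.93058443e+01,  6.99745238e+00,
        6.93249181e-03, -2.06530804e-04]), 'eef_pos': array([ 6.74491728e-01, -1.86822494e-05,  2.25609087e-01]), 'ee_rot': array([ 1.65819709,  1.56910478, -3.05429505]), 'force': array([ 0.0286897 ,  0.63208088, -0.25485103]), 'moment': array([-0.00579622,  0.01686502, -0.02776849]), 'width': 0.08750842414104001}
scene {'fx': 485.2635238296343, 'fy': 485.2635238296343, 'cx': 278.8800147477899, 'cy': 204.47284424971184, 'k1': -0.09563902581085929, 'T': array([[-0.51173159, -0.65287462,  0.55846711,  1.14706881],
       [ 0.85900592, -0.40051926,  0.31889362,  0.40458751],
       [ 0.01547928,  0.64291449,  0.76578153,  0.95713948],
       [ 0.        ,  0.        ,  0.        ,  1.        ]])}
side {'fx': 419.5488854492506, 'fy': 419.5488854492506, 'cx': 283.5565
[... 359 characters left out ...]
.2596449810984, 'cx': 286.7855041142853, 'cy': 211.71139910179622, 'k1': -0.027516750779460312, 'hand_eye': array([[-1.23283321e-03,  2.67129556e-01, -9.63659836e-01,
        -1.57809861e-01],
       [ 9.99998757e-01,  1.27631221e-03, -9.25524682e-04,
         4.51715405e-04],
       [ 9.82695819e-04, -9.63659780e-01, -2.67130798e-01,
        -7.22099623e-02],
       [ 0.00000000e+00,  0.00000000e+00,  0.00000000e+00,
         1.00000000e+00]]), 'T': array([[-0.99999571, -0.00177165,  0.00233076,  0.67434942],
       [ 0.00108502, -0.96369505, -0.26700313, -0.07222853],
       [ 0.00271917, -0.26699946,  0.96369284,  0.38352445],
       [ 0.        ,  0.        ,  0.        ,  1.        ]])}
```

View pics/scene0.png

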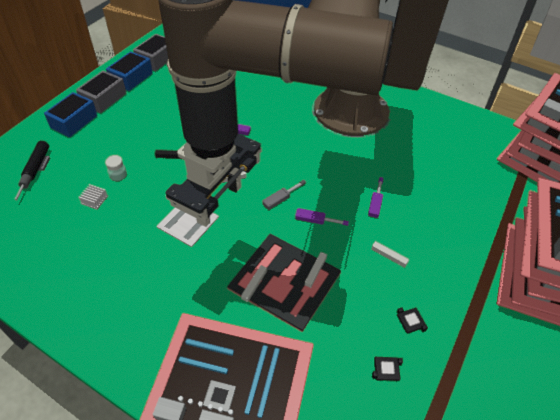

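View pics/side0.png

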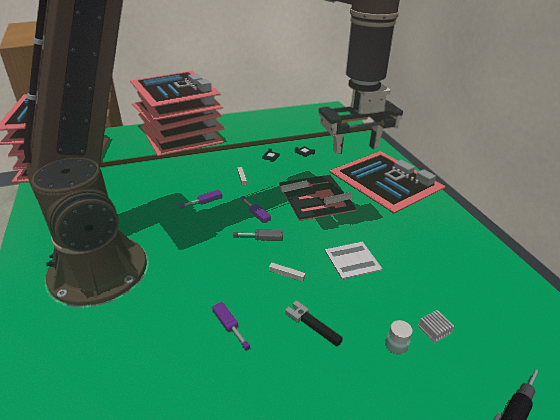

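View pics/wrist0.png

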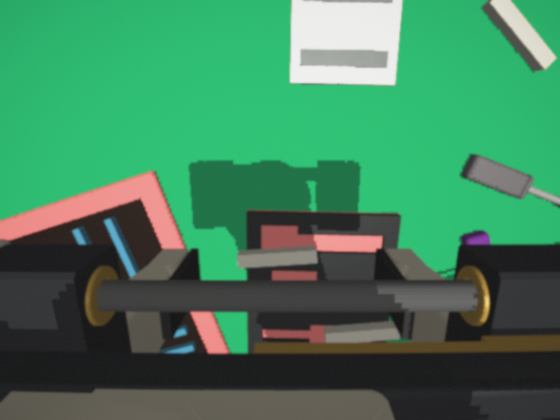

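Run:
```python
import cv2
s=cv2.imread('pics/scene0.png'); d=cv2.imread('pics/side0.png')
cv2.imwrite('pics/s0a.png',cv2.resize(s[110:335,150:430],None,fx=2.8,fy=2.6,interpolation=cv2.INTER_CUBIC)[:600,:800])
cv2.imwrite('pics/d0a.png',cv2.resize(d[130:355,180:460],None,fx=2.8,fy=2.6,interpolation=cv2.INTER_CUBIC)[:600,:800])
```

```text
(no output)
```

View pics/s0a.png

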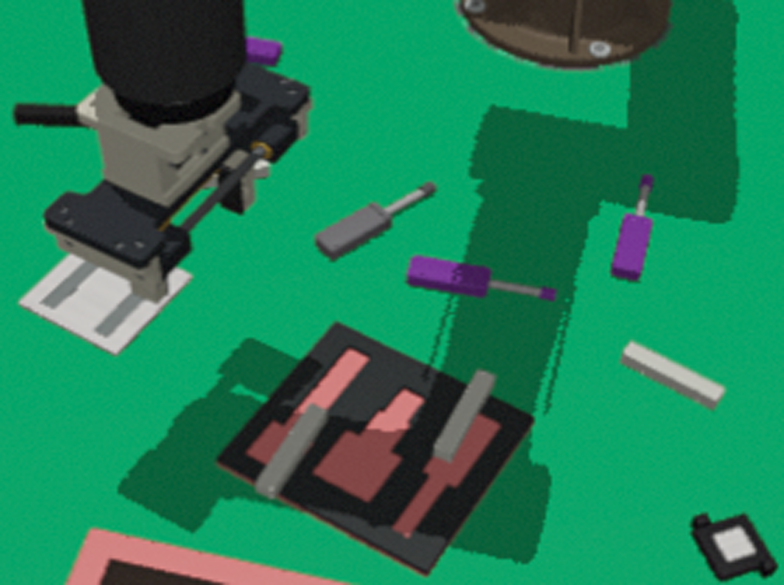

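View pics/d0a.png

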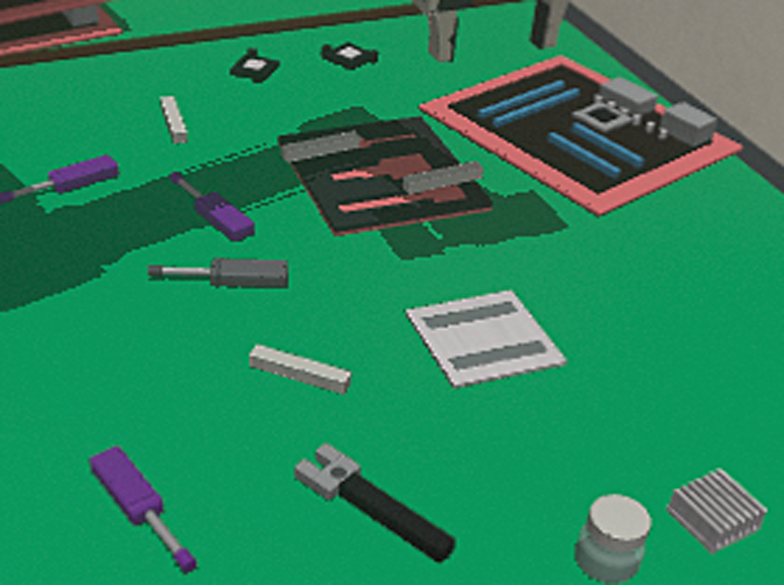

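Run:
```python
from h import *
import pickle
s=grab("scene");d=grab("side");w=grab("wrist")
pickle.dump((s,d,w),open('f0.pkl','wb'))
zs=lambda u,v:(u/2.8+150,v/2.6+110)
zd=lambda u,v:(u/2.8+180,v/2.6+130)
def S(n,u,v,z): print('scene',n,pt(s,*zs(u,v),z)[:2].round(4))
def D(n,u,v,z): print('side ',n,pt(d,*zd(u,v),z)[:2].round(4))
for p in [(336,322),(532,420),(428,568),(218,460)]: S('tray',*p,.012)
for p in [(279,135),(420,118),(495,208),(333,233)]: D('tray',*p,.012)
for p in [(407,310),(513,291),(565,360),(455,384)]: D('pad',*p,.006)
for n,a in (('barA',[(626,346),(722,388)]),):
  for p in a: S(n,*p,.016)
for n,a in (('drv',[(432,187),(330,238)]),):
  for p in a: S(n,*p,.016)
for n,a in (('barA',[(168,97),(180,136)]),('drv',[(150,271),(250,263),(287,263)]),('barB',[(253,348),(348,376)]),('wr',[(445,545),(340,480),(310,460)]),('tb1',[(283,150),(360,137)]),('tb2',[(406,182),(480,170)])):
  z={'barA':.016,'barB':.016,'drv':.016,'wr':.016}.get(n,.028)
  for p in a: D(n,*p,z)
for n,a in (('tb1',[(482,375),(445,448)]),('tb2',[(315,408),(262,488)])):
  for p in a: S(n,*p,.028)
for n,p in (('pad',(291,82)),('pad',(396,84))): print('wrist',n,pt(w,*p,.006)[:2].round(4))
for n,p in (('tray',(247,212)),('tray',(399,214))): print('wrist',n,pt(w,*p,.012)[:2].round(4))
for n,p in (('drv',(470,165)),('drv',(525,185)),('barB',(490,5)),('barB',(545,62))): print('wrist',n,pt(w,*p,.016)[:2].round(4))
```

```text
scene tray [0.5488 0.0402]
scene tray [0.5569 0.2331]
scene tray [0.7245 0.2287]
scene tray [0.7235 0.0369]
side  tray [0.5517 0.2264]
side  tray [0.7228 0.2163]
side  tray [0.7179 0.015 ]
side  tray [0.5399 0.0221]
side  pad [ 0.5634 -0.1103]
side  pad [ 0.6719 -0.1141]
side  pad [ 0.6682 -0.2196]
side  pad [ 0.5611 -0.2184]
scene barA [0.4458 0.2675]
scene barA [0.4466 0.3559]
scene drv [0.3589 0.0301]
scene drv [ 0.467  -0.0162]
side  barA [0.4526 0.3459]
side  barA [0.4423 0.251 ]
side  drv [0.3489 0.0091]
side  drv [ 0.4434 -0.007 ]
side  drv [ 0.4773 -0.0176]
side  barB [ 0.4074 -0.1295]
side  barB [ 0.473  -0.1896]
side  wr [ 0.4721 -0.3861]
side  wr [ 0.4228 -0.3013]
side  wr [ 0.4081 -0.2738]
side  tb1 [0.5369 0.1697]
side  tb1 [0.6281 0.1717]
side  tb2 [0.6388 0.0689]
side  tb2 [0.7248 0.0678]
scene tb1 [0.5461 0.1797]
scene tb1 [0.6278 0.1894]
scene tb2 [0.647  0.0804]
scene tb2 [0.735  0.0871]
wrist pad [ 0.6693 -0.1076]
wrist pad [ 0.5595 -0.1059]
wrist tray [0.7187 0.0311]
wrist tray [0.5466 0.0337]
wrist drv [ 0.475  -0.0225]
wrist drv [ 0.4097 -0.0006]
wrist barB [ 0.4757 -0.1788]
wrist barB [ 0.4113 -0.1277]
```

```bash
cat >> h.py <<'E'
def rect(c,yaw,lx,ly,z):
    q=np.array([[-1,-1],[1,-1],[1,1],[-1,1]])*[lx/2,ly/2]
    c_,s_=np.cos(yaw),np.sin(yaw)
    q=q@np.array([[c_,s_],[-s_,c_]])+c
    return np.c_[q,np.full(4,z)]
def overlay(f,polys,name,crop,k):
    x0,y0,x1,y1=crop
    im=cv2.resize(np.ascontiguousarray(f['pixels'][y0:y1,x0:x1,::-1]),None,fx=k,fy=k,interpolation=cv2.INTER_NEAREST)
    for P,col in polys:
        p=(proj(f,P)+.5-[x0,y0])*k
        cv2.polylines(im,[np.round(p).astype(int)],True,col,1)
    cv2.imwrite(f'pics/{name}.png',im)
E
python3 - <<'E'
from h import *; import pickle
s,d,w=pickle.load(open('f0.pkl','rb'))
y=(0,255,255)
P=[(rect([.637,.130],-.02,.176,.196,.012),y),(rect([.615,-.162],-.03,.11,.11,.006),y)]
overlay(s,P,'o1',(200,220,360,340),5); overlay(d,P,'o2',(260,160,420,280),5)
E
```

```text
(no output)
```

View pics/o1.png

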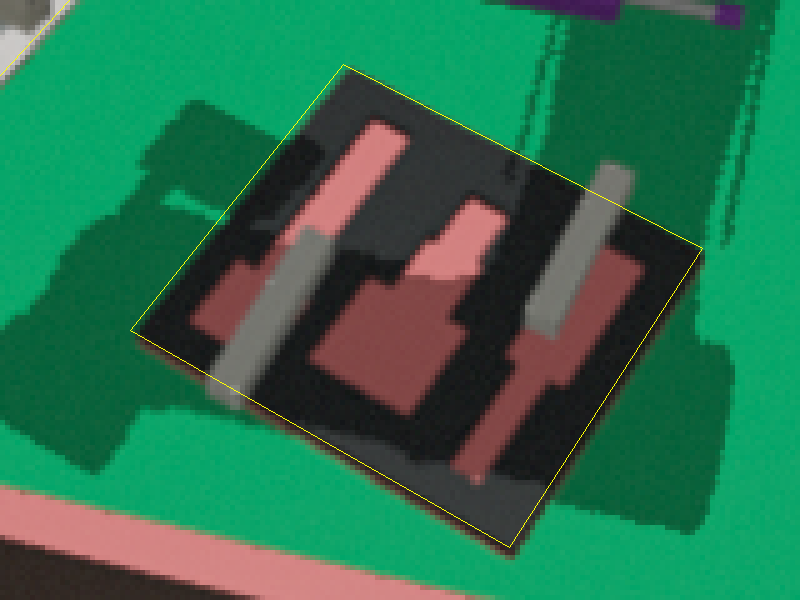

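View pics/o2.png

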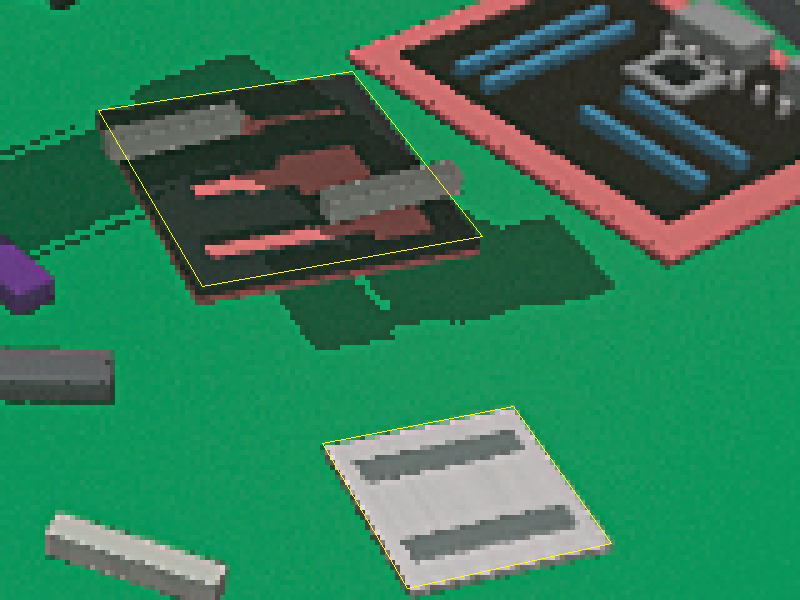

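Add to h.py:
```python
def to(x,y,z,a,st=None):
    """print needed total shift/turn in tool units; a=jaw dir deg"""
    s=st or arm.get_state(); M=R.from_euler('xyz',s['ee_rot']).as_matrix()
    dp=M.T@(np.array([x,y,z])-s['eef_pos'])/.04
    a0=np.radians(a); N=np.array([[0,0,-1.],[np.cos(a0),np.sin(a0),0],[np.sin(a0),-np.cos(a0),0]]).T
    rv=np.degrees(R.from_matrix(M.T@N).as_rotvec())/4
    print('t',round(s['t'],1),'pos',s['eef_pos'].round(4),'jaw',round(np.degrees(np.arctan2(M[1,1],M[0,1])),2),'w',round(s['width'],4),'F',s['force'].round(1))
    print('TOTAL shift',dp.round(2),'turn',rv.round(2))
```

```text
(no output)
```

Emit:
carry_out --pt "0 0 1 0 0 0" --pt "0 0 1 0 0 0" --pt "0 0 1 0 0 0" --pt "0 0 1 0 0 0" --pt "0 0 1 0 0 0"

```text
t: 0.8
eef_pos: [0.6753, 0.2006, 0.2263]
ee_rot: [2.265, 1.57, -2.456]
force: [0.3, -0.8, -0.7]
width: 0.0875
```

Emit:
carry_out --pt "0 0 0.8 0 0 0" --pt "0 0 0 0 0 0" --pt "0 0 0 0 0 0" --hand 0.5

```text
t: 1.1
eef_pos: [0.6747, 0.2396, 0.225]
ee_rot: [2.003, 1.569, -2.713]
force: [0.1, 0.3, -0.0]
width: 0.069
```

Run:
```python
from h import *; import pickle
to(.637,.25,.2256,180)
w=grab('wrist','w1'); pickle.dump(w,open('w1.pkl','wb'))
```

```text
t 1.1 pos [0.6747 0.2396 0.225 ] jaw 179.84 w 0.069 F [ 0.1  0.3 -0. ]
TOTAL shift [-0.01  0.94  0.26] turn [-0.04 -0.01 -0.02]
```

View pics/w1.png

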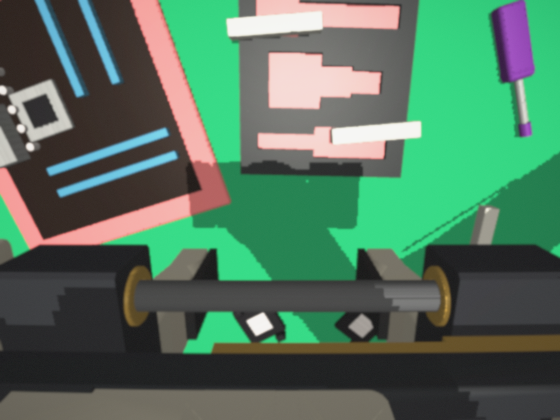

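Run:
```python
from h import *; import pickle
w=pickle.load(open('w1.pkl','rb'))
for n,p,z in [('trayL',(240,172),.012),('trayR',(401,177),.012),('tb1a',(333,133),.028),('tb1b',(419,127),.028),('tb2a',(228,25),.028),('tb2b',(321,20),.028),('jawcut',(380,82),.012),('cutback',(268,82),.012)]: print(n,pt(w,*p,z)[:2].round(4))
c=(.637,.131);y=-.02
P=[(rect(c,y,.176,.196,.012),(0,255,255))]
overlay(w,P,'o3',(180,0,460,200),2.8)
```

```text
trayL [0.7244 0.2248]
trayR [0.548 0.231]
tb1a [0.6264 0.183 ]
tb1b [0.5393 0.1771]
tb2a [0.7283 0.0828]
tb2b [0.6407 0.0789]
jawcut [0.5776 0.1326]
cutback [0.6922 0.1325]
```

View pics/o3.png

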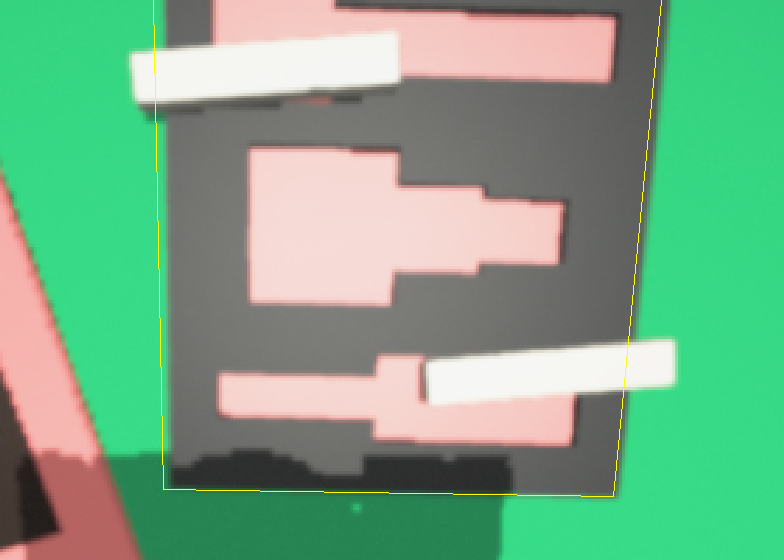

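```bash
cat >> h.py <<'E'
def plan(x,y,z,a,n=None):
    """rows moving straight with turning to target"""
    s=arm.get_state(); M=R.from_euler('xyz',s['ee_rot']).as_matrix()
    to(x,y,z,a)
    a0=np.radians(a); N=np.array([[0,0,-1.],[np.cos(a0),np.sin(a0),0],[np.sin(a0),-np.cos(a0),0]]).T
    rv=R.from_matrix(M.T@N).as_rotvec(); dp=np.array([x,y,z])-s['eef_pos']
    need=max(np.abs(np.degrees(rv)).max()/4/.97,np.linalg.norm(dp)/.04/.97)
    n=n or int(np.ceil(need))
    print(n,'rows')
    for i in range(n):
        Mi=M@R.from_rotvec(rv*i/n).as_matrix()
        print(([float(v) for v in np.r_[(Mi.T@dp)/n/.04,np.degrees(rv)/n/4].round(2)]), end=',\n' if i%5==4 else ', ')
    print()
E
python3 -c "
from h import *
plan(.583,.180,.09,94)"
```

```text
t 1.1 pos [0.6747 0.2393 0.2249] jaw 179.81 w 0.0652 F [-0.5 -0.1 -0.2]
TOTAL shift [ 3.38  2.28 -1.49] turn [ 2.145e+01 -3.000e-02 -1.000e-02]
23 rows
[0.15, 0.1, -0.06, 0.93, -0.0, -0.0], [0.15, 0.09, -0.07, 0.93, -0.0, -0.0], [0.15, 0.09, -0.08, 0.93, -0.0, -0.0], [0.15, 0.08, -0.08, 0.93, -0.0, -0.0], [0.15, 0.08, -0.09, 0.93, -0.0, -0.0],
[0.15, 0.07, -0.09, 0.93, -0.0, -0.0], [0.15, 0.07, -0.1, 0.93, -0.0, -0.0], [0.15, 0.06, -0.1, 0.93, -0.0, -0.0], [0.15, 0.05, -0.11, 0.93, -0.0, -0.0], [0.15, 0.05, -0.11, 0.93, -0.0, -0.0],
[0.15, 0.04, -0.11, 0.93, -0.0, -0.0], [0.15, 0.03, -0.11, 0.93, -0.0, -0.0], [0.15, 0.02, -0.12, 0.93, -0.0, -0.0], [0.15, 0.02, -0.12, 0.93, -0.0, -0.0], [0.15, 0.01, -0.12, 0.93, -0.0, -0.0],
[0.15, 0.0, -0.12, 0.93, -0.0, -0.0], [0.15, -0.01, -0.12, 0.93, -0.0, -0.0], [0.15, -0.01, -0.12, 0.93, -0.0, -0.0], [0.15, -0.02, -0.12, 0.93, -0.0, -0.0], [0.15, -0.03, -0.12, 0.93, -0.0, -0.0],
[0.15, -0.04, -0.11, 0.93, -0.0, -0.0], [0.15, -0.04, -0.11, 0.93, -0.0, -0.0], [0.15, -0.05, -0.11, 0.93, -0.0, -0.0],
```

Emit:
carry_out --pt "0.15 0.1 -0.06 0.95 0 0" --pt "0.15 0.09 -0.07 0.95 0 0" --pt "0.15 0.09 -0.08 0.95 0 0" --pt "0.15 0.08 -0.08 0.95 0 0" --pt "0.15 0.08 -0.09 0.95 0 0"

```text
t: 1.65
eef_pos: [0.6556, 0.2204, 0.1953]
ee_rot: [3.021, 1.571, -2.043]
force: [-0.3, -0.0, -0.0]
width: 0.0439
```

Emit:
carry_out --pt "0.15 0.07 -0.09 0.95 0 0" --pt "0.15 0.07 -0.1 0.95 0 0" --pt "0.15 0.06 -0.1 0.95 0 0" --pt "0.15 0.05 -0.11 0.95 0 0" --pt "0.15 0.05 -0.11 0.95 0 0"

```text
t: 2.15
eef_pos: [0.6351, 0.1997, 0.1654]
ee_rot: [-0.696, 1.57, 0.168]
force: [-0.3, 0.2, -0.2]
width: 0.0437
```

Emit:
carry_out --pt "0.15 0.04 -0.11 0.95 0 0" --pt "0.15 0.03 -0.11 0.95 0 0" --pt "0.15 0.02 -0.12 0.95 0 0" --pt "0.15 0.02 -0.12 0.95 0 0" --pt "0.15 0.01 -0.12 0.95 0 0"

```text
t: 2.65
eef_pos: [0.6142, 0.1798, 0.1357]
ee_rot: [-0.238, 1.569, 0.272]
force: [-0.3, -0.2, 0.3]
width: 0.044
```

Emit:
carry_out --pt "0.15 0 -0.12 0.95 0 0" --pt "0.15 -0.01 -0.12 0.95 0 0" --pt "0.15 -0.01 -0.12 0.95 0 0" --pt "0.15 -0.02 -0.12 0.95 0 0" --pt "0.15 -0.03 -0.12 0.95 0 0"

```text
t: 3.15
eef_pos: [0.5925, 0.1607, 0.1061]
ee_rot: [0.152, 1.567, 0.309]
force: [1.3, 0.2, -0.4]
width: 0.0445
```

Emit:
carry_out --pt "0.15 -0.04 -0.11 0.95 0 0" --pt "0.15 -0.04 -0.11 0.95 0 0" --pt "0.15 -0.05 -0.11 0.95 0 0"

```text
t: 3.45
eef_pos: [0.5797, 0.15, 0.0883]
ee_rot: [0.38, 1.566, 0.324]
force: [0.3, 0.3, 0.1]
width: 0.0438
```

```bash
python3 -c "
from h import *
to(.583,.180,.016,94)"
```

```text
t 3.5 pos [0.5797 0.15   0.0883] jaw 86.81 w 0.0438 F [0.3 0.3 0.1]
TOTAL shift [1.81 0.75 0.03] turn [-1.8   0.07 -0.02]
```

Emit:
carry_out --pt "0 0.38 0.02 -0.9 0.03 0" --pt "0 0.37 0 -0.9 0.03 0" --pt "0 0 0 0 0 0"

```text
t: 3.75
eef_pos: [0.5805, 0.1754, 0.0884]
ee_rot: [1.751, 1.57, 1.816]
force: [-0.5, -0.4, -0.6]
width: 0.0435
```

```bash
python3 -c "
from h import *
to(.583,.180,.016,94)
w=grab('wrist','w2')"
```

```text
t 3.8 pos [0.5805 0.1754 0.0884] jaw 93.76 w 0.0435 F [-0.5 -0.4 -0.6]
TOTAL shift [1.81 0.11 0.07] turn [-0.06 -0.   -0.02]
```

View pics/w2.png

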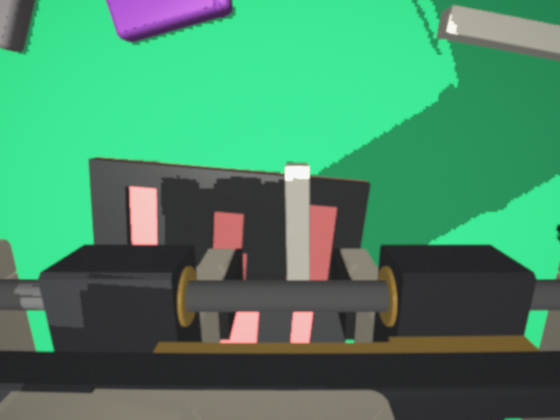

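Emit:
carry_out --pt "0.6 0.11 0.07 0 0 0" --pt "0.6 0 0 0 0 0" --pt "0.55 0 0 0 0 0" --pt "0 0 0 0 0 0"

```text
t: 4.2
eef_pos: [0.5844, 0.1756, 0.0188]
ee_rot: [0.687, 1.566, 0.742]
force: [-0.9, -0.9, -0.5]
width: 0.0438
```

```bash
python3 -c "
from h import *
to(.583,.180,.016,94)"
```

```text
t 4.2 pos [0.5844 0.1756 0.0188] jaw 93.14 w 0.0438 F [-0.9 -0.9 -0.5]
TOTAL shift [ 0.07  0.11 -0.03] turn [-0.22  0.05 -0.04]
```

Emit:
carry_out --pt "0.05 0.11 -0.03 -0.2 0.05 0" --pt "0 0 0 0 0 0"

```text
t: 4.4
eef_pos: [0.5835, 0.179, 0.0181]
ee_rot: [1.427, 1.568, 1.494]
force: [-0.1, 0.0, 0.7]
width: 0.0443
```

Emit:
carry_out --pt "0 0 0 0 0 0" --pt "0 0 0 0 0 0" --pt "0 0 0 0 0 0" --pt "0 0 0 0 0 0" --hand 1 --newtons 30

```text
t: 4.8
eef_pos: [0.5852, 0.1799, 0.0216]
ee_rot: [0.796, 1.564, 0.863]
force: [0.4, -0.2, -0.2]
width: 0.017
```

Emit:
carry_out --pt "-0.5 0 0 0 0 0" --pt "-0.9 0 0 0 0 0" --pt "-0.6 0 0 0 0 0" --pt "0 0 0 0 0 0"

```text
t: 5.2
eef_pos: [0.5842, 0.1791, 0.1038]
ee_rot: [0.889, 1.566, 0.956]
force: [0.1, 0.4, -0.8]
width: 0.0153
```

```bash
python3 -c "
from h import *
plan(.615,-.132,.1,88.5)
grab('side','d1')
grab('wrist','w3')"
```

```text
t 5.2 pos [0.5842 0.1791 0.1038] jaw 93.88 w 0.0153 F [ 0.1  0.4 -0.8]
TOTAL shift [ 0.07 -7.81  0.24] turn [ 1.34  0.04 -0.06]
9 rows
[0.01, -0.87, 0.03, 0.15, 0.0, -0.01], [0.01, -0.87, 0.04, 0.15, 0.0, -0.01], [0.01, -0.87, 0.04, 0.15, 0.0, -0.01], [0.01, -0.87, 0.05, 0.15, 0.0, -0.01], [0.01, -0.87, 0.06, 0.15, 0.0, -0.01],
[0.01, -0.87, 0.07, 0.15, 0.0, -0.01], [0.01, -0.86, 0.08, 0.15, 0.0, -0.01], [0.01, -0.86, 0.09, 0.15, 0.0, -0.01], [0.01, -0.86, 0.1, 0.15, 0.0, -0.01],
```

View pics/w3.png

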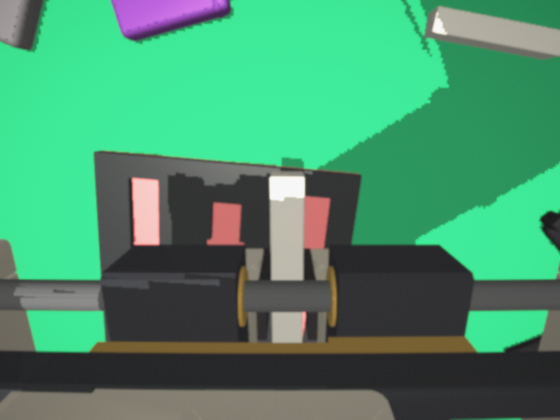

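Emit:
carry_out --pt "0 -0.87 0.03 0.15 0 0" --pt "0 -0.87 0.04 0.15 0 0" --pt "0 -0.87 0.04 0.15 0 0" --pt "0 -0.87 0.05 0.15 0 0" --pt "0 -0.87 0.06 0.15 0 0"

```text
t: 5.8
eef_pos: [0.5967, 0.0032, 0.0943]
ee_rot: [3.034, 1.562, 3.053]
force: [0.5, 0.0, 0.2]
width: 0.0157
```

Emit:
carry_out --pt "0 -0.87 0.07 0.15 0 0" --pt "0 -0.86 0.08 0.15 0 0" --pt "0 -0.86 0.09 0.15 0 0" --pt "0 -0.8 0.1 0.15 0 0" --pt "0 0 0 0 0 0"

```text
t: 6.3
eef_pos: [0.606, -0.1417, 0.0861]
ee_rot: [-3.115, 1.55, 3.14]
force: [-0.5, -0.3, -0.5]
width: 0.0155
```

```bash
python3 -c "
from h import *
to(.6155,-.132,.0156,88.8)
grab('wrist','w4')"
```

```text
t 6.3 pos [ 0.606  -0.1417  0.0861] jaw 88.38 w 0.0155 F [-0.5 -0.3 -0.5]
TOTAL shift [1.76 0.25 0.27] turn [-0.11 -0.29  0.01]
```

View pics/w4.png

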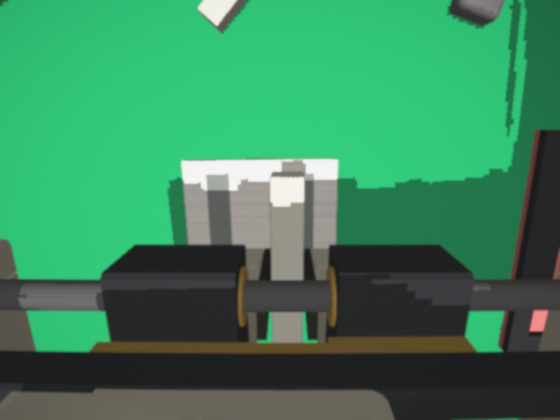

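```bash
python3 -c "
from h import *
w=grab('wrist')
for p in [(182,160.5),(338,159.5)]: print(pt(w,*p,.006)[:2].round(4))
for p in [(208,176),(229,176)]: print('stripe end',pt(w,*p,.006)[:2].round(4))
"
```

```text
[ 0.5584 -0.2124]
[ 0.5609 -0.1039]
stripe end [ 0.5698 -0.1952]
stripe end [ 0.5702 -0.1804]
```

Emit:
carry_out --pt "0.6 0.25 0.27 -0.11 -0.29 0" --pt "0.6 0 0 0 0 0" --pt "0 0 0 0 0 0"

```text
t: 6.7
eef_pos: [0.6163, -0.127, 0.0358]
ee_rot: [1.491, 1.57, 1.474]
force: [0.4, -0.1, -0.7]
width: 0.0154
```

```bash
python3 -c "
from h import *
to(.6155,-.132,.0156,88.8)"
```

```text
t 6.7 pos [ 0.6163 -0.127   0.0358] jaw 89.01 w 0.0154 F [ 0.4 -0.1 -0.7]
TOTAL shift [ 0.51 -0.13 -0.02] turn [ 0.05  0.   -0.01]
```

Emit:
carry_out --pt "0.3 -0.09 -0.02 0 0 0" --pt "0.12 0 0 0 0 0" --pt "0 0 0 0 0 0"

```text
t: 7.0
eef_pos: [0.6159, -0.1291, 0.0189]
ee_rot: [0.339, 1.571, 0.325]
force: [-0.5, 0.3, 0.2]
width: 0.0155
```

```bash
python3 -c "
from h import *
to(.6155,-.1305,.0156,88.8)"
```

```text
t 7.0 pos [ 0.6159 -0.1291  0.0189] jaw 89.19 w 0.0155 F [-0.5  0.3  0.2]
TOTAL shift [ 0.08 -0.04 -0.01] turn [ 0.1  0.  -0. ]
```

Down onto the stripe, then release.

Emit:
carry_out --pt "0.09 -0.04 0 0.1 0 0" --pt "0.03 0 0 0 0 0" --pt "0 0 0 0 0 0"

```text
t: 7.3
eef_pos: [0.6169, -0.1305, 0.0166]
ee_rot: [0.11, 1.568, 0.088]
force: [0.8, -0.8, -1.2]
width: 0.0153
```

```bash
python3 -c "
from h import *
to(.6155,-.1305,.0156,88.8)"
```

```text
t 7.3 pos [ 0.6169 -0.1305  0.0166] jaw 88.76 w 0.0153 F [ 0.8 -0.8 -1.2]
TOTAL shift [ 0.03 -0.   -0.03] turn [-0.01  0.04 -0.  ]
```

Emit:
carry_out --pt "0.05 0 0 0 0 0" --pt "0.03 0 0 0 0 0" --pt "0 0 0 0 0 0"

```text
t: 7.6
eef_pos: [0.6177, -0.1305, 0.0165]
ee_rot: [0.055, 1.565, 0.033]
force: [1.0, -0.0, -0.5]
width: 0.0156
```

Emit:
carry_out --pt "0 0 0 0 0 0" --pt "0 0 0 0 0 0" --pt "0 0 0 0 0 0" --hand 0.65

```text
t: 7.9
eef_pos: [0.6182, -0.1308, 0.0166]
ee_rot: [0.05, 1.564, 0.028]
force: [0.2, 0.1, -0.8]
width: 0.0295
```

Emit:
carry_out --pt "-0.5 0 0 0 0 0" --pt "-0.9 0 0 0 0 0" --pt "-0.9 0 0 0 0 0" --pt "0 0 0 0 0 0" --hand 0.5

```text
t: 8.3
eef_pos: [0.6167, -0.1313, 0.1093]
ee_rot: [-0.207, 1.568, -0.229]
force: [0.4, -0.9, 0.2]
width: 0.0437
```

```bash
python3 -c "
from h import *
plan(.6845,.081,.1,92.5)
f=grab('wrist','w5')
overlay(f,[],'w5',(0,0,560,420),1)
"
```

```text
t 8.3 pos [ 0.6167 -0.1313  0.1093] jaw 88.7 w 0.0437 F [ 0.4 -0.9  0.2]
TOTAL shift [0.23 5.35 1.57] turn [-0.95  0.04  0.01]
6 rows
[0.04, 0.89, 0.26, -0.16, 0.01, 0.0], [0.04, 0.89, 0.27, -0.16, 0.01, 0.0], [0.04, 0.88, 0.28, -0.16, 0.01, 0.0], [0.04, 0.88, 0.29, -0.16, 0.01, 0.0], [0.04, 0.88, 0.3, -0.16, 0.01, 0.0],
[0.04, 0.88, 0.31, -0.16, 0.01, 0.0],
```

View pics/w5.png

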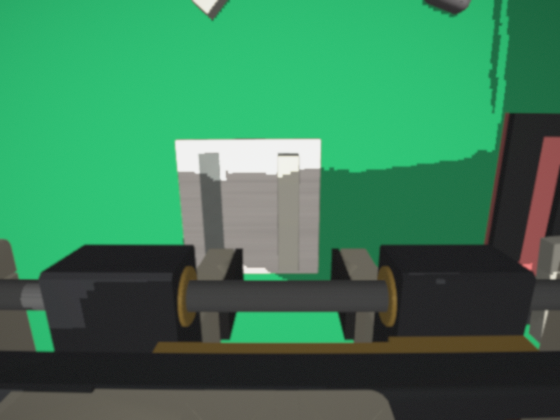

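Emit:
carry_out --pt "0 0.89 0.26 -0.16 0 0" --pt "0 0.89 0.27 -0.16 0 0" --pt "0 0.88 0.28 -0.16 0 0" --pt "0 0.88 0.29 -0.16 0 0" --pt "0 0.88 0.3 -0.16 0 0"

```text
t: 8.85
eef_pos: [0.6701, 0.0462, 0.1026]
ee_rot: [-3.128, 1.565, -3.103]
force: [0.8, -0.8, 0.6]
width: 0.0437
```

Emit:
carry_out --pt "0 0.88 0.3 -0.16 0 0" --pt "0 0 0 0 0 0"

```text
t: 9.05
eef_pos: [0.6817, 0.087, 0.0994]
ee_rot: [-3.081, 1.563, -3.04]
force: [-0.1, -0.1, 0.3]
width: 0.0442
```

```bash
python3 -c "
from h import *
to(.6845,.081,.016,92.5)
w=grab('wrist','w6')"
```

```text
t 9.1 pos [0.6817 0.087  0.0994] jaw 92.32 w 0.0442 F [-0.1 -0.1  0.3]
TOTAL shift [ 2.09 -0.15  0.08] turn [-0.04 -0.11  0.01]
```

View pics/w6.png

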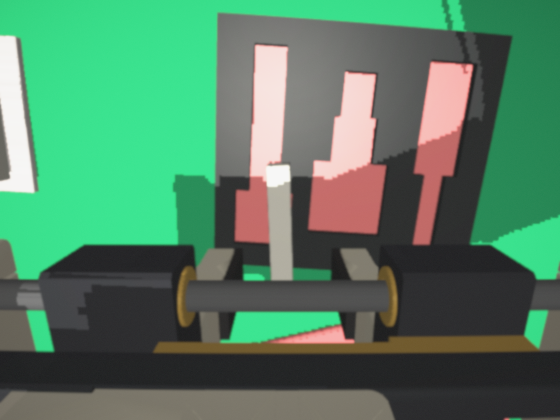

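Emit:
carry_out --pt "0.6 -0.15 0.08 0 -0.11 0" --pt "0.6 0 0 0 0 0" --pt "0.6 0 0 0 0 0" --pt "0.2 0 0 0 0 0" --pt "0 0 0 0 0 0"

```text
t: 9.6
eef_pos: [0.6815, 0.0762, 0.0134]
ee_rot: [-2.782, 1.565, -2.744]
force: [-0.0, 0.7, -0.2]
width: 0.0436
```

```bash
python3 -c "
from h import *
to(.6845,.081,.015,92.5)"
```

```text
t 9.6 pos [0.6815 0.0762 0.0134] jaw 92.16 w 0.0436 F [-0.   0.7 -0.2]
TOTAL shift [-0.04  0.12  0.08] turn [-0.09 -0.08  0.03]
```

Emit:
carry_out --pt "-0.04 0.12 0.08 -0.09 -0.08 0" --pt "0 0 0 0 0 0"

```text
t: 9.8
eef_pos: [0.6853, 0.0807, 0.0162]
ee_rot: [-1.089, 1.568, -1.045]
force: [-0.1, -1.6, 0.4]
width: 0.0438
```

Emit:
carry_out --pt "0 0 0 0 0 0" --pt "0 0 0 0 0 0" --pt "0 0 0 0 0 0" --pt "0 0 0 0 0 0" --hand 1

```text
t: 10.2
eef_pos: [0.6871, 0.0816, 0.0198]
ee_rot: [-0.103, 1.564, -0.059]
force: [-0.1, 0.1, 0.9]
width: 0.0175
```

Emit:
carry_out --pt "-0.5 0 0 0 0 0" --pt "-0.9 0 0 0 0 0" --pt "-0.9 0 0 0 0 0" --pt "0 0 0 0 0 0"

```text
t: 10.6
eef_pos: [0.6857, 0.0812, 0.1137]
ee_rot: [-0.503, 1.567, -0.459]
force: [-0.1, 1.0, 0.9]
width: 0.0153
```

```bash
python3 -c "
from h import *
plan(.6145,-.1905,.1,88.8)
grab('wrist','w7')"
```

```text
t 10.6 pos [0.6857 0.0812 0.1137] jaw 92.54 w 0.0153 F [-0.1  1.   0.9]
TOTAL shift [ 0.35 -6.71 -2.08] turn [0.93 0.05 0.02]
8 rows
[0.04, -0.84, -0.26, 0.12, 0.01, 0.0], [0.04, -0.84, -0.25, 0.12, 0.01, 0.0], [0.04, -0.84, -0.25, 0.12, 0.01, 0.0], [0.04, -0.84, -0.24, 0.12, 0.01, 0.0], [0.04, -0.85, -0.23, 0.12, 0.01, 0.0],
[0.04, -0.85, -0.23, 0.12, 0.01, 0.0], [0.04, -0.85, -0.22, 0.12, 0.01, 0.0], [0.04, -0.85, -0.21, 0.12, 0.01, 0.0],
```

View pics/w7.png

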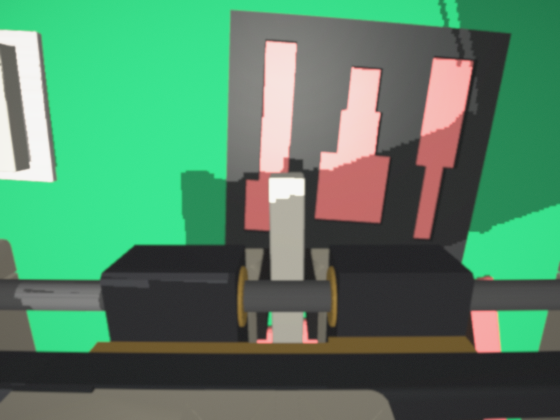

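Emit:
carry_out --pt "0 -0.84 -0.26 0.12 0 0" --pt "0 -0.84 -0.25 0.12 0 0" --pt "0 -0.84 -0.25 0.12 0 0" --pt "0 -0.84 -0.24 0.12 0 0" --pt "0 -0.85 -0.23 0.12 0 0"

```text
t: 11.15
eef_pos: [0.6372, -0.0892, 0.1074]
ee_rot: [-2.823, 1.567, -2.817]
force: [0.3, -1.1, 0.0]
width: 0.0156
```

Emit:
carry_out --pt "0 -0.85 -0.23 0.12 0 0" --pt "0 -0.85 -0.22 0.12 0 0" --pt "0 -0.7 -0.2 0.12 0 0" --pt "0 0 0 0 0 0"

```text
t: 11.55
eef_pos: [0.6053, -0.192, 0.1034]
ee_rot: [-3.082, 1.561, -3.106]
force: [-0.8, 0.3, 0.3]
width: 0.0159
```

```bash
python3 -c "
from h import *
to(.6145,-.1905,.05,88.8)"
```

```text
t 11.6 pos [ 0.6053 -0.192   0.1034] jaw 88.63 w 0.0159 F [-0.8  0.3  0.3]
TOTAL shift [1.33 0.04 0.24] turn [-0.04 -0.14  0.01]
```

Emit:
carry_out --pt "0.6 0.04 0.24 0 -0.14 0" --pt "0.7 0 0 0 0 0" --pt "0.5 0 0 0 0 0" --pt "0 0 0 0 0 0"

```text
t: 11.95
eef_pos: [0.6136, -0.1912, 0.0273]
ee_rot: [3.068, 1.57, 3.041]
force: [-1.1, 0.2, 0.1]
width: 0.0154
```

```bash
python3 -c "
from h import *
to(.6145,-.1905,.0145,88.8)"
```

```text
t 11.9 pos [ 0.6136 -0.1912  0.0273] jaw 88.44 w 0.0154 F [-1.1  0.2  0.1]
TOTAL shift [0.32 0.02 0.02] turn [-0.09 -0.01 -0.  ]
```

Emit:
carry_out --pt "0.25 0.02 0.02 -0.09 0 0" --pt "0.1 0 0 0 0 0" --pt "0.05 0 0 0 0 0" --pt "0 0 0 0 0 0"

```text
t: 12.35
eef_pos: [0.615, -0.1895, 0.015]
ee_rot: [-2.023, 1.569, -2.04]
force: [0.0, -1.2, -0.2]
width: 0.0157
```

Emit:
carry_out --pt "0 0 0 0 0 0" --pt "0 0 0 0 0 0" --pt "0 0 0 0 0 0" --hand 0.65

```text
t: 12.65
eef_pos: [0.6163, -0.189, 0.0166]
ee_rot: [-0.506, 1.568, -0.522]
force: [0.6, -0.7, -0.1]
width: 0.0292
```

Emit:
carry_out --pt "-0.5 0 0 0 0 0" --pt "-0.9 0 0 0 0 0" --pt "-0.9 0 0 0 0 0" --pt "-0.3 0 0 0 0 0" --pt "0 0 0 0 0 0" --hand 0.5

```text
t: 13.15
eef_pos: [0.6153, -0.1888, 0.1222]
ee_rot: [-2.278, 1.569, -2.295]
force: [-0.2, 1.4, -0.1]
width: 0.0438
```

```bash
python3 -c "
from h import *
to(.6145,-.1605,.12,88.8)
f=grab('wrist','w8'); f=grab('scene','s8');f=grab('side','d8')
c=(.615,-.1605);y=-.02;Y=(0,255,255)
overlay(f,[(rect(c,y,.11,.11,.006),Y),(rect((.6156,-.1305),y,.09,.016,.022),Y),(rect((.6144,-.1905),y,.09,.016,.022),Y)],'o8',(300,220,420,310),6)
"
```

```text
t 13.2 pos [ 0.6153 -0.1888  0.1222] jaw 89.07 w 0.0438 F [-0.2  1.4 -0.1]
TOTAL shift [ 0.06  0.71 -0.03] turn [ 0.07 -0.01  0.02]
```

View pics/w8.png

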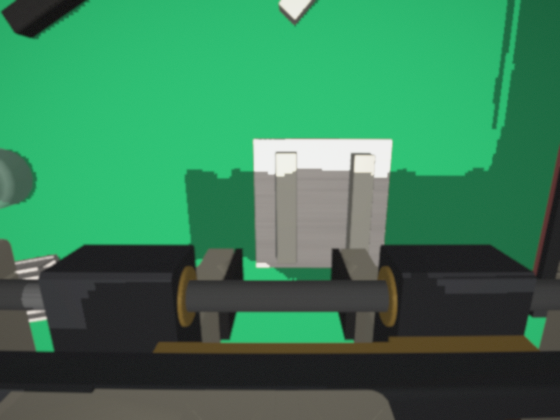

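View pics/o8.png

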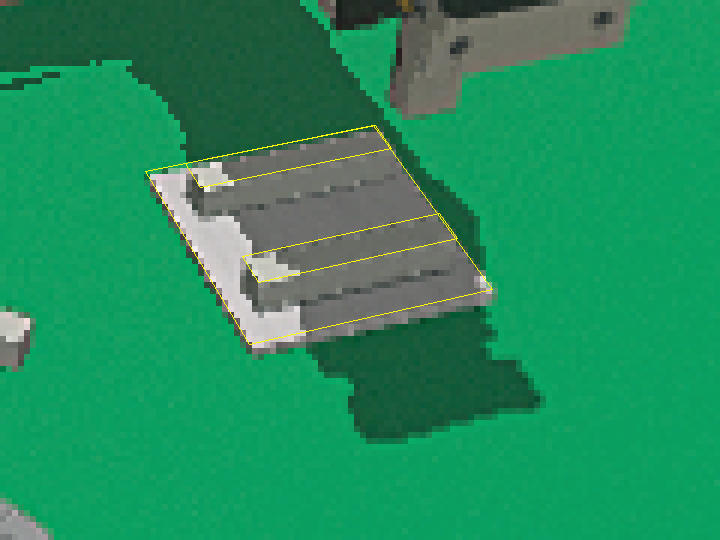

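View pics/s8.png

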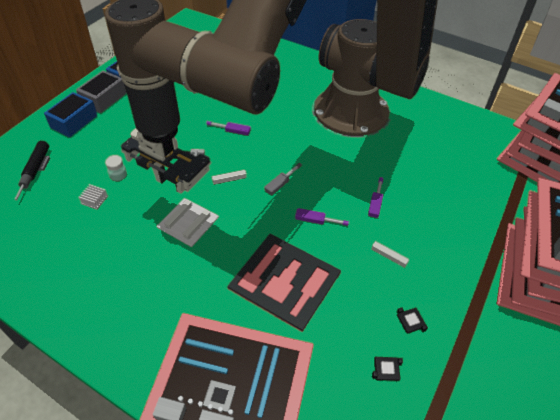

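```bash
python3 -c "
from h import *
print(arm.get_state()['q'].round(3))
plan(.50,-.12,.2,50)
"
```

```text
[ 6.000e-03  3.910e-01 -1.990e-01  1.000e-03 -9.870e-01 -1.594e+00]
t 13.3 pos [ 0.6137 -0.1886  0.1192] jaw 89.04 w 0.0437 F [-0.3  0.3 -0.9]
TOTAL shift [-2.    1.67 -2.88] turn [ 9.76 -0.07  0.04]
11 rows
[-0.18, 0.15, -0.26, 0.89, -0.01, 0.0], [-0.18, 0.13, -0.27, 0.89, -0.01, 0.0], [-0.18, 0.12, -0.28, 0.89, -0.01, 0.0], [-0.18, 0.1, -0.29, 0.89, -0.01, 0.0], [-0.18, 0.08, -0.29, 0.89, -0.01, 0.0],
[-0.18, 0.06, -0.3, 0.89, -0.01, 0.0], [-0.18, 0.05, -0.3, 0.89, -0.01, 0.0], [-0.18, 0.03, -0.3, 0.89, -0.01, 0.0], [-0.18, 0.01, -0.3, 0.89, -0.01, 0.0], [-0.18, -0.01, -0.3, 0.89, -0.01, 0.0],
[-0.18, -0.03, -0.3, 0.89, -0.01, 0.0],
```

Emit:
carry_out --pt "-0.1 0 -0.26 0.9 0 0" --pt "-0.1 0 -0.26 0.9 0 0" --pt "-0.1 0 -0.26 0.9 0 0" --pt "-0.1 0 -0.26 0.9 0 0" --pt "-0.1 -0.05 -0.26 0.9 0 0"

```text
t: 13.8
eef_pos: [0.5563, -0.1823, 0.1296]
ee_rot: [-2.83, 1.549, 3.111]
force: [-0.2, -0.2, 0.5]
width: 0.0439
```

Emit:
carry_out --pt "-0.1 -0.05 -0.26 0.9 0 0" --pt "-0.1 -0.1 -0.26 0.9 0 0" --pt "-0.1 -0.1 -0.26 0.9 0 0" --pt "-0.1 -0.1 -0.26 0.9 0 0" --pt "0 0 0 0.8 0 0"

```text
t: 14.3
eef_pos: [0.5053, -0.1764, 0.1386]
ee_rot: [-2.532, 1.534, 3.087]
force: [0.5, 0.6, -0.2]
width: 0.0442
```

```bash
python3 -c "
from h import *
to(.50,-.20,.15,50)
f=grab('wrist','w9')"
```

```text
t 14.3 pos [ 0.5053 -0.1764  0.1386] jaw 51.93 w 0.0442 F [ 0.5  0.6 -0.2]
TOTAL shift [-0.28 -0.55  0.25] turn [ 0.48 -0.43  0.31]
```

View pics/w9.png

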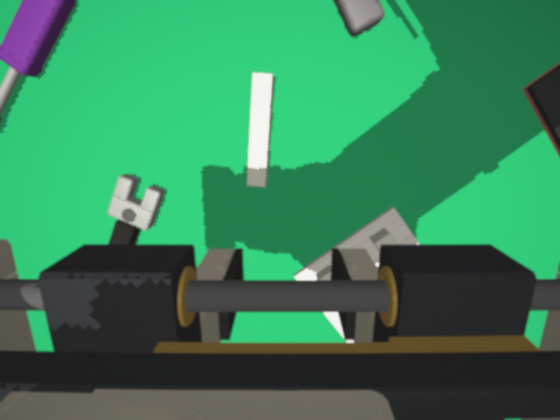

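```bash
python3 -c "
from h import *
f=grab('wrist')
a=pt(f,262,74,.016);b=pt(f,257,168,.016)
c=(a+b)/2;d=b-a;print(a,b,c,np.linalg.norm(d),np.degrees(np.arctan2(d[1],d[0])))
g=90+np.degrees(np.arctan2(d[1],d[0]))
plan(c[0],c[1],.07,g)
"
```

```text
[ 0.40637364 -0.126933    0.016     ] [ 0.4603976 -0.1763884  0.016    ] [ 0.43338562 -0.1516607   0.016     ] 0.07324223675050556 -42.47205859729995
t 14.4 pos [ 0.5061 -0.1765  0.1382] jaw 52.04 w 0.0439 F [-0.6  0.1  0.8]
TOTAL shift [ 1.77 -0.59 -1.76] turn [ 1.12 -0.42  0.32]
3 rows
[0.59, -0.2, -0.59, 0.37, -0.14, 0.11], [0.58, -0.22, -0.59, 0.37, -0.14, 0.11], [0.58, -0.24, -0.59, 0.37, -0.14, 0.11],
```

```bash
python3 -c "
from h import *
f=grab('wrist')
a=pt(f,262,73,.016)
for v in (182,185,187):
  b=pt(f,256.5,v,.016); print(b,np.linalg.norm(b-a),(a+b)[:2]/2)
d=b-a;g=90+np.degrees(np.arctan2(d[1],d[0]))
b=pt(f,256.5,185,.016);c=(a+b)/2
plan(c[0],c[1],.07,g)
"
```

```text
[ 0.46971987 -0.18440969  0.016     ] 0.08566502484823661 [ 0.43790063 -0.15573636]
[ 0.4716775  -0.18600652  0.016     ] 0.08818835411792682 [ 0.43887944 -0.15653478]
[ 0.47298702 -0.18707478  0.016     ] 0.08987643641385674 [ 0.4395342 -0.1570689]
t 14.4 pos [ 0.5065 -0.1765  0.1384] jaw 52.16 w 0.0438 F [ 1.3 -0.6 -0.3]
TOTAL shift [ 1.77 -0.61 -1.59] turn [ 1.01 -0.42  0.32]
3 rows
[0.59, -0.2, -0.53, 0.34, -0.14, 0.11], [0.58, -0.22, -0.53, 0.34, -0.14, 0.11], [0.58, -0.24, -0.53, 0.34, -0.14, 0.11],
```

Emit:
carry_out --pt "0.5 -0.2 -0.53 0.34 -0.14 0.11" --pt "0.5 -0.22 -0.53 0.34 -0.14 0.11" --pt "0.4 -0.24 -0.53 0.34 -0.14 0.11" --pt "0 0 0 0 0 0"

```text
t: 14.85
eef_pos: [0.4367, -0.1567, 0.0791]
ee_rot: [-2.555, 1.569, 3.0]
force: [0.3, -0.5, 0.4]
width: 0.044
```

```bash
python3 -c "
from h import *
to(.439,-.1568,.005,48)
f=grab('wrist','w10')"
```

```text
t 14.8 pos [ 0.4367 -0.1567  0.0791] jaw 48.29 w 0.044 F [ 0.3 -0.5  0.4]
TOTAL shift [1.85 0.04 0.05] turn [ 0.07 -0.03  0.02]
```

View pics/w10.png

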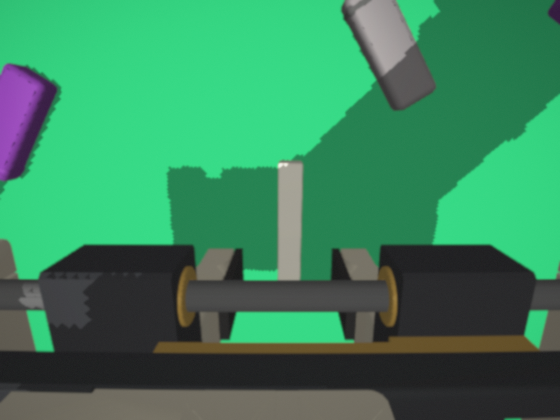

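Aligned between the fingers. Descend and grip.

Emit:
carry_out --pt "0.6 0.04 0.05 0 0 0" --pt "0.6 0 0 0 0 0" --pt "0.4 0 0 0 0 0" --pt "0.1 0 0 0 0 0" --pt "0 0 0 0 0 0"

```text
t: 15.4
eef_pos: [0.4489, -0.1577, 0.0115]
ee_rot: [0.398, 1.566, -0.318]
force: [-0.1, -0.8, -0.3]
width: 0.0438
```

```bash
python3 -c "
from h import *
to(.439,-.1568,.004,48)"
```

```text
t 15.4 pos [ 0.4489 -0.1577  0.0115] jaw 48.93 w 0.0438 F [-0.1 -0.8 -0.3]
TOTAL shift [ 0.19 -0.15 -0.2 ] turn [ 0.23  0.07 -0.03]
```

Emit:
carry_out --pt "0.1 -0.15 -0.2 0.2 0.07 0" --pt "0.07 0 0 0 0 0"

```text
t: 15.6
eef_pos: [0.4397, -0.1569, 0.0054]
ee_rot: [1.339, 1.568, 0.608]
force: [-0.0, 0.6, 0.5]
width: 0.044
```

```bash
python3 -c "
from h import *
to(.439,-.1568,.004,48)"
```

```text
t 15.6 pos [ 0.4397 -0.1569  0.0054] jaw 48.11 w 0.044 F [-0.   0.6  0.5]
TOTAL shift [ 0.03 -0.01 -0.02] turn [ 0.03  0.01 -0.05]
```

Emit:
carry_out --pt "0.03 0 0 0 0 0" --pt "0 0 0 0 0 0" --pt "0 0 0 0 0 0" --pt "0 0 0 0 0 0" --hand 1

```text
t: 16.0
eef_pos: [0.4408, -0.157, 0.0055]
ee_rot: [1.042, 1.565, 0.311]
force: [1.3, 0.1, 0.5]
width: 0.0174
```

```bash
python3 -c "
from h import *
plan(.585,-.159,.13,178.8)"
```

```text
t 16.0 pos [ 0.4408 -0.157   0.0055] jaw 48.15 w 0.0174 F [1.3 0.1 0.5]
TOTAL shift [-3.09  2.38  2.73] turn [-3.266e+01  1.100e-01  1.000e-02]
34 rows
[-0.09, 0.07, 0.08, -0.96, 0.0, 0.0], [-0.09, 0.06, 0.08, -0.96, 0.0, 0.0], [-0.09, 0.06, 0.09, -0.96, 0.0, 0.0], [-0.09, 0.05, 0.09, -0.96, 0.0, 0.0], [-0.09, 0.05, 0.1, -0.96, 0.0, 0.0],
[-0.09, 0.04, 0.1, -0.96, 0.0, 0.0], [-0.09, 0.03, 0.1, -0.96, 0.0, 0.0], [-0.09, 0.03, 0.1, -0.96, 0.0, 0.0], [-0.09, 0.02, 0.1, -0.96, 0.0, 0.0], [-0.09, 0.01, 0.11, -0.96, 0.0, 0.0],
[-0.09, 0.01, 0.11, -0.96, 0.0, 0.0], [-0.09, -0.0, 0.11, -0.96, 0.0, 0.0], [-0.09, -0.01, 0.11, -0.96, 0.0, 0.0], [-0.09, -0.02, 0.11, -0.96, 0.0, 0.0], [-0.09, -0.02, 0.1, -0.96, 0.0, 0.0],
[-0.09, -0.03, 0.1, -0.96, 0.0, 0.0], [-0.09, -0.04, 0.1, -0.96, 0.0, 0.0], [-0.09, -0.04, 0.1, -0.96, 0.0, 0.0], [-0.09, -0.05, 0.09, -0.96, 0.0, 0.0], [-0.09, -0.06, 0.09, -0.96, 0.0, 0.0],
[-0.09, -0.06, 0.09, -0.96, 0.0, 0.0], [-0.09, -0.07, 0.08, -0.96, 0.0, 0.0], [-0.09, -0.07, 0.08, -0.96, 0.0, 0.0], [-0.09, -0.08, 0.07, -0.96, 0.0, 0.0], [-0.09, -0.08, 0.07, -0.96, 0.0, 0.0],
[-0.09, -0.09, 0.06, -0.96, 0.0, 0.0], [-0.09, -0.09, 0.06, -0.96, 0.0, 0.0], [-0.09, -0.09, 0.05, -0.96, 0.0, 0.0], [-0.09, -0.1, 0.04, -0.96, 0.0, 0.0], [-0.09, -0.1, 0.04, -0.96, 0.0, 0.0],
[-0.09, -0.1, 0.03, -0.96, 0.0, 0.0], [-0.09, -0.1, 0.02, -0.96, 0.0, 0.0], [-0.09, -0.11, 0.01, -0.96, 0.0, 0.0], [-0.09, -0.11, 0.01, -0.96, 0.0, 0.0],
```

Emit:
carry_out --pt "-0.4 0 0 0 0 0" --pt "-0.8 0 0 -0.5 0 0" --pt "-0.9 0 0 -1 0 0" --pt "-0.8 0 0 -1 0 0" --pt "-0.2 0 0 -1 0 0"

```text
t: 16.5
eef_pos: [0.4386, -0.1573, 0.133]
ee_rot: [1.331, 1.569, 0.852]
force: [0.3, -0.2, -1.2]
width: 0.0159
```

Emit:
carry_out --pt "0 0.04 0.1 -1 0 0" --pt "0 0.03 0.1 -1 0 0" --pt "0 0.03 0.1 -1 0 0" --pt "0 0.02 0.1 -1 0 0" --pt "0 0.01 0.11 -1 0 0"

```text
t: 17.0
eef_pos: [0.4613, -0.1589, 0.1373]
ee_rot: [0.343, 1.561, 0.229]
force: [0.2, -0.3, 0.2]
width: 0.0159
```

Emit:
carry_out --pt "0 0 0.11 -1 0 0" --pt "0 0 0.11 -1 0 0" --pt "0 0 0.11 -1 0 0" --pt "0 -0.02 0.11 -1 0 0" --pt "0 -0.02 0.11 -1 0 0"

```text
t: 17.5
eef_pos: [0.4838, -0.1597, 0.138]
ee_rot: [0.006, 1.561, 0.256]
force: [-0.0, 0.3, -0.3]
width: 0.0154
```

Emit:
carry_out --pt "0 -0.04 0.11 -1 0 0" --pt "0 -0.05 0.11 -1 0 0" --pt "0 -0.06 0.11 -1 0 0" --pt "0 -0.07 0.11 -1 0 0" --pt "0 -0.08 0.1 -1 0 0"

```text
t: 18.0
eef_pos: [0.5089, -0.1622, 0.1386]
ee_rot: [-0.318, 1.56, 0.296]
force: [-0.1, 0.6, 0.4]
width: 0.0155
```

Emit:
carry_out --pt "0 -0.09 0.1 -1 0 0" --pt "0 -0.1 0.08 -1 0 0" --pt "0 -0.1 0.08 -1 0 0" --pt "0 -0.1 0.06 -1 0 0" --pt "0 -0.1 0.06 -1 0 0"

```text
t: 18.5
eef_pos: [0.534, -0.1661, 0.1389]
ee_rot: [-0.638, 1.561, 0.34]
force: [0.5, 0.3, 0.2]
width: 0.0153
```

```bash
python3 -c "
from h import *
plan(.585,-.159,.10,178.8)"
```

```text
t 18.5 pos [ 0.534  -0.1661  0.1389] jaw 146.06 w 0.0153 F [0.5 0.3 0.2]
TOTAL shift [ 0.99 -0.95  0.85] turn [-8.19  0.09  0.12]
9 rows
[0.11, -0.11, 0.09, -0.91, 0.01, 0.01], [0.11, -0.11, 0.09, -0.91, 0.01, 0.01], [0.11, -0.12, 0.08, -0.91, 0.01, 0.01], [0.11, -0.12, 0.07, -0.91, 0.01, 0.01], [0.11, -0.13, 0.07, -0.91, 0.01, 0.01],
[0.11, -0.13, 0.06, -0.91, 0.01, 0.01], [0.11, -0.13, 0.05, -0.91, 0.01, 0.01], [0.11, -0.14, 0.04, -0.91, 0.01, 0.01], [0.11, -0.14, 0.03, -0.91, 0.01, 0.01],
```

Emit:
carry_out --pt "0.1 -0.11 0.09 -0.93 0 0" --pt "0.1 -0.11 0.09 -0.93 0 0" --pt "0.1 -0.12 0.09 -0.93 0 0" --pt "0.1 -0.12 0.09 -0.93 0 0" --pt "0.1 -0.13 0.08 -0.93 0 0"

```text
t: 19.0
eef_pos: [0.564, -0.1605, 0.1193]
ee_rot: [-0.979, 1.56, 0.338]
force: [0.1, -0.5, -0.6]
width: 0.0157
```

Emit:
carry_out --pt "0.1 -0.13 0.07 -0.93 0 0" --pt "0.1 -0.13 0.06 -0.93 0 0" --pt "0.1 -0.14 0.05 -0.93 0 0" --pt "0 -0.14 0.03 -0.9 0 0" --pt "0 0 0 0 0 0"

```text
t: 19.5
eef_pos: [0.5875, -0.1549, 0.1062]
ee_rot: [-1.167, 1.561, 0.42]
force: [0.2, -0.1, 0.6]
width: 0.0156
```

```bash
python3 -c "
from h import *
to(.585,-.160,.0275,178.8)
f=grab('wrist','w11')"
```

```text
t 19.5 pos [ 0.5875 -0.1549  0.1062] jaw -179.07 w 0.0156 F [ 0.2 -0.1  0.6]
TOTAL shift [ 1.97  0.08 -0.13] turn [0.53 0.06 0.12]
```

View pics/w11.png

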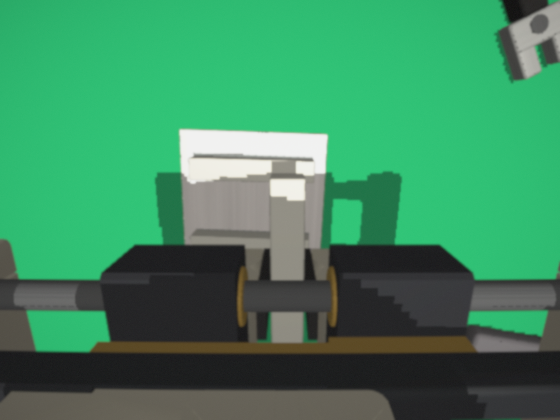

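```bash
python3 -c "
from h import *
s=arm.get_state();f=grab('wrist')
p=pt(f,288,179,s['eef_pos'][2]+.0105);print(p-s['eef_pos'])
"
```

```text
[-0.00058951 -0.0462295   0.0105    ]
```

Emit:
carry_out --pt "0.6 0.08 -0.13 0.5 0.06 0.1" --pt "0.6 0 0 0 0 0" --pt "0.3 0 0 0 0 0" --pt "0 0 0 0 0 0"

```text
t: 20.0
eef_pos: [0.5838, -0.1605, 0.0463]
ee_rot: [-1.58, 1.567, -0.039]
force: [0.1, 0.7, 0.6]
width: 0.0156
```

```bash
python3 -c "
from h import *
to(.585,-.160,.0275,178.8)"
```

```text
t 20.0 pos [ 0.5838 -0.1605  0.0463] jaw 178.31 w 0.0156 F [0.1 0.7 0.6]
TOTAL shift [ 0.47 -0.03  0.01] turn [-0.12 -0.    0.06]
```

Bar centred in the grip (end at 46 mm, expected 45).

Emit:
carry_out --pt "0.3 -0.03 0.01 -0.12 0 0.06" --pt "0.1 0 0 0 0 0" --pt "0 0 0 0 0 0"

```text
t: 20.3
eef_pos: [0.5862, -0.1602, 0.0309]
ee_rot: [-1.725, 1.569, -0.175]
force: [0.5, -0.4, -1.4]
width: 0.0155
```

```bash
python3 -c "
from h import *
to(.585,-.160,.0275,178.8)"
```

```text
t 20.3 pos [ 0.5862 -0.1602  0.0309] jaw 178.81 w 0.0155 F [ 0.5 -0.4 -1.4]
TOTAL shift [0.09 0.03 0.  ] turn [ 0.   -0.    0.03]
```

Emit:
carry_out --pt "0.08 0.03 0 0 0 0" --pt "0.04 0 0 0 0 0" --pt "0 0 0 0 0 0"

```text
t: 20.6
eef_pos: [0.586, -0.1602, 0.0289]
ee_rot: [-1.74, 1.566, -0.19]
force: [0.2, 0.3, -0.6]
width: 0.0154
```

Emit:
carry_out --pt "0 0 0 0 0 0" --pt "0 0 0 0 0 0" --pt "0 0 0 0 0 0" --hand 0.65

```text
t: 20.9
eef_pos: [0.5865, -0.1601, 0.0297]
ee_rot: [-1.679, 1.564, -0.128]
force: [-0.3, 0.0, -0.4]
width: 0.0295
```

Emit:
carry_out --pt "-0.5 0 0 0 0 0" --pt "-0.9 0 0 0 0 0" --pt "-0.9 0 0 0 0 0" --pt "0 0 0 0 0 0" --hand 0.5

```text
t: 21.3
eef_pos: [0.585, -0.1603, 0.1229]
ee_rot: [-2.088, 1.568, -0.537]
force: [-0.3, 0.7, -0.9]
width: 0.0436
```

```bash
python3 -c "
from h import *
plan(.447,.36,.15,180)
f=grab('wrist','w12')"
```

```text
t 21.3 pos [ 0.585  -0.1603  0.1229] jaw 178.84 w 0.0436 F [-0.3  0.7 -0.9]
TOTAL shift [-0.7   3.71 12.93] turn [-0.29 -0.02  0.03]
14 rows
[-0.05, 0.26, 0.92, -0.02, -0.0, 0.0], [-0.05, 0.26, 0.92, -0.02, -0.0, 0.0], [-0.05, 0.26, 0.92, -0.02, -0.0, 0.0], [-0.05, 0.26, 0.93, -0.02, -0.0, 0.0], [-0.05, 0.26, 0.93, -0.02, -0.0, 0.0],
[-0.05, 0.26, 0.93, -0.02, -0.0, 0.0], [-0.05, 0.26, 0.93, -0.02, -0.0, 0.0], [-0.05, 0.26, 0.93, -0.02, -0.0, 0.0], [-0.05, 0.25, 0.93, -0.02, -0.0, 0.0], [-0.05, 0.25, 0.93, -0.02, -0.0, 0.0],
[-0.05, 0.25, 0.93, -0.02, -0.0, 0.0], [-0.05, 0.25, 0.93, -0.02, -0.0, 0.0], [-0.05, 0.25, 0.93, -0.02, -0.0, 0.0], [-0.05, 0.25, 0.93, -0.02, -0.0, 0.0],
```

View pics/w12.png

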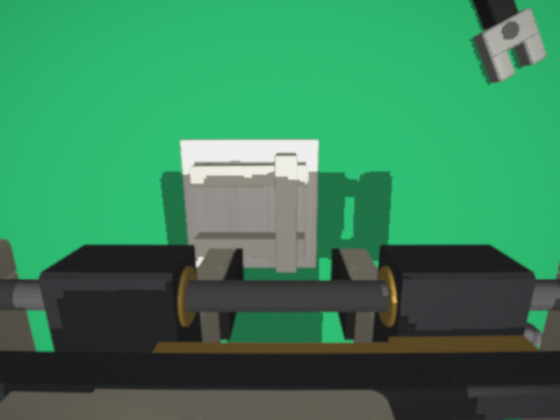

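Third bar is in place. Now go to the bar near the covers.

Emit:
carry_out --pt "-0.05 0.26 0.92 0 0 0" --pt "-0.05 0.26 0.92 0 0 0" --pt "-0.05 0.26 0.92 0 0 0" --pt "-0.05 0.26 0.92 0 0 0" --pt "-0.05 0.26 0.92 0 0 0"

```text
t: 21.85
eef_pos: [0.5327, 0.0264, 0.1259]
ee_rot: [1.812, 1.565, -2.93]
force: [0.8, 0.7, -0.5]
width: 0.044
```

Emit:
carry_out --pt "-0.05 0.26 0.92 0 0 0" --pt "-0.05 0.26 0.92 0 0 0" --pt "-0.05 0.26 0.92 0 0 0" --pt "-0.05 0.26 0.92 0 0 0" --pt "-0.05 0.26 0.92 0 0 0"

```text
t: 22.35
eef_pos: [0.4808, 0.218, 0.1317]
ee_rot: [1.938, 1.559, -2.806]
force: [1.2, 0.3, 0.5]
width: 0.0435
```

Emit:
carry_out --pt "-0.05 0.25 0.9 0 0 0" --pt "-0.05 0.25 0.9 0 0 0" --pt "-0.05 0.25 0.9 0 0 0" --pt "-0.05 0.25 0.6 0 0 0" --pt "0 0 0 0 0 0"

```text
t: 22.85
eef_pos: [0.4398, 0.3593, 0.1348]
ee_rot: [2.072, 1.554, -2.667]
force: [-0.1, -0.1, -0.5]
width: 0.0434
```

```bash
python3 -c "
from h import *
to(.447,.305,.1,180)
f=grab('wrist','w13')"
```

```text
t 22.9 pos [0.4398 0.3593 0.1348] jaw 178.44 w 0.0434 F [-0.1 -0.1 -0.5]
TOTAL shift [ 0.88 -0.23 -1.35] turn [-0.39 -0.12 -0.22]
```

View pics/w13.png

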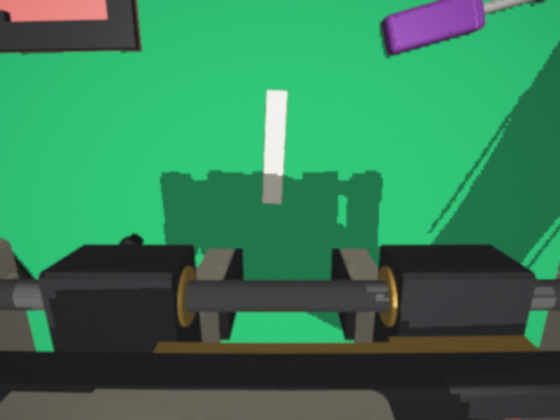

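```bash
python3 -c "
from h import *
f=grab('wrist')
a=pt(f,276.5,91,.016);b=pt(f,272.5,203,.016)
c=(a+b)/2;d=b-a;print(c,np.linalg.norm(d));g=90+np.degrees(np.arctan2(d[1],d[0]))
plan(c[0],c[1],.07,g)"
```

```text
[0.44566292 0.3092616  0.016     ] 0.08844378386198576
t 22.9 pos [0.44   0.3568 0.1345] jaw 178.36 w 0.0436 F [ 0.  -0.8 -0.7]
TOTAL shift [ 1.62 -0.2  -1.17] turn [ 0.65 -0.14 -0.23]
3 rows
[0.54, -0.07, -0.39, 0.22, -0.05, -0.08], [0.54, -0.07, -0.39, 0.22, -0.05, -0.08], [0.54, -0.07, -0.39, 0.22, -0.05, -0.08],
```

Emit:
carry_out --pt "0.45 -0.07 -0.39 0.22 -0.05 -0.08" --pt "0.45 -0.07 -0.39 0.22 -0.05 -0.08" --pt "0.4 -0.07 -0.39 0.22 -0.05 -0.08" --pt "0 0 0 0 0 0"

```text
t: 23.35
eef_pos: [0.4458, 0.304, 0.0793]
ee_rot: [2.969, 1.57, -1.822]
force: [-0.5, -0.3, -0.1]
width: 0.0439
```

```bash
python3 -c "
from h import *
to(.4457,.3093,.004,175.8)"
```

```text
t 23.4 pos [0.4458 0.304  0.0793] jaw 175.48 w 0.0439 F [-0.5 -0.3 -0.1]
TOTAL shift [1.88 0.01 0.13] turn [-0.08 -0.01 -0.  ]
```

Emit:
carry_out --pt "0.6 0 0.1 0 0 0" --pt "0.6 0 0 0 0 0" --pt "0.45 0 0 0 0 0" --pt "0 0 0 0 0 0"

```text
t: 23.75
eef_pos: [0.4486, 0.3061, 0.0132]
ee_rot: [-1.136, 1.569, 0.353]
force: [-1.3, -0.3, 0.2]
width: 0.0438
```

```bash
python3 -c "
from h import *
to(.4457,.3093,.004,175.8)"
```

```text
t 23.8 pos [0.4486 0.3061 0.0132] jaw 175.29 w 0.0438 F [-1.3 -0.3  0.2]
TOTAL shift [0.23 0.08 0.07] turn [-0.13  0.01  0.02]
```

Emit:
carry_out --pt "0.14 0.08 0.07 -0.13 0 0" --pt "0.07 0 0 0 0 0" --pt "0 0 0 0 0 0"

```text
t: 24.05
eef_pos: [0.4468, 0.3101, 0.0063]
ee_rot: [-0.913, 1.567, 0.585]
force: [-0.7, 0.2, 0.4]
width: 0.0438
```

Emit:
carry_out --pt "0 0 0 0 0 0" --pt "0 0 0 0 0 0" --pt "0 0 0 0 0 0" --pt "0 0 0 0 0 0" --hand 1

```text
t: 24.45
eef_pos: [0.4475, 0.3114, 0.0084]
ee_rot: [-0.758, 1.563, 0.741]
force: [-0.4, 0.2, 0.2]
width: 0.0172
```

Emit:
carry_out --pt "-0.5 0 0 0 0 0" --pt "-0.9 0 0 0 0 0" --pt "-0.9 0 0 0 0 0" --pt "-0.5 0 0 0 0 0" --pt "0 0 0 0 0 0"

```text
t: 24.95
eef_pos: [0.4463, 0.3098, 0.1239]
ee_rot: [-0.916, 1.566, 0.582]
force: [-0.2, 0.3, -1.2]
width: 0.0155
```

```bash
python3 -c "
from h import *
plan(.645,-.161,.12,178.8)
f=grab('wrist','w14')"
```

```text
t 24.9 pos [0.4463 0.3098 0.1239] jaw 175.87 w 0.0155 F [-0.2  0.3 -1.2]
TOTAL shift [  0.09  -5.8  -11.38] turn [-0.73  0.04  0.05]
14 rows
[0.01, -0.41, -0.81, -0.05, 0.0, 0.0], [0.01, -0.41, -0.81, -0.05, 0.0, 0.0], [0.01, -0.41, -0.82, -0.05, 0.0, 0.0], [0.01, -0.41, -0.82, -0.05, 0.0, 0.0], [0.01, -0.4, -0.82, -0.05, 0.0, 0.0],
[0.01, -0.4, -0.82, -0.05, 0.0, 0.0], [0.01, -0.4, -0.82, -0.05, 0.0, 0.0], [0.01, -0.39, -0.82, -0.05, 0.0, 0.0], [0.01, -0.39, -0.82, -0.05, 0.0, 0.0], [0.01, -0.39, -0.83, -0.05, 0.0, 0.0],
[0.01, -0.38, -0.83, -0.05, 0.0, 0.0], [0.01, -0.38, -0.83, -0.05, 0.0, 0.0], [0.01, -0.38, -0.83, -0.05, 0.0, 0.0], [0.01, -0.38, -0.83, -0.05, 0.0, 0.0],
```

View pics/w14.png

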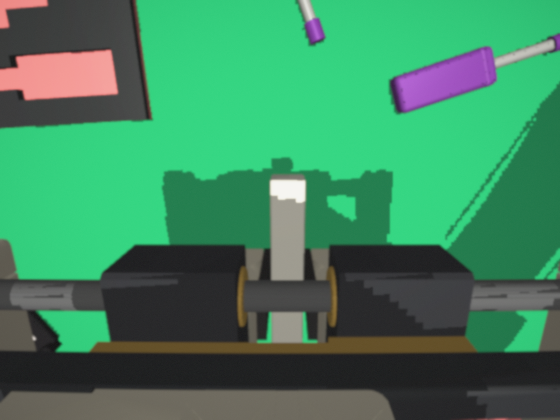

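Emit:
carry_out --pt "0 -0.41 -0.81 -0.05 0 0" --pt "0 -0.41 -0.81 -0.05 0 0" --pt "0 -0.41 -0.82 -0.05 0 0" --pt "0 -0.41 -0.82 -0.05 0 0" --pt "0 -0.4 -0.82 -0.05 0 0"

```text
t: 25.5
eef_pos: [0.5154, 0.1385, 0.1173]
ee_rot: [1.935, 1.568, -2.825]
force: [0.7, -0.3, -0.5]
width: 0.0156
```

Emit:
carry_out --pt "0 -0.4 -0.82 -0.05 0 0" --pt "0 -0.4 -0.82 -0.05 0 0" --pt "0 -0.39 -0.82 -0.05 0 0" --pt "0 -0.39 -0.82 -0.05 0 0" --pt "0 -0.39 -0.83 -0.05 0 0"

```text
t: 26.0
eef_pos: [0.5855, -0.0373, 0.1097]
ee_rot: [1.864, 1.558, -2.878]
force: [0.3, 0.8, 0.9]
width: 0.0156
```

```bash
python3 -c "
from h import *
plan(.645,-.161,.11,178.8)"
```

```text
t 26.0 pos [ 0.5855 -0.0373  0.1097] jaw 178.3 w 0.0156 F [0.3 0.8 0.9]
TOTAL shift [-0.02 -1.58 -3.05] turn [-0.12 -0.05 -0.18]
4 rows
[-0.0, -0.39, -0.76, -0.03, -0.01, -0.04], [-0.0, -0.39, -0.76, -0.03, -0.01, -0.04], [-0.0, -0.39, -0.76, -0.03, -0.01, -0.04], [-0.0, -0.39, -0.76, -0.03, -0.01, -0.04],
```

Emit:
carry_out --pt "0 -0.39 -0.75 -0.03 0 -0.04" --pt "0 -0.39 -0.75 -0.03 0 -0.04" --pt "0 -0.39 -0.75 -0.03 0 -0.04" --pt "0 -0.35 -0.6 -0.03 0 -0.04" --pt "0 0 0 0 0 0"

```text
t: 26.5
eef_pos: [0.6414, -0.1624, 0.0995]
ee_rot: [1.88, 1.557, -2.859]
force: [-0.1, -0.1, -0.7]
width: 0.0154
```

```bash
python3 -c "
from h import *
to(.645,-.161,.05,178.8)
s=arm.get_state();f=grab('wrist','w15');p=pt(f,288,180,s['eef_pos'][2]+.008);print(p-s['eef_pos'])"
```

```text
t 26.5 pos [ 0.6414 -0.1624  0.0995] jaw 178.52 w 0.0154 F [-0.1 -0.1 -0.7]
TOTAL shift [ 1.24 -0.11  0.04] turn [-0.07 -0.06 -0.19]
[-0.00220149 -0.04515797  0.008     ]
```

View pics/w15.png

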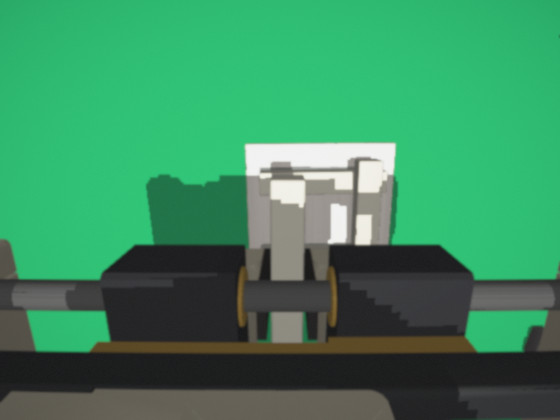

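Emit:
carry_out --pt "0.6 -0.11 0.04 -0.07 -0.06 -0.19" --pt "0.6 0 0 0 0 0" --pt "0 0 0 0 0 0"

```text
t: 26.85
eef_pos: [0.6423, -0.1584, 0.0472]
ee_rot: [1.299, 1.566, 2.848]
force: [-1.0, -0.5, -0.6]
width: 0.0155
```

```bash
python3 -c "
from h import *
to(.645,-.161,.030,178.8)"
```

```text
t 26.9 pos [ 0.6423 -0.1584  0.0472] jaw 178.76 w 0.0155 F [-1.  -0.5 -0.6]
TOTAL shift [ 0.43 -0.07 -0.07] turn [-0.01  0.02 -0.06]
```

Emit:
carry_out --pt "0.25 -0.07 -0.07 0 0.02 -0.06" --pt "0.1 0 0 0 0 0" --pt "0 0 0 0 0 0"

```text
t: 27.15
eef_pos: [0.6451, -0.1598, 0.0331]
ee_rot: [2.63, 1.57, -2.102]
force: [-0.7, 0.1, -0.3]
width: 0.0153
```

```bash
python3 -c "
from h import *
to(.645,-.161,.030,178.8)"
```

```text
t 27.1 pos [ 0.6451 -0.1598  0.0331] jaw 178.88 w 0.0153 F [-0.7  0.1 -0.3]
TOTAL shift [ 0.08  0.   -0.03] turn [ 0.02 -0.01 -0.  ]
```

Emit:
carry_out --pt "0.08 0 -0.03 0 0 0" --pt "0.05 0 0 0 0 0" --pt "0 0 0 0 0 0"

```text
t: 27.45
eef_pos: [0.6463, -0.1607, 0.0321]
ee_rot: [-1.883, 1.567, -0.33]
force: [0.1, -0.1, -1.1]
width: 0.0157
```

Emit:
carry_out --pt "0 0 0 0 0 0" --pt "0 0 0 0 0 0" --pt "0 0 0 0 0 0" --hand 0.65

```text
t: 27.75
eef_pos: [0.6474, -0.1608, 0.0335]
ee_rot: [-1.735, 1.565, -0.182]
force: [-0.8, -0.2, -0.7]
width: 0.0296
```

Emit:
carry_out --pt "-0.5 0 0 0 0 0" --pt "-0.9 0 0 0 0 0" --pt "-0.9 0 0 0 0 0" --pt "-0.9 0 0 0 0 0" --pt "0 0 0 0 0 0" --hand 0.4

```text
t: 28.25
eef_pos: [0.6458, -0.1612, 0.1637]
ee_rot: [-2.356, 1.568, -0.804]
force: [0.7, 0.1, -0.3]
width: 0.0523
```

```bash
python3 -c "
from h import *
f=grab('wrist','w16');f=grab('scene','s16');f=grab('side','d16')
c=(.615,-.1605);y=-.02;Y=(0,255,255)
overlay(f,[(rect((.585,-.16),y,.016,.09,.038),Y),(rect((.645,-.161),y,.016,.09,.038),Y)],'o16',(300,220,420,310),6)"
```

```text
(no output)
```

View pics/o16.png

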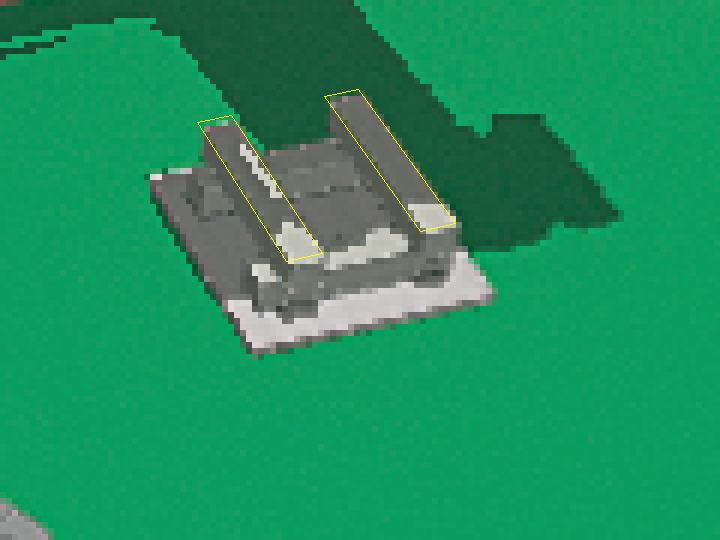

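View pics/d16.png

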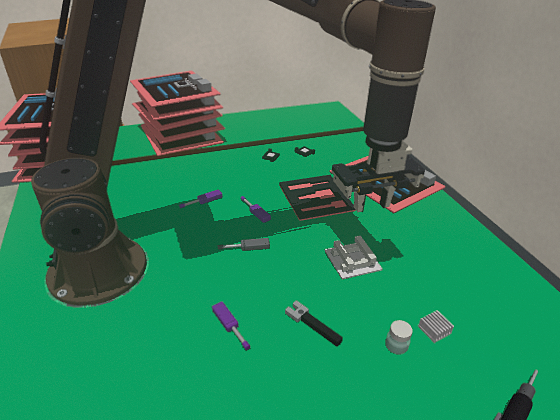

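View pics/s16.png

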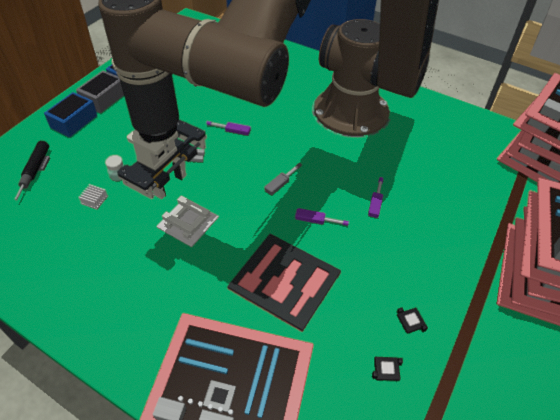

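View pics/w16.png

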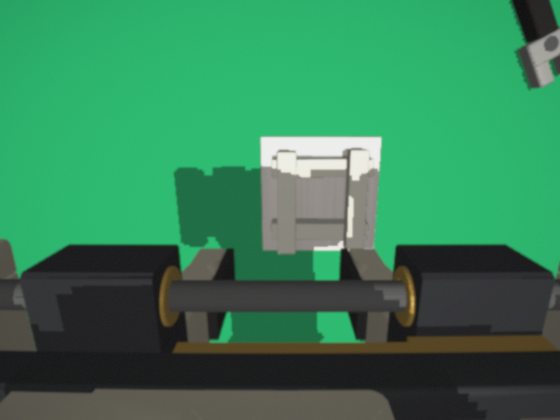

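```bash
python3 -c "
from h import *
plan(.415,-.24,.19,210,9)"
```

```text
t 28.4 pos [ 0.6424 -0.1606  0.1575] jaw 178.88 w 0.0525 F [-0.4 -0.9 -0.7]
TOTAL shift [-0.77  5.65 -2.1 ] turn [-7.78  0.03 -0.1 ]
9 rows
[-0.09, 0.63, -0.23, -0.86, 0.0, -0.01], [-0.09, 0.64, -0.19, -0.86, 0.0, -0.01], [-0.09, 0.65, -0.16, -0.86, 0.0, -0.01], [-0.09, 0.66, -0.12, -0.86, 0.0, -0.01], [-0.09, 0.67, -0.08, -0.86, 0.0, -0.01],
[-0.09, 0.67, -0.04, -0.86, 0.0, -0.01], [-0.09, 0.67, 0.0, -0.86, 0.0, -0.01], [-0.09, 0.67, 0.04, -0.86, 0.0, -0.01], [-0.09, 0.66, 0.08, -0.86, 0.0, -0.01],
```

Emit:
carry_out --pt "-0.09 0.63 -0.23 -0.86 0 0" --pt "-0.09 0.64 -0.19 -0.86 0 0" --pt "-0.09 0.65 -0.16 -0.86 0 0" --pt "-0.09 0.66 -0.12 -0.86 0 0" --pt "-0.09 0.67 -0.08 -0.86 0 0"

```text
t: 28.9
eef_pos: [0.5097, -0.2049, 0.167]
ee_rot: [1.225, 1.548, 3.088]
force: [0.3, 0.0, -0.2]
width: 0.0528
```

Emit:
carry_out --pt "-0.09 0.67 -0.04 -0.86 0 0" --pt "-0.09 0.67 0 -0.86 0 0" --pt "-0.09 0.67 0.04 -0.86 0 0" --pt "-0.09 0.6 0.08 -0.86 0 0" --pt "0 0 0 0 0 0"

```text
t: 29.4
eef_pos: [0.4007, -0.242, 0.1774]
ee_rot: [0.914, 1.534, 3.028]
force: [0.7, -0.8, 0.2]
width: 0.0528
```

```bash
python3 -c "
from h import *
to(.415,-.24,.19,210)
f=grab('wrist','w17')"
```

```text
t 29.4 pos [ 0.4007 -0.242   0.1774] jaw -148.89 w 0.0528 F [ 0.7 -0.8  0.2]
TOTAL shift [-0.33 -0.32 -0.14] turn [ 0.27  0.32 -0.42]
```

View pics/w17.png

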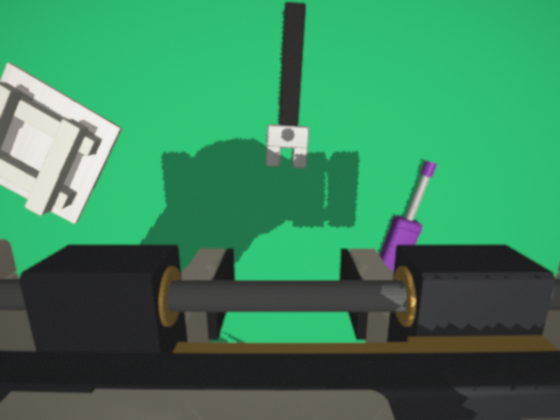

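```bash
python3 -c "
from h import *
f=grab('wrist')
A=pt(f,294.5,3,.018);B=pt(f,288.5,125,.018);E=pt(f,286.5,166,.016)
print(A,B,E,np.linalg.norm(B-A),np.linalg.norm(E-A))
d=(B-A)/np.linalg.norm(B-A);E2=E-A
m=A+d*.075; m2=E-d*.063; print(m,m2,'phi',np.degrees(np.arctan2(d[1],d[0])),np.degrees(np.arctan2(E2[1],E2[0])))
hd=[pt(f,269,126,.016),pt(f,308,126,.016)];print(np.linalg.norm(hd[1]-hd[0]),'head mid',(hd[0]+hd[1])/2)
"
```

```text
[ 0.47350155 -0.38418337  0.018     ] [ 0.42732574 -0.29791573  0.018     ] [ 0.40965403 -0.26508356  0.016     ] 0.09784839830718937 0.13514906125786366
[ 0.43810817 -0.31805993  0.018     ] [ 0.43938446 -0.32062725  0.016     ] phi 118.15845860397458 118.1950534236564
0.03520921723391286 head mid [ 0.42674366 -0.29714381  0.016     ]
```

```bash
python3 -c "
from h import *
plan(.4387,-.3194,.08,208.2)"
```

```text
t 29.5 pos [ 0.4028 -0.2417  0.1772] jaw -148.99 w 0.0525 F [ 0.4 -0.2 -0.2]
TOTAL shift [ 2.39  0.16 -2.18] turn [ 0.7   0.3  -0.42]
4 rows
[0.6, 0.04, -0.54, 0.17, 0.08, -0.1], [0.6, 0.04, -0.54, 0.17, 0.08, -0.1], [0.6, 0.04, -0.54, 0.17, 0.08, -0.1], [0.61, 0.03, -0.54, 0.17, 0.08, -0.1],
```

Emit:
carry_out --pt "0.4 0.04 -0.54 0.17 0.08 -0.1" --pt "0.5 0.04 -0.54 0.17 0.08 -0.1" --pt "0.6 0.04 -0.54 0.17 0.08 -0.1" --pt "0.5 0.03 -0.5 0.17 0.08 -0.1" --pt "0 0 0 0 0 0"

```text
t: 30.0
eef_pos: [0.4436, -0.3193, 0.0903]
ee_rot: [2.517, 1.569, -1.705]
force: [-1.5, 0.6, -0.1]
width: 0.0527
```

```bash
python3 -c "
from h import *
to(.4387,-.3194,.0095,208.2)
f=grab('wrist','w18')"
```

```text
t 30.0 pos [ 0.4436 -0.3193  0.0903] jaw -151.85 w 0.0527 F [-1.5  0.6 -0.1]
TOTAL shift [2.02 0.11 0.06] turn [-0.01 -0.02 -0.01]
```

View pics/w18.png

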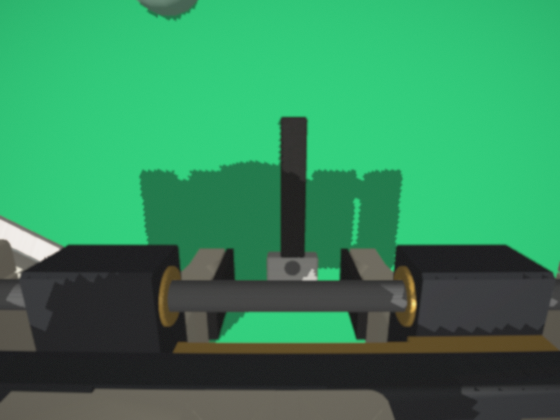

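Emit:
carry_out --pt "0.6 0.1 0.06 0 0 0" --pt "0.6 0 0 0 0 0" --pt "0.5 0 0 0 0 0" --pt "0.15 0 0 0 0 0" --pt "0 0 0 0 0 0"

```text
t: 30.55
eef_pos: [0.4422, -0.3169, 0.0166]
ee_rot: [3.06, 1.568, -1.159]
force: [0.0, -0.5, 0.8]
width: 0.0522
```

```bash
python3 -c "
from h import *
to(.4387,-.3194,.0095,208.2)"
```

```text
t 30.6 pos [ 0.4422 -0.3169  0.0166] jaw -151.72 w 0.0522 F [ 0.  -0.5  0.8]
TOTAL shift [ 0.18  0.11 -0.01] turn [ 0.02 -0.05 -0.  ]
```

Emit:
carry_out --pt "0.1 0.11 0 0 -0.05 0" --pt "0.07 0 0 0 0 0" --pt "0 0 0 0 0 0"

```text
t: 30.85
eef_pos: [0.4401, -0.3192, 0.012]
ee_rot: [-2.366, 1.568, -0.301]
force: [0.1, -0.1, 0.0]
width: 0.0526
```

```bash
python3 -c "
from h import *
to(.4387,-.3194,.0085,208.2)"
```

```text
t 30.9 pos [ 0.4401 -0.3192  0.012 ] jaw -151.65 w 0.0526 F [ 0.1 -0.1  0. ]
TOTAL shift [0.09 0.03 0.01] turn [ 0.04 -0.03  0.03]
```

Emit:
carry_out --pt "0.11 0.03 0 0 0 0" --pt "0 0 0 0 0 0" --pt "0 0 0 0 0 0" --pt "0 0 0 0 0 0" --pt "0 0 0 0 0 0" --hand 1 --newtons 45

```text
t: 31.35
eef_pos: [0.4397, -0.3203, 0.0087]
ee_rot: [-2.374, 1.565, -0.309]
force: [-2.6, -0.4, 1.6]
width: 0.0184
```

```bash
python3 -c "
from h import *
to(.4387,-.3194,.0095,208.2)"
```

```text
t 31.4 pos [ 0.4397 -0.3203  0.0087] jaw -151.67 w 0.0184 F [-2.6 -0.4  1.6]
TOTAL shift [-0.02  0.01  0.03] turn [ 0.03 -0.06  0.06]
```

Emit:
carry_out --pt "-0.4 0 0 0 0 0" --pt "-0.8 0 0 0 0 0" --pt "-0.9 0 0 0.5 0 0" --pt "-0.9 0 0 1 0 0" --pt "-0.6 0 0 1 0 0"

```text
t: 31.85
eef_pos: [0.4353, -0.3187, 0.1526]
ee_rot: [0.857, 1.565, 2.741]
force: [1.2, -0.7, -1.8]
width: 0.0172
```

```bash
python3 -c "
from h import *
plan(.70,.069,.16,88.1)"
```

```text
t 31.9 pos [ 0.4353 -0.3187  0.1526] jaw -162.0 w 0.0172 F [ 1.2 -0.7 -1.8]
TOTAL shift [-0.2  -9.29  7.17] turn [27.47 -0.03 -0.1 ]
29 rows
[-0.01, -0.32, 0.25, 0.95, -0.0, -0.0], [-0.01, -0.3, 0.27, 0.95, -0.0, -0.0], [-0.01, -0.28, 0.29, 0.95, -0.0, -0.0], [-0.01, -0.27, 0.31, 0.95, -0.0, -0.0], [-0.01, -0.24, 0.32, 0.95, -0.0, -0.0],
[-0.01, -0.22, 0.34, 0.95, -0.0, -0.0], [-0.01, -0.2, 0.35, 0.95, -0.0, -0.0], [-0.01, -0.18, 0.36, 0.95, -0.0, -0.0], [-0.01, -0.15, 0.38, 0.95, -0.0, -0.0], [-0.01, -0.13, 0.38, 0.95, -0.0, -0.0],
[-0.01, -0.1, 0.39, 0.95, -0.0, -0.0], [-0.01, -0.07, 0.4, 0.95, -0.0, -0.0], [-0.01, -0.05, 0.4, 0.95, -0.0, -0.0], [-0.01, -0.02, 0.4, 0.95, -0.0, -0.0], [-0.01, 0.01, 0.4, 0.95, -0.0, -0.0],
[-0.01, 0.03, 0.4, 0.95, -0.0, -0.0], [-0.01, 0.06, 0.4, 0.95, -0.0, -0.0], [-0.01, 0.08, 0.4, 0.95, -0.0, -0.0], [-0.01, 0.11, 0.39, 0.95, -0.0, -0.0], [-0.01, 0.14, 0.38, 0.95, -0.0, -0.0],
[-0.01, 0.16, 0.37, 0.95, -0.0, -0.0], [-0.01, 0.19, 0.36, 0.95, -0.0, -0.0], [-0.01, 0.21, 0.35, 0.95, -0.0, -0.0], [-0.01, 0.23, 0.33, 0.95, -0.0, -0.0], [-0.01, 0.25, 0.32, 0.95, -0.0, -0.0],
[-0.01, 0.27, 0.3, 0.95, -0.0, -0.0], [-0.01, 0.29, 0.28, 0.95, -0.0, -0.0], [-0.01, 0.31, 0.26, 0.95, -0.0, -0.0], [-0.01, 0.33, 0.24, 0.95, -0.0, -0.0],
```

Emit:
carry_out --pt "0 -0.32 0.25 0.95 0 0" --pt "0 -0.3 0.27 0.95 0 0" --pt "0 -0.28 0.29 0.95 0 0" --pt "0 -0.27 0.31 0.95 0 0" --pt "0 -0.24 0.32 0.95 0 0"

```text
t: 32.35
eef_pos: [0.4829, -0.2514, 0.158]
ee_rot: [-1.32, 1.568, 0.216]
force: [-0.5, -0.2, -0.3]
width: 0.0173
```

Emit:
carry_out --pt "0 -0.22 0.34 0.95 0 0" --pt "0 -0.2 0.35 0.95 0 0" --pt "0 -0.18 0.36 0.95 0 0" --pt "0 -0.15 0.38 0.95 0 0" --pt "0 -0.13 0.38 0.95 0 0"

```text
t: 32.85
eef_pos: [0.5305, -0.1824, 0.1573]
ee_rot: [0.175, 1.569, 1.364]
force: [-0.6, -0.5, -1.3]
width: 0.0175
```

Emit:
carry_out --pt "0 -0.1 0.39 0.95 0 0" --pt "0 -0.07 0.4 0.95 0 0" --pt "0 -0.05 0.4 0.95 0 0" --pt "0 -0.02 0.4 0.95 0 0" --pt "0 0.01 0.4 0.95 0 0"

```text
t: 33.35
eef_pos: [0.5785, -0.1142, 0.1561]
ee_rot: [1.511, 1.567, 2.354]
force: [0.3, -0.1, -1.7]
width: 0.0172
```

Emit:
carry_out --pt "0 0.03 0.4 0.95 0 0" --pt "0 0.06 0.4 0.95 0 0" --pt "0 0.08 0.4 0.95 0 0" --pt "0 0.11 0.39 0.95 0 0" --pt "0 0.14 0.38 0.95 0 0"

```text
t: 33.85
eef_pos: [0.6281, -0.047, 0.1545]
ee_rot: [2.186, 1.564, 2.683]
force: [0.0, -0.1, -1.7]
width: 0.0174
```

```bash
python3 -c "
from h import *
plan(.70,.069,.16,88.1)"
```

```text
t 33.9 pos [ 0.6281 -0.047   0.1545] jaw 118.45 w 0.0174 F [ 0.  -0.1 -1.7]
TOTAL shift [-0.14  1.69  2.96] turn [ 7.59 -0.08 -0.06]
8 rows
[-0.02, 0.21, 0.37, 0.95, -0.01, -0.01], [-0.02, 0.24, 0.36, 0.95, -0.01, -0.01], [-0.02, 0.26, 0.34, 0.95, -0.01, -0.01], [-0.02, 0.28, 0.32, 0.95, -0.01, -0.01], [-0.02, 0.3, 0.3, 0.95, -0.01, -0.01],
[-0.02, 0.32, 0.28, 0.95, -0.01, -0.01], [-0.02, 0.34, 0.26, 0.95, -0.01, -0.01], [-0.02, 0.35, 0.24, 0.95, -0.01, -0.01],
```

Emit:
carry_out --pt "0 0.21 0.37 0.95 0 0" --pt "0 0.24 0.36 0.95 0 0" --pt "0 0.26 0.34 0.95 0 0" --pt "0 0.28 0.32 0.95 0 0" --pt "0 0.3 0.3 0.95 0 0"

```text
t: 34.35
eef_pos: [0.6737, 0.0283, 0.1522]
ee_rot: [2.711, 1.56, 2.861]
force: [0.3, 0.0, -0.6]
width: 0.0174
```

Emit:
carry_out --pt "0 0.32 0.28 0.95 0 0" --pt "0 0.34 0.26 0.95 0 0" --pt "0 0.3 0.2 0.9 0 0" --pt "0 0 0 0 0 0" --pt "0 0 0 0 0 0"

```text
t: 34.85
eef_pos: [0.7, 0.0727, 0.1491]
ee_rot: [3.035, 1.556, 2.982]
force: [0.9, 0.1, -0.7]
width: 0.0176
```

```bash
python3 -c "
from h import *
import pickle
to(.70,.069,.16,88.1)
f=grab('wrist','w19');pickle.dump(f,open('w19.pkl','wb'))
to(.70,.069,.16,88.1)"
```

```text
t 34.9 pos [0.7    0.0727 0.1491] jaw 86.95 w 0.0176 F [ 0.9  0.1 -0.7]
TOTAL shift [-0.27 -0.09  0.  ] turn [-0.29 -0.21 -0.02]
t 34.9 pos [0.6999 0.0726 0.149 ] jaw 86.94 w 0.0176 F [ 1.2  0.6 -1.2]
TOTAL shift [-0.28 -0.09  0.  ] turn [-0.29 -0.21 -0.03]
```

View pics/w19.png

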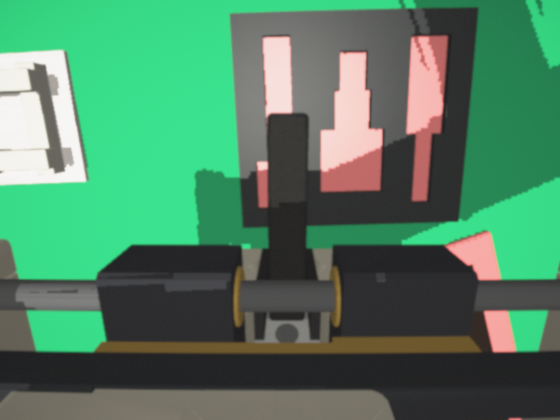

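```bash
cat > fit.py <<'E'
from h import *
from scipy.optimize import least_squares
def fitrect(f,corners,lx,ly,z,x0):
    fun=lambda p:(proj(f,rect(p[:2],p[2],lx,ly,z))-corners).ravel()
    r=least_squares(fun,x0); return r.x, fun(r.x).reshape(-1,2).round(1)
E
python3 - <<'E'
from fit import *; import pickle
f=pickle.load(open('w19.pkl','rb'))
# rect order: (-x,-y),(+x,-y),(+x,+y),(-x,+y); camera sees from -x... 
C=np.array([[231,14],[243,227],[459,221],[477,9]],float)
p,r=fitrect(f,C,.176,.196,.012,[.635,.131,-.03]); print(p,r.tolist())
Y=(0,255,255)
overlay(f,[(rect(p[:2],p[2],.176,.196,.012),Y)],'o19',(200,0,500,240),2.6)
h=pt(f,288,116,.149+.009);print('handle end',h)
E
```

```text
[ 0.63495223  0.13176327 -0.02624639] [[-1.4, -0.5], [-0.2, 1.3], [-0.3, 1.4], [1.9, -1.4]]
handle end [0.62726656 0.07683393 0.158     ]
```

View pics/o19.png

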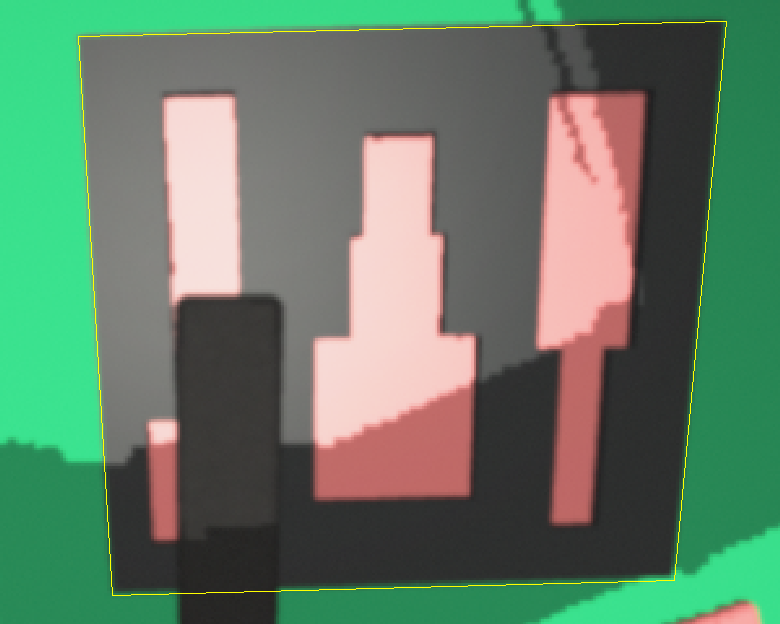

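```bash
python3 -c "
from h import *
plan(.632,.0698,.06,88.5)"
```

```text
t 34.9 pos [0.6999 0.0726 0.149 ] jaw 86.94 w 0.0176 F [ 1.2  0.6 -1.2]
TOTAL shift [ 2.25 -0.16 -1.66] turn [-0.39 -0.21 -0.03]
3 rows
[0.75, -0.05, -0.55, -0.13, -0.07, -0.01], [0.75, -0.05, -0.56, -0.13, -0.07, -0.01], [0.74, -0.04, -0.56, -0.13, -0.07, -0.01],
```

Emit:
carry_out --pt "0.5 -0.05 -0.55 -0.13 -0.07 0" --pt "0.6 -0.05 -0.56 -0.13 -0.07 0" --pt "0.6 -0.04 -0.5 -0.13 -0.07 0" --pt "0 0 0 0 0 0"

```text
t: 35.3
eef_pos: [0.6315, 0.067, 0.0799]
ee_rot: [1.072, 1.568, 1.048]
force: [1.1, -0.7, -1.2]
width: 0.0173
```

```bash
python3 -c "
from h import *
to(.632,.0698,.05,88.5)
f=grab('wrist','w20')"
```

```text
t 35.3 pos [0.6315 0.067  0.0799] jaw 88.64 w 0.0173 F [ 1.1 -0.7 -1.2]
TOTAL shift [0.75 0.07 0.01] turn [ 0.03  0.02 -0.03]
```

View pics/w20.png

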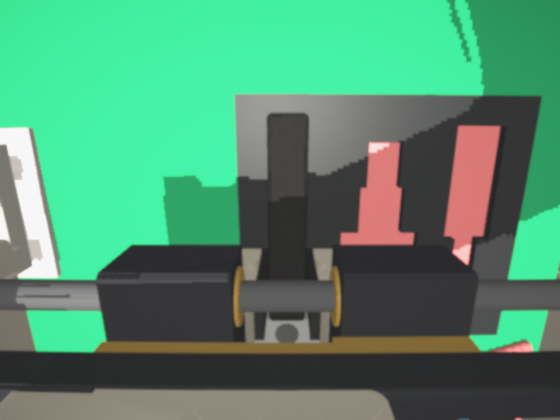

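Emit:
carry_out --pt "0.5 0.07 0 0 0 0" --pt "0.45 0 0 0 0 0" --pt "0 0 0 0 0 0"

```text
t: 35.65
eef_pos: [0.6377, 0.0699, 0.0468]
ee_rot: [0.355, 1.559, 0.333]
force: [-0.4, -0.5, -1.1]
width: 0.0169
```

```bash
python3 -c "
from h import *
to(.632,.0698,.03,88.5)
f=grab('wrist','w21')
to(.632,.0698,.03,88.5)
s=arm.get_state();print(pt(f,288,117,s['eef_pos'][2]+.009)-s['eef_pos'])
import pickle;pickle.dump(f,open('w21.pkl','wb'))
"
```

```text
t 35.6 pos [0.6377 0.0699 0.0468] jaw 88.75 w 0.0169 F [-0.4 -0.5 -1.1]
TOTAL shift [ 0.42 -0.01 -0.15] turn [ 0.06  0.16 -0.06]
t 35.7 pos [0.6385 0.07   0.0481] jaw 88.77 w 0.0173 F [-0.4 -0.1 -0.9]
TOTAL shift [ 0.45 -0.01 -0.17] turn [ 0.07  0.18 -0.06]
[-0.07352717  0.00159521  0.009     ]
```

View pics/w21.png

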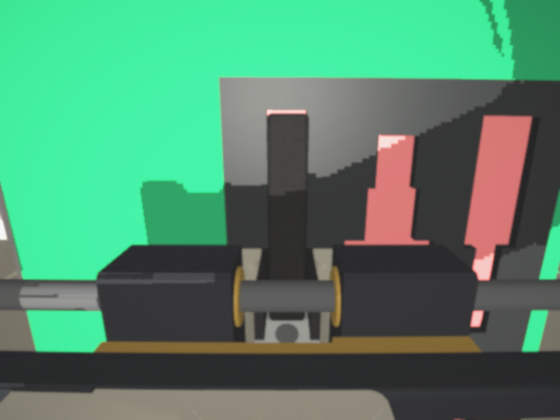

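Emit:
carry_out --pt "0.2 0 -0.15 0.05 0.16 -0.05" --pt "0.15 0 0 0 0 0" --pt "0 0 0 0 0 0"

```text
t: 36.0
eef_pos: [0.6346, 0.0703, 0.0362]
ee_rot: [0.383, 1.566, 0.358]
force: [0.3, 0.4, -0.6]
width: 0.0171
```

```bash
python3 -c "
from h import *
to(.632,.0698,.022,88.5)"
```

```text
t 36.0 pos [0.6346 0.0703 0.0362] jaw 88.57 w 0.0171 F [ 0.3  0.4 -0.6]
TOTAL shift [ 0.35 -0.02 -0.07] turn [ 0.02  0.07 -0.03]
```

Emit:
carry_out --pt "0.2 -0.02 -0.07 0 0.07 -0.03" --pt "0.12 0 0 0 0 0" --pt "0 0 0 0 0 0"

```text
t: 36.3
eef_pos: [0.632, 0.0697, 0.0231]
ee_rot: [0.035, 1.57, 0.01]
force: [0.3, -0.1, -0.7]
width: 0.0173
```

```bash
python3 -c "
from h import *
to(.632,.0698,.022,88.5)
f=grab('wrist','w22')
to(.632,.0698,.022,88.5)"
```

```text
t 36.3 pos [0.632  0.0697 0.0231] jaw 88.58 w 0.0173 F [ 0.3 -0.1 -0.7]
TOTAL shift [ 0.03  0.   -0.  ] turn [ 0.02  0.01 -0.  ]
t 36.4 pos [0.6321 0.0698 0.0233] jaw 88.59 w 0.0173 F [ 0.1 -0.4 -0.2]
TOTAL shift [ 0.03  0.   -0.  ] turn [ 0.02  0.01 -0.  ]
```

View pics/w22.png

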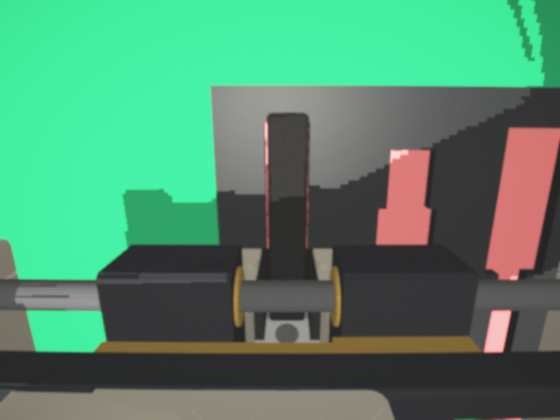

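Emit:
carry_out --pt "0.15 0 0 0 0 0" --pt "0.1 0 0 0 0 0" --pt "0 0 0 0 0 0"

```text
t: 36.65
eef_pos: [0.6338, 0.0702, 0.02]
ee_rot: [-0.047, 1.566, -0.069]
force: [-0.3, 0.7, -1.6]
width: 0.0171
```

```bash
python3 -c "
from h import *
to(.632,.0698,.0137,88.5)
f=grab('wrist','w23')"
```

```text
t 36.6 pos [0.6338 0.0702 0.02  ] jaw 88.76 w 0.0171 F [-0.3  0.7 -1.6]
TOTAL shift [ 0.16 -0.01 -0.05] turn [0.07 0.07 0.  ]
```

View pics/w23.png

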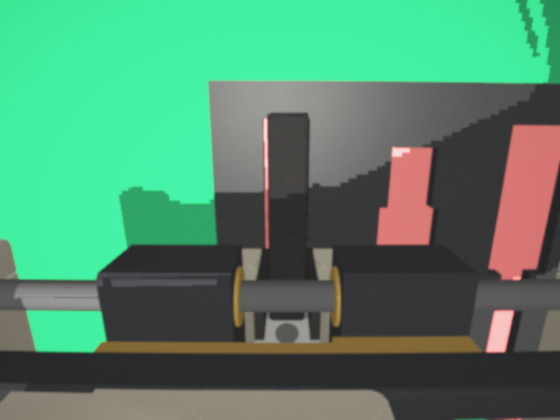

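Emit:
carry_out --pt "0.15 -0.02 -0.05 0.05 0.07 0" --pt "0.15 0 0 0 0 0" --pt "0.1 0 0 0 0 0"

```text
t: 37.0
eef_pos: [0.6351, 0.0703, 0.0181]
ee_rot: [-0.038, 1.562, -0.057]
force: [-14.7, 1.2, 30.7]
width: 0.0177
```

```bash
python3 -c "
from h import *
to(.632,.0698,.0137,88.5)
f=grab('wrist','w24')"
```

```text
t 37.0 pos [0.6351 0.0703 0.0181] jaw 88.88 w 0.0177 F [-14.7   1.2  30.7]
TOTAL shift [ 0.11 -0.01 -0.08] turn [0.09 0.13 0.  ]
```

View pics/w24.png

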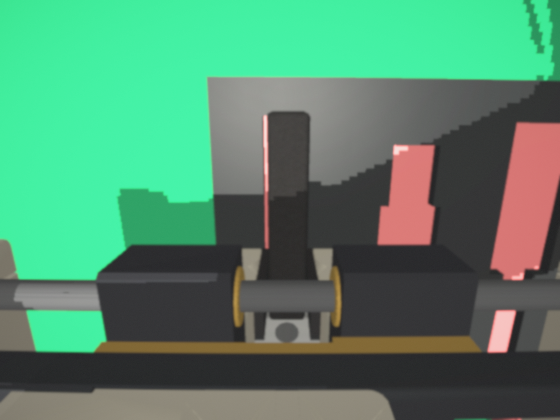

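Emit:
carry_out --pt "-0.12 0 0 0 0 0" --pt "0 -0.02 -0.08 0.09 0.13 0" --pt "0 0 0 0 0 0"

```text
t: 37.35
eef_pos: [0.6317, 0.0699, 0.0237]
ee_rot: [0.584, 1.569, 0.557]
force: [-0.0, 0.4, -0.8]
width: 0.0175
```

```bash
python3 -c "
from h import *
to(.632,.0698,.0137,88.5)
f=grab('wrist','w25')"
```

```text
t 37.4 pos [0.6317 0.0699 0.0237] jaw 88.49 w 0.0175 F [-0.   0.4 -0.8]
TOTAL shift [ 0.25 -0.    0.01] turn [-0.    0.02 -0.01]
```

View pics/w25.png

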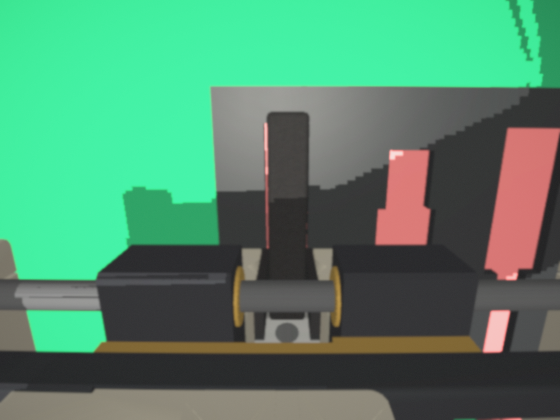

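```bash
python3 -c "
import cv2,numpy as np
a=cv2.imread('pics/w22.png');b=cv2.imread('pics/w25.png')
c=np.hstack([cv2.resize(x[80:260,200:350],None,fx=2.6,fy=2.6,interpolation=cv2.INTER_NEAREST) for x in (a,b)])
cv2.imwrite('pics/c25.png',c);print(c.shape)"
```

```text
(468, 780, 3)
```

View pics/c25.png

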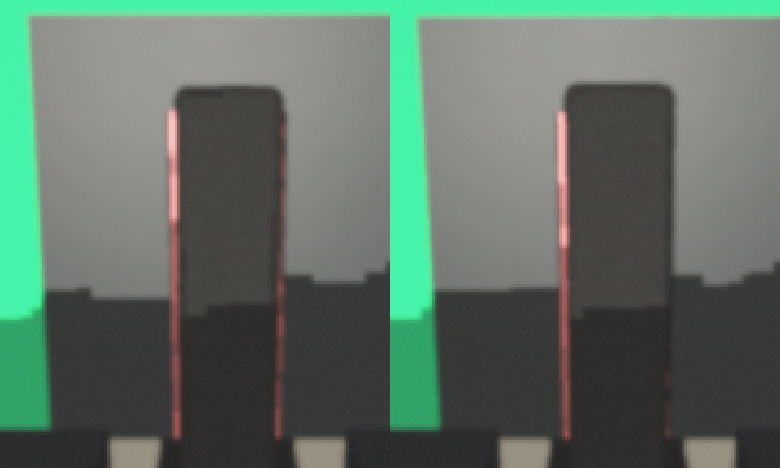

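```bash
python3 -c "
from h import *
s=arm.get_state();f=grab('wrist')
print(s['eef_pos'],f['T'][:3,3])
print('floor end',pt(f,264.6,123,.005), 'top-edge', pt(f,264.6,123,.012))
print('handle end',pt(f,288,112.5,s['eef_pos'][2]+.009))
y=-.026;R2=np.array([[np.cos(y),-np.sin(y)],[np.sin(y),np.cos(y)]])
print('pred corner',np.array([.635,.1318])+R2@np.array([-.077,-.073]))
"
```

```text
[0.63195159 0.06986245 0.02360241] [0.55920858 0.07147666 0.18129596]
floor end [0.56196196 0.06033213 0.005     ] top-edge [0.56185263 0.06077463 0.012     ]
handle end [0.55753553 0.07204525 0.03260241]
pred corner [0.55612824 0.06082645]
```

```bash
python3 -c "
from h import *
import pickle
f=pickle.load(open('w19.pkl','rb'))
y=-.026;R2=np.array([[np.cos(y),-np.sin(y)],[np.sin(y),np.cos(y)]]);c=np.array([.635,.1318])
for n,q in [('wr end L',(163,95)),('wr end R',(236,95)),('wr head L-near',(151,541)),('wr head top L',(148,421)),('cut jaw L',(364,135)),('cut jaw R',(434,135)),('cut back L',(314,499)),('cut back R',(470,496)),('drv end L',(549,93)),('drv end R',(646,92)),('drv shaft end L',(550,523)),('drv shaft end R',(593,522)),('drv shoulder',(538,349)),('drv shoulder R',(628,347))]:
  u,v=q[0]/2.6+200,q[1]/2.6
  for z in (.005,.012): print(n,z,(R2.T@(pt(f,u,v,z)[:2]-c)*1000).round(1),end='  ')
  print()
"
```

```text
wr end L 0.005 [-72.2 -73.2]  wr end L 0.012 [-70.6 -72.8]  
wr end R 0.005 [-71.5 -50.4]  wr end R 0.012 [-70.  -50.6]  
wr head L-near 0.005 [ 71.2 -83.9]  wr head L-near 0.012 [ 69.5 -83.3]  
wr head top L 0.005 [ 29.3 -82.9]  wr head top L 0.012 [ 28.5 -82.2]  
cut jaw L 0.005 [-58.8 -10.4]  cut jaw L 0.012 [-57.6 -11.4]  
cut jaw R 0.005 [-58.3  11.8]  cut jaw R 0.012 [-57.1  10.2]  
cut back L 0.005 [ 57.8 -26.7]  cut back L 0.012 [ 56.4 -27.4]  
cut back R 0.005 [58.2 27.5]  cut back R 0.012 [56.8 25.6]  
drv end L 0.005 [-69.9  47.6]  drv end L 0.012 [-68.3  45.3]  
drv end R 0.005 [-69.6  78.3]  drv end R 0.012 [-68.1  75.2]  
drv shaft end L 0.005 [68.6 56.1]  drv shaft end L 0.012 [67.  53.5]  
drv shaft end R 0.005 [68.7 71.2]  drv shaft end R 0.012 [67.  68.3]  
drv shoulder 0.005 [ 8.8 48.4]  drv shoulder 0.012 [ 8.6 46. ]  
drv shoulder R 0.005 [ 8.9 78.6]  drv shoulder R 0.012 [ 8.6 75.5]
```

Emit:
carry_out --pt "-0.02 -0.01 0.16 0 0.02 0" --pt "0 0 0 0 0 0"

```text
t: 37.65
eef_pos: [0.6385, 0.069, 0.0228]
ee_rot: [-2.996, 1.569, -3.022]
force: [0.5, 0.4, -1.0]
width: 0.0172
```

```bash
python3 -c "
from h import *
to(.6387,.0694,.0137,88.5)
f=grab('wrist','w26')"
```

```text
t 37.6 pos [0.6385 0.069  0.0228] jaw 88.51 w 0.0172 F [ 0.5  0.4 -1. ]
TOTAL shift [0.23 0.01 0.  ] turn [ 0.   -0.02  0.  ]
```

View pics/w26.png

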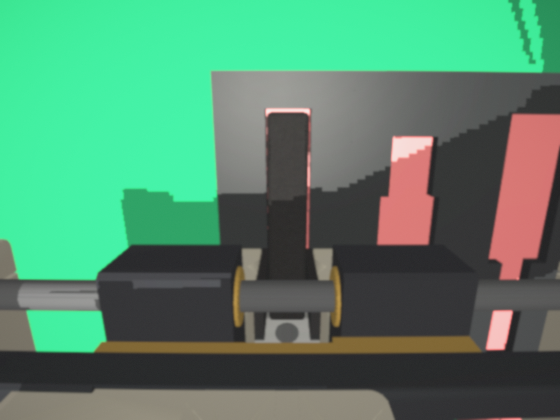

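Now there is pink around the handle on three sides. Descend, countering the +x drift.

Emit:
carry_out --pt "0.12 0.01 -0.02 0 0 0" --pt "0.1 0 -0.03 0 0.03 0" --pt "0.08 0 -0.03 0 0.03 0"

```text
t: 38.0
eef_pos: [0.6368, 0.0696, 0.0129]
ee_rot: [-2.925, 1.568, -2.95]
force: [-14.3, -1.1, 47.5]
width: 0.0171
```

```bash
python3 -c "
from h import *
to(.6387,.0694,.0137,88.5)"
```

```text
t 38.0 pos [0.6368 0.0696 0.0129] jaw 88.61 w 0.0171 F [-14.3  -1.1  47.5]
TOTAL shift [-0.02 -0.    0.05] turn [ 0.03 -0.04  0.01]
```

Emit:
carry_out --pt "-0.03 0 0 0 0 0" --pt "0 0 0 0 0 0" --pt "0 0 0 0 0 0" --hand 0.55

```text
t: 38.3
eef_pos: [0.6369, 0.0697, 0.015]
ee_rot: [-2.983, 1.569, -3.007]
force: [-0.1, -0.8, -0.5]
width: 0.0358
```

Emit:
carry_out --pt "-0.4 0 0 0 0 0" --pt "-0.7 0 0.2 0 0 0" --pt "-0.9 0 0.6 0 0 0" --pt "-0.6 0 0.8 0 0 0" --pt "0 0 0 0 0 0"

```text
t: 38.8
eef_pos: [0.6999, 0.0675, 0.1181]
ee_rot: [-2.83, 1.561, -2.854]
force: [-0.1, 0.7, -0.2]
width: 0.0398
```

```bash
python3 -c "
from h import *
import pickle
to(.70,.069,.16,88.5)
f=grab('wrist','w27');pickle.dump(f,open('w27.pkl','wb'))"
```

```text
t 38.8 pos [0.6999 0.0675 0.1181] jaw 88.64 w 0.0398 F [-0.1  0.7 -0.2]
TOTAL shift [-1.05  0.03 -0.01] turn [ 0.04 -0.13  0.04]
```

View pics/w27.png

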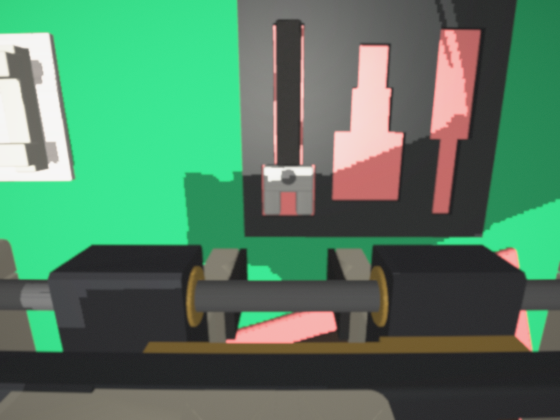

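```bash
python3 -c "
from h import *
d=grab('side','d27');s=grab('scene','s27')
for n,f in (('d',d),('s',s)):
  im=f['pixels'][:,:,::-1]
  x0,y0=(200,215) if n=='d' else (250,150)
  cv2.imwrite('pics/%s27z.png'%n,cv2.resize(im[y0:y0+70,x0:x0+100],None,fx=7,fy=7,interpolation=cv2.INTER_CUBIC))
"
```

```text
(no output)
```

View pics/d27z.png

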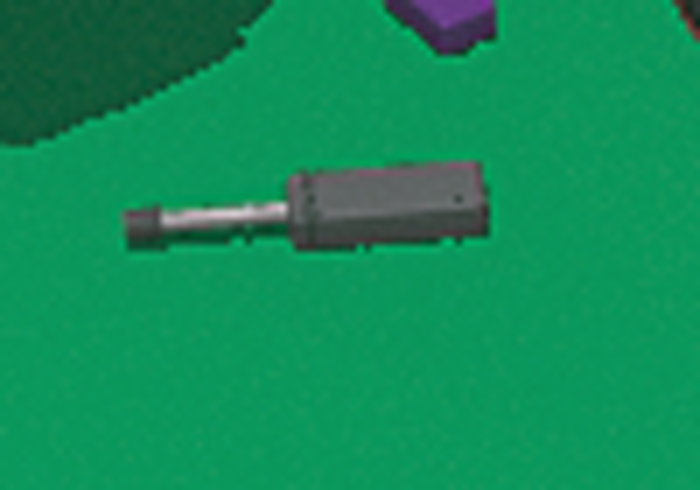

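View pics/s27z.png

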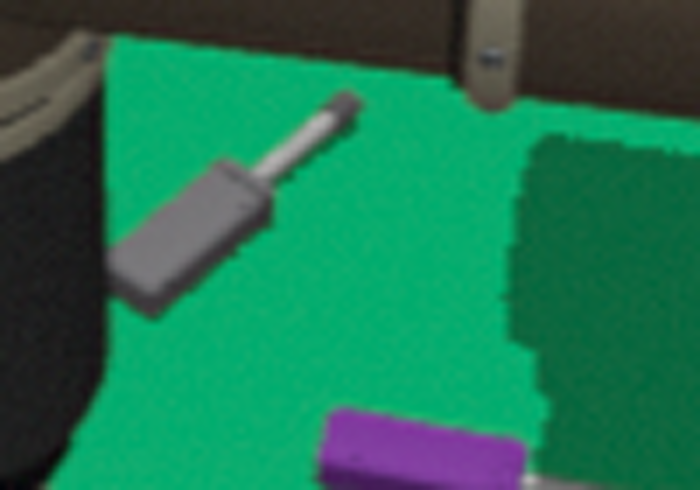

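```bash
python3 -c "
from h import *
d=grab('side');s=grab('scene')
for n,q in (('tip',(127,215)),('neck',(295,195)),('back',(480,180))): print('side',n,pt(d,q[0]/7+200,q[1]/7+215,.018 if n!='tip' else .012)[:2].round(4))
for n,q in (('tip',(352,97)),('neck',(248,180)),('back',(130,280))): print('scene',n,pt(s,q[0]/7+250,q[1]/7+150,.018 if n!='tip' else .012)[:2].round(4))
"
```

```text
side tip [ 0.3009 -0.0198]
side neck [ 0.3612 -0.0343]
side back [ 0.4289 -0.0467]
scene tip [ 0.3022 -0.0134]
scene neck [ 0.3672 -0.0228]
scene back [ 0.4341 -0.0343]
```

```bash
python3 -c "
from h import *
plan(.49,-.045,.16,80)"
```

```text
t 39.0 pos [0.6939 0.0671 0.1136] jaw 88.63 w 0.0396 F [-0.8  0.2 -0.8]
TOTAL shift [-1.06 -2.93 -5.05] turn [ 2.16 -0.25  0.09]
7 rows
[-0.15, -0.42, -0.72, 0.31, -0.04, 0.01], [-0.15, -0.43, -0.71, 0.31, -0.04, 0.01], [-0.16, -0.45, -0.7, 0.31, -0.04, 0.01], [-0.16, -0.46, -0.69, 0.31, -0.04, 0.01], [-0.16, -0.48, -0.68, 0.31, -0.04, 0.01],
[-0.16, -0.49, -0.67, 0.31, -0.04, 0.01], [-0.16, -0.51, -0.66, 0.31, -0.04, 0.01],
```

Emit:
carry_out --pt "-0.2 -0.42 -0.72 0.31 -0.04 0" --pt "-0.2 -0.43 -0.71 0.31 -0.04 0" --pt "-0.2 -0.45 -0.7 0.31 -0.04 0" --pt "-0.2 -0.46 -0.69 0.31 -0.04 0" --pt "-0.2 -0.48 -0.68 0.31 -0.04 0" --hand 0.3

```text
t: 39.55
eef_pos: [0.5399, -0.0142, 0.1488]
ee_rot: [-2.49, 1.552, -2.623]
force: [0.7, -0.5, 1.0]
width: 0.0609
```

Emit:
carry_out --pt "-0.2 -0.49 -0.67 0.31 0 0" --pt "-0.2 -0.5 -0.6 0.31 0 0" --pt "0 0 0 0 0 0"

```text
t: 39.85
eef_pos: [0.4752, -0.0488, 0.1652]
ee_rot: [-2.515, 1.548, -2.694]
force: [-0.0, -0.7, 0.9]
width: 0.0614
```

```bash
python3 -c "
from h import *
import pickle
to(.49,-.045,.16,80)
f=grab('wrist','w28');pickle.dump(f,open('w28.pkl','wb'))
to(.49,-.045,.16,80)"
```

```text
t 39.9 pos [ 0.4752 -0.0488  0.1652] jaw 79.76 w 0.0614 F [-0.  -0.7  0.9]
TOTAL shift [0.12 0.16 0.35] turn [-0.06 -0.26  0.19]
t 39.9 pos [ 0.4765 -0.0482  0.1649] jaw 79.8 w 0.0612 F [-0.7  0.  -0.6]
TOTAL shift [0.11 0.14 0.32] turn [-0.05 -0.26  0.19]
```

View pics/w28.png

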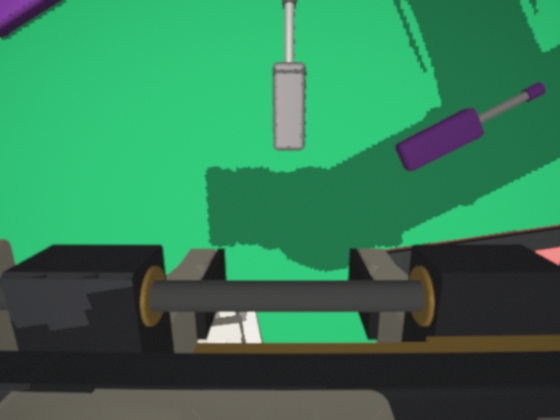

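```bash
python3 -c "
from h import *
import pickle
f=pickle.load(open('w28.pkl','rb'))
B=pt(f,288.5,149.5,.018);N=pt(f,289,65,.018);T=pt(f,289.5,3,.010)
print(B,N,np.linalg.norm(N-B),T)
d=(N-B)/np.linalg.norm(N-B);phi=np.degrees(np.arctan2(d[1],d[0]));print('phi',phi,np.degrees(np.arctan2((T-B)[1],(T-B)[0])))
print('mid',B+d*.048,'grip-22',B+d*.026, 'r',np.hypot(*(B+d*.026)[:2]),np.hypot(*(B+d*.048)[:2]))
P=pt(f,398,150,.018);print('purple corner',P,'lateral',np.cross(d[:2],(P-B)[:2]),'along',d@(P-B))
plan(*(B+d*.028)[:2],.09,phi-90)
"
```

```text
[ 0.42816924 -0.04126319  0.018     ] [ 0.35945053 -0.02843734  0.018     ] 0.06990538952506262 [ 0.3107719  -0.01930913  0.01      ]
phi 169.4278009073297 169.40766604961243
mid [ 0.38098406 -0.03245642  0.018     ] grip-22 [ 0.4026106  -0.03649286  0.018     ] r 0.40426108639302477 0.38236406229914566
purple corner [0.44561545 0.05377145 0.018     ] lateral -0.09662231807137169 along 0.0002863666941670429
t 39.9 pos [ 0.4765 -0.0482  0.1649] jaw 79.8 w 0.0612 F [-0.7  0.  -0.6]
TOTAL shift [ 1.91 -0.01 -1.89] turn [ 0.09 -0.26  0.19]
3 rows
[0.64, -0.0, -0.63, 0.03, -0.09, 0.06], [0.63, -0.01, -0.63, 0.03, -0.09, 0.06], [0.63, -0.01, -0.64, 0.03, -0.09, 0.06], <string>:9: DeprecationWarning: Arrays of 2-dimensional vectors are deprecated. Use arrays of 3-dimensional vectors instead. (deprecated in NumPy 2.0)
```

Emit:
carry_out --pt "0.4 0 -0.6 0.03 -0.09 0.06" --pt "0.5 0 -0.6 0.03 -0.09 0.06" --pt "0.5 0 -0.5 0.03 -0.09 0.06" --pt "0 0 0 0 0 0"

```text
t: 40.3
eef_pos: [0.4067, -0.0359, 0.1061]
ee_rot: [-0.828, 1.569, -1.012]
force: [-0.4, -0.2, -0.2]
width: 0.0616
```

```bash
python3 -c "
from h import *
to(.4066,-.0373,.0085,79.4)
f=grab('wrist','w29')
print(arm.get_state()['q'].round(2))"
```

```text
t 40.3 pos [ 0.4067 -0.0359  0.1061] jaw 79.47 w 0.0616 F [-0.4 -0.2 -0.2]
TOTAL shift [ 2.44 -0.03  0.  ] turn [0.02 0.01 0.01]
[ 0.4   0.04 -0.71  0.   -0.82 -2.16]
```

View pics/w29.png

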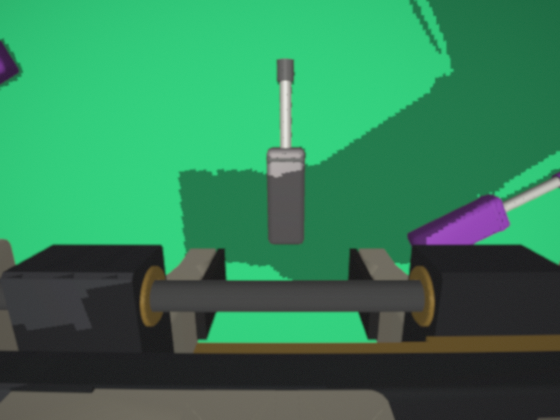

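```bash
python3 -c "
from h import *
f=grab('wrist')
B=pt(f,286,243,.018);N=pt(f,286,149,.018);T=pt(f,285.5,60,.014)
for n,p,x in (('B',B,-48),('N',N,26),('T',T,86)): print(n,p.round(4))
print(np.linalg.norm(N-B),np.linalg.norm(T-B))
d=(T-B);d[2]=0;d/=np.linalg.norm(d);print(np.degrees(np.arctan2(d[1],d[0])),(B+N)/2+d*.011, (B+N)/2-d*.013)"
```

```text
B [ 0.4296 -0.0405  0.018 ]
N [ 0.3594 -0.0274  0.018 ]
T [ 0.3006 -0.0168  0.014 ]
0.07147097864124163 0.13120941440248324
169.60451856732573 [ 0.38368951 -0.03197873  0.018     ] [ 0.40729557 -0.03630932  0.018     ]
```

Emit:
carry_out --pt "0.6 0 0 0 0 0" --pt "0.6 0 -0.05 0 0.03 0" --pt "0.6 0 -0.05 0 0.03 0" --pt "0.3 0 -0.05 0 0.03 0" --pt "0 0 0 0 0 0"

```text
t: 40.9
eef_pos: [0.4149, -0.0313, 0.0245]
ee_rot: [0.391, 1.563, 0.213]
force: [0.0, 0.8, 0.6]
width: 0.0615
```

```bash
python3 -c "
from h import *
to(.407,-.0365,.0085,79.5)"
```

```text
t 40.9 pos [ 0.4149 -0.0313  0.0245] jaw 79.78 w 0.0615 F [0.  0.8 0.6]
TOTAL shift [ 0.4  -0.16 -0.17] turn [ 0.07  0.1  -0.04]
```

Emit:
carry_out --pt "0.2 -0.16 -0.2 0.07 0.1 0" --pt "0.15 0 -0.03 0 0.02 0" --pt "0 0 0 0 0 0"

```text
t: 41.2
eef_pos: [0.4068, -0.0356, 0.0105]
ee_rot: [1.535, 1.567, 1.352]
force: [-0.1, 0.3, 0.0]
width: 0.0613
```

```bash
python3 -c "
from h import *
to(.407,-.0365,.0085,79.5)"
```

```text
t 41.2 pos [ 0.4068 -0.0356  0.0105] jaw 79.52 w 0.0613 F [-0.1  0.3  0. ]
TOTAL shift [ 0.05 -0.02  0.01] turn [ 0.    0.   -0.05]
```

Emit:
carry_out --pt "0.08 -0.02 0 0 0 0" --pt "0 0 0 0 0 0" --pt "0 0 0 0 0 0" --pt "0 0 0 0 0 0" --pt "0 0 0 0 0 0" --hand 1

```text
t: 41.7
eef_pos: [0.4081, -0.036, 0.0085]
ee_rot: [1.054, 1.565, 0.871]
force: [-0.3, 0.0, -0.1]
width: 0.0276
```

```bash
python3 -c "
from h import *
to(.407,-.0365,.0085,79.5)"
```

```text
t 41.7 pos [ 0.4081 -0.036   0.0085] jaw 79.53 w 0.0276 F [-0.3  0.  -0.1]
TOTAL shift [-0.   -0.02 -0.02] turn [ 0.01  0.04 -0.08]
```

Emit:
carry_out --pt "-0.4 0 0 0 0 0" --pt "-0.8 0 0 0 0 0" --pt "-0.9 0 0 -0.5 0 0" --pt "-0.9 0 0 -1 0 0" --pt "-0.3 0 0 -1 0 0"

```text
t: 42.2
eef_pos: [0.4049, -0.0375, 0.1432]
ee_rot: [2.494, 1.567, 2.49]
force: [0.6, 1.0, -1.5]
width: 0.0276
```

```bash
python3 -c "
from h import *
import numpy as np
plan(.55,.195,.15,245)
grab('wrist','w30')"
```

```text
t 42.2 pos [ 0.4049 -0.0375  0.1432] jaw 89.78 w 0.0276 F [ 0.6  1.  -1.5]
TOTAL shift [-0.17  5.83  3.6 ] turn [-3.881e+01  3.000e-02 -7.000e-02]
41 rows
[-0.0, 0.14, 0.09, -0.95, 0.0, -0.0], [-0.0, 0.14, 0.1, -0.95, 0.0, -0.0], [-0.0, 0.13, 0.11, -0.95, 0.0, -0.0], [-0.0, 0.12, 0.11, -0.95, 0.0, -0.0], [-0.0, 0.11, 0.12, -0.95, 0.0, -0.0],
[-0.0, 0.11, 0.13, -0.95, 0.0, -0.0], [-0.0, 0.1, 0.14, -0.95, 0.0, -0.0], [-0.0, 0.09, 0.14, -0.95, 0.0, -0.0], [-0.0, 0.08, 0.15, -0.95, 0.0, -0.0], [-0.0, 0.07, 0.15, -0.95, 0.0, -0.0],
[-0.0, 0.06, 0.16, -0.95, 0.0, -0.0], [-0.0, 0.05, 0.16, -0.95, 0.0, -0.0], [-0.0, 0.04, 0.16, -0.95, 0.0, -0.0], [-0.0, 0.03, 0.17, -0.95, 0.0, -0.0], [-0.0, 0.02, 0.17, -0.95, 0.0, -0.0],
[-0.0, 0.0, 0.17, -0.95, 0.0, -0.0], [-0.0, -0.01, 0.17, -0.95, 0.0, -0.0], [-0.0, -0.02, 0.17, -0.95, 0.0, -0.0], [-0.0, -0.03, 0.16, -0.95, 0.0, -0.0], [-0.0, -0.04, 0.16, -0.95, 0.0, -0.0],
[-0.0, -0.05, 0.16, -0.95, 0.0, -0.0], [-0.0, -0.06, 0.16, -0.95, 0.0, -0.0], [-0.0, -0.07, 0.15, -0.95, 0.0, -0.0], [-0.0, -0.08, 0.15, -0.95, 0.0, -0.0], [-0.0, -0.09, 0.14, -0.95, 0.0, -0.0],
[-0.0, -0.1, 0.13, -0.95, 0.0, -0.0], [-0.0, -0.11, 0.13, -0.95, 0.0, -0.0], [-0.0, -0.12, 0.12, -0.95, 0.0, -0.0], [-0.0, -0.12, 0.11, -0.95, 0.0, -0.0], [-0.0, -0.13, 0.1, -0.95, 0.0, -0.0],
[-0.0, -0.14, 0.1, -0.95, 0.0, -0.0], [-0.0, -0.14, 0.09, -0.95, 0.0, -0.0], [-0.0, -0.15, 0.08, -0.95, 0.0, -0.0], [-0.0, -0.15, 0.07, -0.95, 0.0, -0.0], [-0.0, -0.16, 0.06, -0.95, 0.0, -0.0],
[-0.0, -0.16, 0.05, -0.95, 0.0, -0.0], [-0.0, -0.16, 0.03, -0.95, 0.0, -0.0], [-0.0, -0.17, 0.02, -0.95, 0.0, -0.0], [-0.0, -0.17, 0.01, -0.95, 0.0, -0.0], [-0.0, -0.17, 0.0, -0.95, 0.0, -0.0],
[-0.0, -0.17, -0.01, -0.95, 0.0, -0.0],
```

View pics/w30.png

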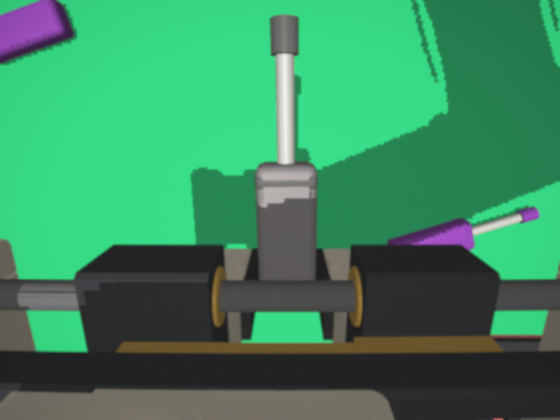

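Emit:
carry_out --pt "0 0.14 0.09 -1 0 0" --pt "0 0.14 0.1 -1 0 0" --pt "0 0.13 0.11 -1 0 0" --pt "0 0.12 0.11 -1 0 0" --pt "0 0.11 0.12 -1 0 0"

```text
t: 42.75
eef_pos: [0.4213, -0.0085, 0.1426]
ee_rot: [1.597, 1.566, 1.952]
force: [-0.5, -0.3, -1.7]
width: 0.0274
```

Emit:
carry_out --pt "0 0.11 0.13 -1 0 0" --pt "0 0.1 0.14 -1 0 0" --pt "0 0.09 0.14 -1 0 0" --pt "0 0.08 0.15 -1 0 0" --pt "0 0.07 0.15 -1 0 0"

```text
t: 43.25
eef_pos: [0.4353, 0.0215, 0.1384]
ee_rot: [2.039, 1.562, 2.75]
force: [0.1, -0.6, -0.9]
width: 0.0279
```

Emit:
carry_out --pt "0 0.06 0.16 -1 0 0" --pt "0 0.05 0.16 -1 0 0" --pt "0 0.04 0.16 -1 0 0" --pt "0 0.03 0.17 -1 0 0" --pt "0 0.02 0.17 -1 0 0"

```text
t: 43.75
eef_pos: [0.4485, 0.052, 0.1338]
ee_rot: [1.97, 1.556, 3.038]
force: [0.3, -0.3, -1.2]
width: 0.0276
```

Emit:
carry_out --pt "0 0 0.17 -1 0 0" --pt "0 -0.01 0.17 -1 0 0" --pt "0 -0.02 0.17 -1 0 0" --pt "0 -0.03 0.16 -1 0 0" --pt "0 -0.04 0.16 -1 0 0"

```text
t: 44.25
eef_pos: [0.4616, 0.0821, 0.1289]
ee_rot: [1.748, 1.55, -3.111]
force: [-0.2, -0.0, -1.8]
width: 0.0277
```

Emit:
carry_out --pt "0 -0.05 0.16 -1 0 0" --pt "0 -0.06 0.16 -1 0 0" --pt "0 -0.07 0.15 -1 0 0" --pt "0 -0.08 0.15 -1 0 0" --pt "0 -0.09 0.14 -1 0 0"

```text
t: 44.75
eef_pos: [0.4733, 0.1127, 0.1236]
ee_rot: [1.477, 1.543, -3.025]
force: [0.3, 0.1, -0.4]
width: 0.0277
```

Emit:
carry_out --pt "0 -0.1 0.13 -1 0 0" --pt "0 -0.11 0.13 -1 0 0" --pt "0 -0.12 0.12 -1 0 0" --pt "0 -0.12 0.11 -1 0 0" --pt "0 -0.13 0.1 -1 0 0"

```text
t: 45.25
eef_pos: [0.4844, 0.143, 0.118]
ee_rot: [1.183, 1.536, -2.962]
force: [0.1, 0.3, -0.6]
width: 0.0275
```

```bash
python3 -c "
from h import *
plan(.54,.195,.16,268.5)"
```

```text
t 45.2 pos [0.4844 0.143  0.118 ] jaw -147.51 w 0.0275 F [ 0.1  0.3 -0.6]
TOTAL shift [-1.11 -1.84  0.37] turn [-14.     0.4   -0.33]
15 rows
[-0.07, -0.12, 0.02, -0.93, 0.03, -0.02], [-0.07, -0.12, 0.02, -0.93, 0.03, -0.02], [-0.07, -0.12, 0.01, -0.93, 0.03, -0.02], [-0.07, -0.13, -0.0, -0.93, 0.03, -0.02], [-0.07, -0.12, -0.01, -0.93, 0.03, -0.02],
[-0.07, -0.12, -0.02, -0.93, 0.03, -0.02], [-0.07, -0.12, -0.03, -0.93, 0.03, -0.02], [-0.07, -0.12, -0.03, -0.93, 0.03, -0.02], [-0.07, -0.12, -0.04, -0.93, 0.03, -0.02], [-0.07, -0.12, -0.05, -0.93, 0.03, -0.02],
[-0.07, -0.11, -0.06, -0.93, 0.03, -0.02], [-0.07, -0.11, -0.06, -0.93, 0.03, -0.02], [-0.07, -0.1, -0.07, -0.93, 0.03, -0.02], [-0.07, -0.1, -0.08, -0.93, 0.03, -0.02], [-0.07, -0.09, -0.08, -0.93, 0.03, -0.02],
```

Emit:
carry_out --pt "-0.1 -0.12 0.02 -0.95 0.03 -0.02" --pt "-0.1 -0.12 0.02 -0.95 0.03 -0.02" --pt "-0.1 -0.12 0.01 -0.95 0.03 -0.02" --pt "-0.1 -0.13 0 -0.95 0.03 -0.02" --pt "-0.1 -0.12 -0.01 -0.95 0.03 -0.02"

```text
t: 45.75
eef_pos: [0.4999, 0.1598, 0.1318]
ee_rot: [1.088, 1.538, -2.718]
force: [0.1, -0.3, -1.1]
width: 0.0275
```

Emit:
carry_out --pt "-0.1 -0.12 -0.02 -0.95 0.03 -0.02" --pt "-0.1 -0.12 -0.03 -0.95 0.03 -0.02" --pt "-0.1 -0.12 -0.03 -0.95 0.03 -0.02" --pt "-0.1 -0.12 -0.04 -0.95 0.03 -0.02" --pt "-0.1 -0.12 -0.05 -0.95 0.03 -0.02"

```text
t: 46.25
eef_pos: [0.5161, 0.1768, 0.1461]
ee_rot: [0.901, 1.541, -2.567]
force: [-0.6, 0.4, -1.3]
width: 0.0272
```

Emit:
carry_out --pt "-0.1 -0.11 -0.06 -0.9 0.03 -0.02" --pt "-0.1 -0.11 -0.06 -0.9 0.03 -0.02" --pt "-0.1 -0.1 -0.07 -0.9 0.03 -0.02" --pt "-0.1 -0.1 -0.08 -0.8 0.03 -0.02" --pt "0 0 0 0 0 0"

```text
t: 46.75
eef_pos: [0.5291, 0.1908, 0.1566]
ee_rot: [0.692, 1.544, -2.526]
force: [-0.1, 0.5, -1.1]
width: 0.0276
```

```bash
python3 -c "
from h import *
import pickle
to(.54,.195,.16,268.5)
f=grab('wrist','w31');pickle.dump(f,open('w31.pkl','wb'))
to(.5931,.1949,.06,268.5)"
```

```text
t 46.8 pos [0.5291 0.1908 0.1566] jaw -94.39 w 0.0276 F [-0.1  0.5 -1.1]
TOTAL shift [-0.09 -0.12 -0.26] turn [-0.73  0.3  -0.23]
t 46.8 pos [0.5285 0.1905 0.1562] jaw -94.5 w 0.0273 F [ 0.1 -0.9 -1.8]
TOTAL shift [ 2.37 -0.28 -1.65] turn [-0.75  0.31 -0.24]
```

View pics/w31.png

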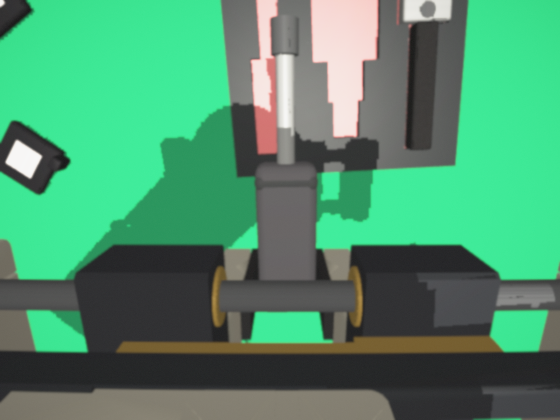

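```bash
python3 -c "
from h import *
import pickle
f=pickle.load(open('w31.pkl','rb'))
y=-.026;R2=np.array([[np.cos(y),-np.sin(y)],[np.sin(y),np.cos(y)]]);c=np.array([.635,.1318])
for n,p,z,e in [('cornL',(237,177),.012,'-88,98'),('cornR',(455,165),.012,'-88,-98'),('drvEndL',(257,153),.005,'-69.5,78'),('drvEndR',(277,152),.005,'-69.5,47'),('wrenchEnd',(419,149),.023,'-69,-62'),('shoulder? ',(252,60),.005,'9,78')]:
  print(n,((pt(f,*p,z)[:2]-c)@R2*1000).round(1),'exp',e)
# held tip rel TCP in tool frame
import numpy as np
from h import R
M=np.array([[0]])
T=f['T']@np.linalg.inv(np.array(f['hand_eye']))
for n,p,dz in (('tip',(285,17),.006),('neck',(286,166),.009)):
  # intersect with plane at height along tool x offset -dz-ish: use tool frame
  o,d=ray(f,*p);Ti=np.linalg.inv(T);o2=Ti[:3,:3]@o+Ti[:3,3];d2=Ti[:3,:3]@d
  q=o2+d2*((-dz)-o2[0])/d2[0];print(n,q.round(4))
"
```

```text
cornL [-88.7  96.9] exp -88,98
cornR [-88.3 -98.5] exp -88,-98
drvEndL [-69.3  78. ] exp -69.5,78
drvEndR [-69.4  60.2] exp -69.5,47
wrenchEnd [-71.  -60.5] exp -69,-62
shoulder?  [ 7.8 76.4] exp 9,78
tip [-0.006  -0.0004 -0.1102]
neck [-0.009  -0.0001 -0.0508]
```

Emit:
carry_out --pt "0.4 -0.1 -0.55 -0.25 0.1 -0.08" --pt "0.6 -0.1 -0.55 -0.25 0.1 -0.08" --pt "0.5 -0.08 -0.5 -0.25 0.1 -0.08" --pt "0 0 0 0 0 0"

```text
t: 47.2
eef_pos: [0.5921, 0.1965, 0.0913]
ee_rot: [-0.206, 1.569, 2.901]
force: [-0.8, -0.0, -1.2]
width: 0.027
```

```bash
python3 -c "
from h import *
to(.5930,.1949,.04,268.5)
f=grab('wrist','w32')"
```

```text
t 47.2 pos [0.5921 0.1965 0.0913] jaw -91.94 w 0.027 F [-0.8 -0.  -1.2]
TOTAL shift [ 1.28  0.04 -0.03] turn [-0.11  0.03  0.01]
```

View pics/w32.png

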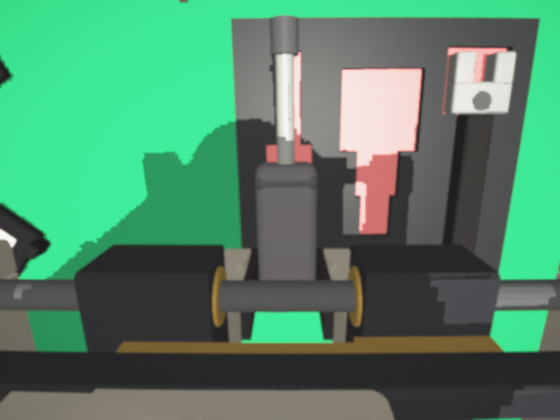

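Emit:
carry_out --pt "0.5 0.04 0 -0.1 0.03 0" --pt "0.5 0 0.02 0 0 0" --pt "0.2 0 0.02 0 0 0" --pt "0 0 0 0 0 0"

```text
t: 47.65
eef_pos: [0.5885, 0.1945, 0.0448]
ee_rot: [-2.476, 1.57, 0.633]
force: [0.1, 0.2, -1.1]
width: 0.0274
```

```bash
python3 -c "
from h import *
to(.5930,.1949,.024,268.5)
f=grab('wrist','w33')"
```

```text
t 47.6 pos [0.5885 0.1945 0.0448] jaw -91.89 w 0.0274 F [ 0.1  0.2 -1.1]
TOTAL shift [ 0.52 -0.01 -0.11] turn [-0.1  -0.01  0.01]
```

View pics/w33.png

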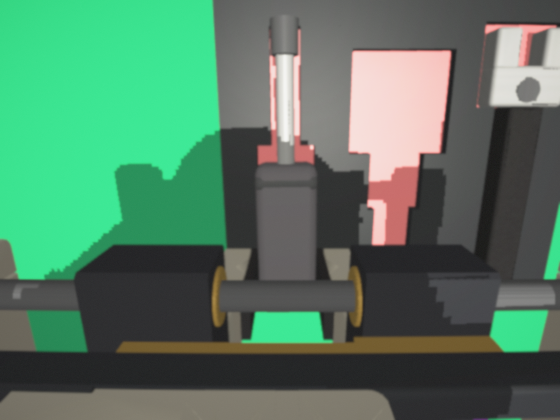

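Emit:
carry_out --pt "0.25 -0.01 -0.1 -0.1 0 0" --pt "0.18 0 0 0 0 0" --pt "0 0 0 0 0 0"

```text
t: 48.0
eef_pos: [0.5946, 0.1961, 0.0299]
ee_rot: [-2.558, 1.564, 0.558]
force: [-0.7, -0.4, -1.8]
width: 0.0277
```

```bash
python3 -c "
from h import *
to(.5930,.1949,.0137,268.5)
f=grab('wrist','w34')"
```

```text
t 48.0 pos [0.5946 0.1961 0.0299] jaw -91.44 w 0.0277 F [-0.7 -0.4 -1.8]
TOTAL shift [0.4  0.03 0.04] turn [ 0.01 -0.08  0.05]
```

View pics/w34.png

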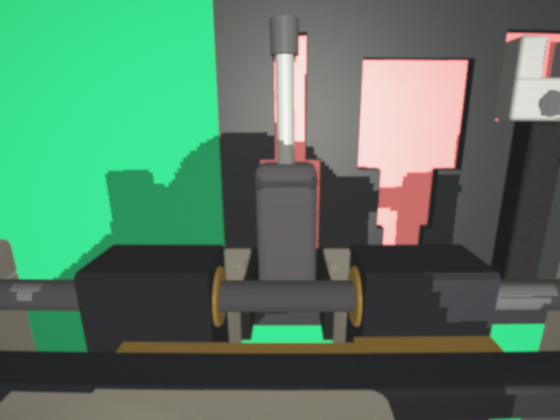

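Emit:
carry_out --pt "0.1 0.04 0.05 0 -0.08 0.05" --pt "0.08 0 0 0 0 0" --pt "0 0 0 0 0 0"

```text
t: 48.35
eef_pos: [0.593, 0.1947, 0.0231]
ee_rot: [-2.498, 1.57, 0.619]
force: [0.1, 0.3, -0.7]
width: 0.027
```

```bash
python3 -c "
from h import *
to(.5930,.1949,.0137,268.5)
f=grab('wrist','w35')"
```

```text
t 48.4 pos [0.593  0.1947 0.0231] jaw -91.44 w 0.027 F [ 0.1  0.3 -0.7]
TOTAL shift [ 0.24 -0.    0.  ] turn [ 0.01 -0.01  0.  ]
```

View pics/w35.png

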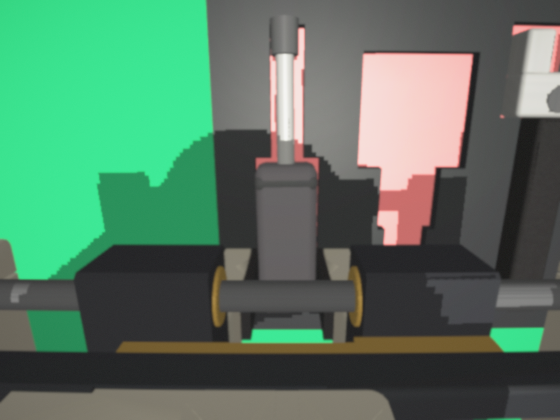

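Emit:
carry_out --pt "0.12 0.02 0.01 0 0 0" --pt "0.1 0 0.02 0 0 0" --pt "0.06 0 0.02 0 0 0"

```text
t: 48.7
eef_pos: [0.5921, 0.1943, 0.0134]
ee_rot: [-2.838, 1.568, 0.28]
force: [-7.4, -1.1, 28.4]
width: 0.0272
```

```bash
python3 -c "
from h import *
to(.5930,.1944,.0137,268.5)
f=grab('wrist','w36')"
```

```text
t 48.7 pos [0.5921 0.1943 0.0134] jaw -91.38 w 0.0272 F [-7.4 -1.1 28.4]
TOTAL shift [-0.01 -0.   -0.02] turn [ 0.03 -0.04  0.01]
```

View pics/w36.png

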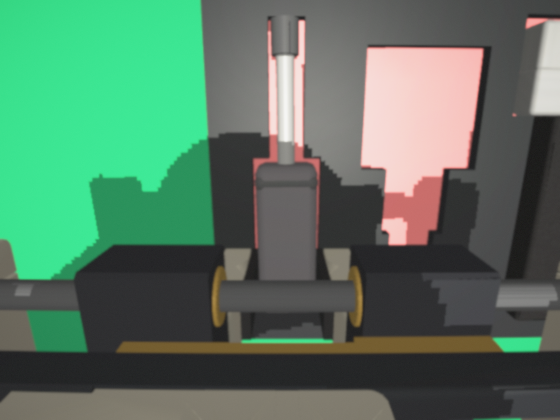

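Emit:
carry_out --pt "-0.03 0 0 0 0 0" --pt "0 0 0 0 0 0" --pt "0 0 0 0 0 0" --hand 0.45

```text
t: 49.05
eef_pos: [0.5925, 0.1945, 0.0152]
ee_rot: [-2.798, 1.566, 0.32]
force: [0.3, -1.0, 0.2]
width: 0.0452
```

Emit:
carry_out --pt "-0.4 0 0 0 0 0" --pt "-0.8 0 0.2 0 0 0" --pt "-0.9 0.3 0.6 0 0 0" --pt "-0.9 0.5 0.8 0 0 0" --pt "-0.9 0.6 0.6 0 0 0"

```text
t: 49.55
eef_pos: [0.5005, 0.14, 0.1669]
ee_rot: [0.788, 1.562, -2.377]
force: [0.8, 0.0, 1.6]
width: 0.0481
```

Emit:
carry_out --pt "0 0 0 0 0 0" --pt "0 0 0 0 0 0"

```text
t: 49.75
eef_pos: [0.5, 0.1392, 0.173]
ee_rot: [2.912, 1.569, -0.253]
force: [0.6, -0.4, -0.4]
width: 0.0483
```

```bash
python3 -c "
from h import *
import pickle
to(.54,.15,.16,268.5)
f=grab('wrist','w37');pickle.dump(f,open('w37.pkl','wb'))
s=grab('scene','s37');d=grab('side','d37')
overlay(s,[],'s37z',(200,190,370,340),4.6)
overlay(d,[],'d37z',(260,160,400,280),5.7)"
```

```text
t 49.8 pos [0.5    0.1392 0.173 ] jaw -91.35 w 0.0483 F [ 0.6 -0.4 -0.4]
TOTAL shift [ 0.33 -0.29 -0.99] turn [ 0.04 -0.02 -0.01]
```

View pics/w37.png

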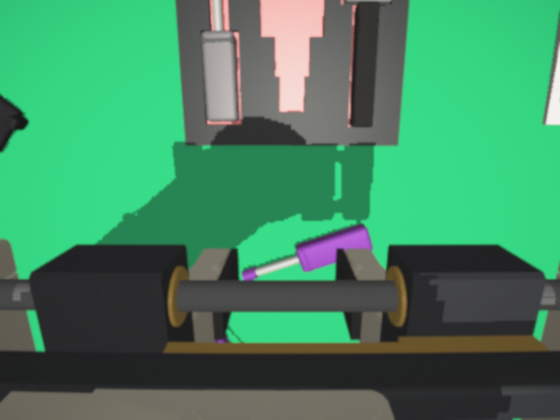

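View pics/s37z.png

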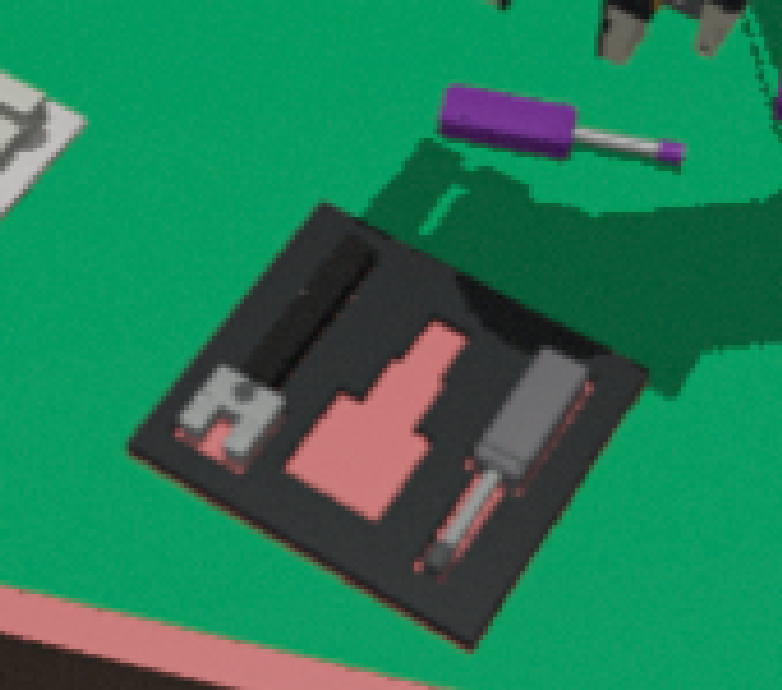

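View pics/d37z.png

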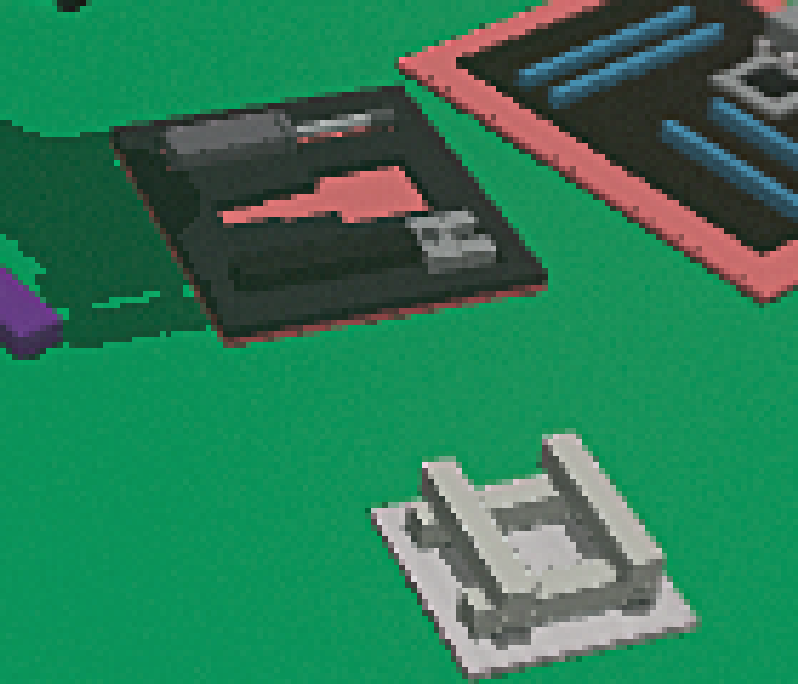

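Run:
```python
from h import *
import pickle
y=-.026;R2=np.array([[np.cos(y),-np.sin(y)],[np.sin(y),np.cos(y)]]);c=np.array([.635,.1318])
def P(o,pts,z): 
    q=(np.array(pts)/1000+np.array(o)/1000)@R2.T+c
    return np.c_[q,np.full(len(q),z)]
box=lambda x0,x1,w:[(x0,-w),(x1,-w),(x1,w),(x0,w)]
Y=(0,255,255)
for dx,nm in ((0,'a'),):
    ow=(6+dx,-62);od=(-19,62)
    polys=[(P(ow,box(-75,25,9),.023),Y),(P(ow,box(25,63,19),.021),Y),(P(od,box(-48,26,14),.023),Y),(P(od,box(74,86,6),.020),Y)]
    s=grab('scene');w=pickle.load(open('w37.pkl','rb'));w27=pickle.load(open('w27.pkl','rb'));d=grab('side')
    overlay(s,polys,'os',(210,220,350,335),5.7)
    overlay(d,polys[:],'od',(270,165,370,235),7.9)
    overlay(w27,polys[:2],'ow',(230,0,340,240),2.5)
```

```text
(no output)
```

View pics/os.png

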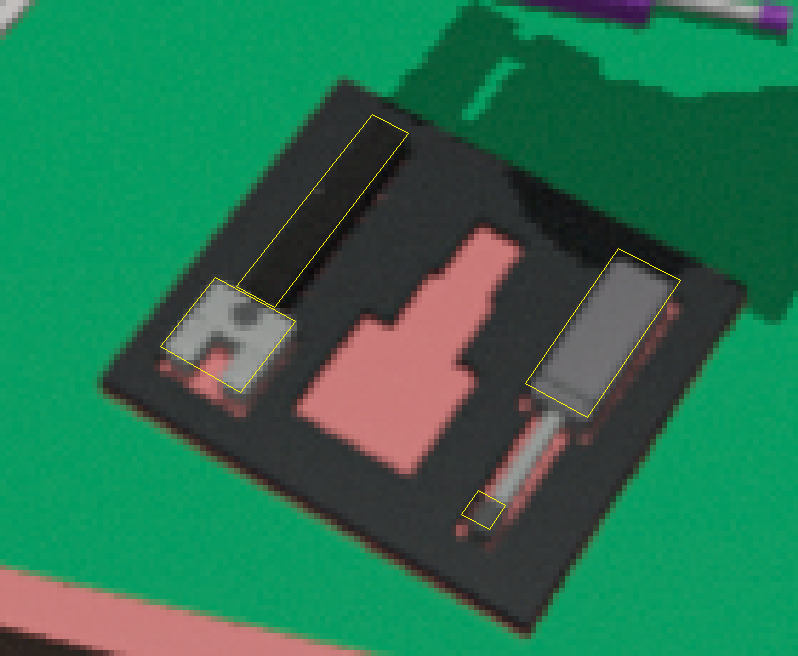

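View pics/od.png

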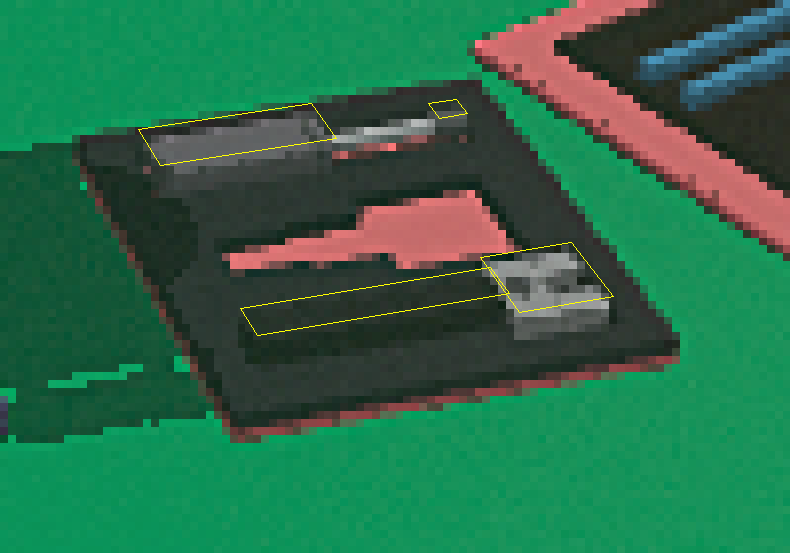

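View pics/ow.png

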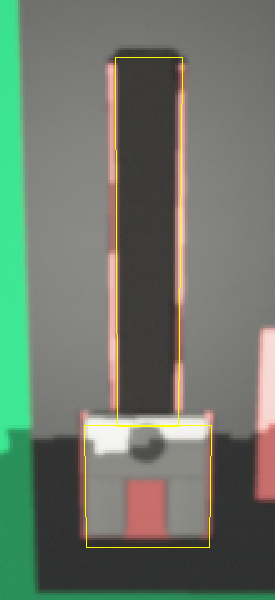

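```bash
python3 -c "
from h import *
plan(.585,.071,.06,268.5)"
```

```text
t 50.0 pos [0.5002 0.1393 0.1708] jaw -91.34 w 0.0481 F [-1.  -0.2  0.2]
TOTAL shift [ 2.77  1.65 -2.16] turn [ 0.04  0.02 -0.05]
5 rows
[0.55, 0.33, -0.43, 0.01, 0.0, -0.01], [0.55, 0.33, -0.43, 0.01, 0.0, -0.01], [0.55, 0.33, -0.43, 0.01, 0.0, -0.01], [0.55, 0.33, -0.43, 0.01, 0.0, -0.01], [0.55, 0.33, -0.43, 0.01, 0.0, -0.01],
```

Emit:
carry_out --pt "0.5 0.33 -0.43 0 0 0" --pt "0.5 0.33 -0.43 0 0 0" --pt "0.5 0.33 -0.43 0 0 0" --pt "0.5 0.33 -0.43 0 0 0" --pt "0.3 0.33 -0.43 0 0 0" --hand 1

```text
t: 50.5
eef_pos: [0.5875, 0.0718, 0.0718]
ee_rot: [0.73, 1.563, -2.43]
force: [0.5, 1.1, -0.3]
width: 0.0134
```

Emit:
carry_out --pt "0 0 0 0 0 0" --pt "0 0 0 0 0 0"

```text
t: 50.7
eef_pos: [0.5873, 0.0695, 0.066]
ee_rot: [0.589, 1.554, -2.574]
force: [-0.5, 0.5, 0.2]
width: 0.0013
```

```bash
python3 -c "
from h import *
to(.585,.071,.03,268.5)"
```

```text
t 50.7 pos [0.5873 0.0695 0.066 ] jaw -91.22 w 0.0013 F [-0.5  0.5  0.2]
TOTAL shift [ 0.9  -0.04  0.04] turn [ 0.07  0.2  -0.13]
```

Emit:
carry_out --pt "0.4 -0.04 0.04 0 0.2 -0.1" --pt "0.35 0 0 0 0 0" --pt "0.1 0 0 0 0 0"

```text
t: 51.0
eef_pos: [0.5854, 0.0724, 0.0309]
ee_rot: [1.694, 1.568, -1.468]
force: [-0.6, 0.1, 0.3]
width: 0.0002
```

Emit:
carry_out --pt "0.1 0 0 0 0 0"

```text
t: 51.1
eef_pos: [0.5853, 0.0729, 0.027]
ee_rot: [1.709, 1.568, -1.452]
force: [0.7, -0.1, 0.3]
width: 0.0003
```

Emit:
carry_out --pt "0.07 0.03 0 0 0 0"

```text
t: 51.2
eef_pos: [0.5853, 0.0721, 0.0243]
ee_rot: [1.773, 1.568, -1.388]
force: [0.5, -0.4, -0.7]
width: 0.0004
```

Emit:
carry_out --pt "0.06 0 0 0 0 0"

```text
t: 51.3
eef_pos: [0.5854, 0.0722, 0.0231]
ee_rot: [1.864, 1.568, -1.296]
force: [-9.9, -0.5, 28.2]
width: 0.0004
```

Emit:
carry_out --pt "-0.6 0 0 0 0 0" --pt "-0.9 0 0.3 0 0 0" --pt "-0.9 0 0.6 0 0 0" --pt "-0.9 0 0.6 0 0 0" --pt "-0.6 0 0.4 0 0 0"

```text
t: 51.8
eef_pos: [0.5075, 0.0736, 0.1826]
ee_rot: [1.062, 1.565, -2.099]
force: [0.5, -0.1, 0.0]
width: 0.0006
```

Emit:
carry_out --pt "0 0 0 0 0 0" --pt "0 0 0 0 0 0"

```text
t: 52.0
eef_pos: [0.508, 0.0746, 0.1882]
ee_rot: [3.095, 1.565, -0.064]
force: [-0.3, 0.2, -0.7]
width: 0.0006
```

```bash
python3 -c "
from h import *
to(.54,.1,.2,268.5)
w=grab('wrist','w40');s=grab('scene','s40');d=grab('side','d40')
c=(.615,-.1605);y=-.02;Y=(0,255,255)
overlay(s,[(rect((.585,-.16),y,.016,.09,.038),Y),(rect((.645,-.161),y,.016,.09,.038),Y),(rect(c,y,.11,.11,.006),Y)],'o40',(140,190,240,260),7.9)"
```

```text
t 52.0 pos [0.508  0.0746 0.1882] jaw -90.99 w 0.0006 F [-0.3  0.2 -0.7]
TOTAL shift [-0.29 -0.65 -0.79] turn [ 0.13 -0.09 -0.  ]
```

View pics/o40.png

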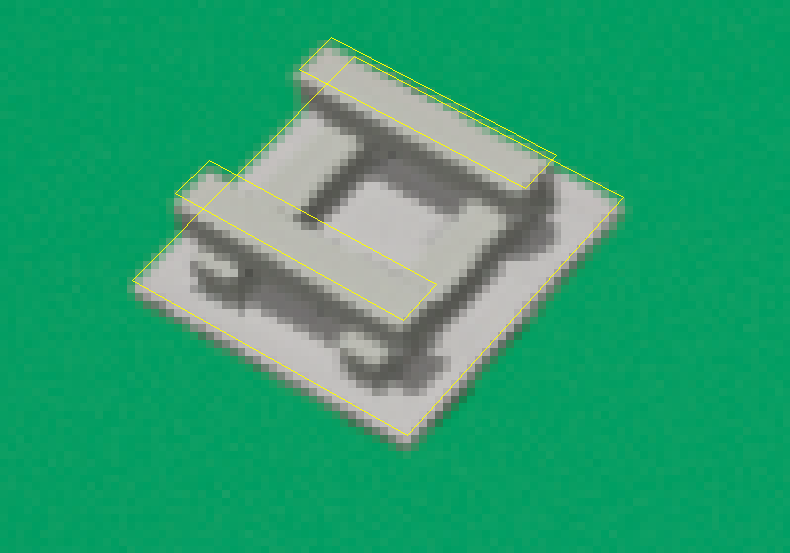

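View pics/s40.png

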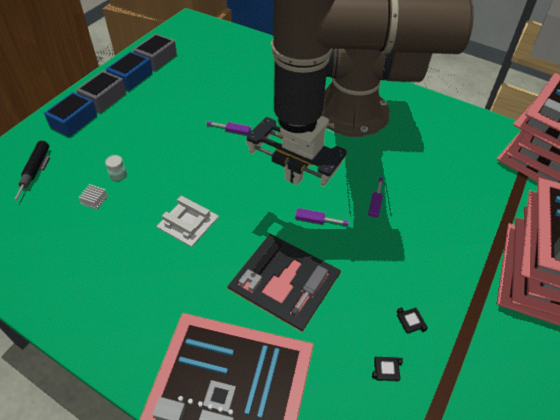

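View pics/d40.png

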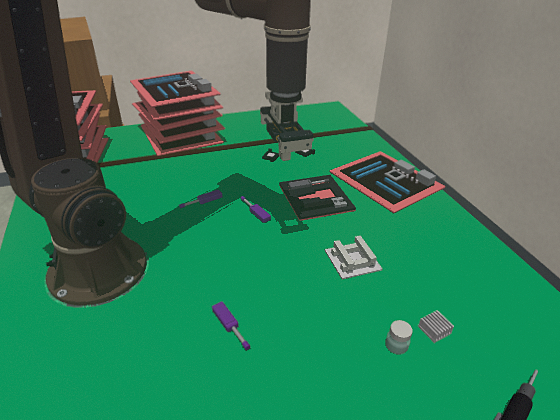

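View pics/w40.png

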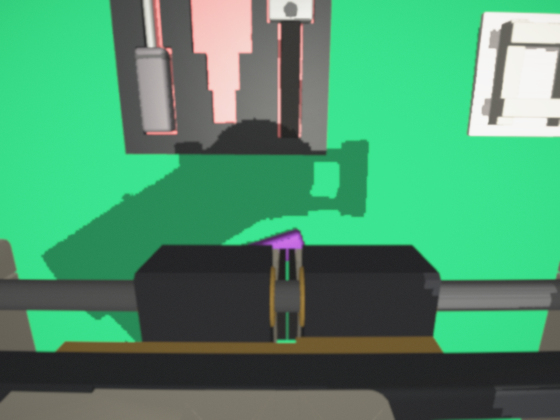

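```bash
python3 -c "
from h import *
print(arm.job_done())"
```

```text
the job is handed in; nothing more can be done
None
```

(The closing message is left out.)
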